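# Load the test bars into carriers and clip the carriers up to drain

## Robot

A 6-joint arm with a two-finger parallel gripper is mounted at the origin on the work surface. World frame = base frame: x ahead of the robot, y to its left, z up, the work surface at z = 0. Lengths are in m, angles in rad, forces in N, time in s.
With the tool pointing down it reaches from about 0.375 to 0.9 m from the base axis. Payload 3.1 kg.
Tool frame: the origin (TCP) lies between the finger pads; the fingertips stand 22 mm ahead of it and the grasp point (between the pads) lies 3 mm ahead of it; z points along the fingers, y is the direction in which the jaws open and shut (so a half turn about z gives the same grasp; the last joint's range is limited). The gripper opens to 85 mm and grips with 20 to 120 N. Pads are 22 mm wide; open, the fingers measure 114 mm over their backs; the gripper's body (76 mm by 85 mm) begins 54 mm behind the grasp point. The pads swing forward as they close: fully open they stand 13 mm farther back than shut.
Start: joints at [-1.333, 0.527, 1.433, -0, 1.181, -0.178], TCP at [0.253, -0.571, 0.215] pointing down, gripper open.
Joint ranges: [-3.08, 3.08], [-0.75, 2.2], [0.22, 2.44], [-1.43, 4.57], [0, 2.65], [-2.85, 2.85]. Speed limits (rad/s): [2.79, 2.79, 3.14, 3.14, 3.14, 3.14].

## Interface

Orientations are given as a unit quaternion [x, y, z, w].
In Python, from station import status, snapshot, manip gives the robot as it stands.
- The arm moves only by the tool move_arm, never from a script. Its argument "plan" is a list that holds one entry, the list of rows, each a list of 7 numbers: the turn, a rotation vector about the tool's x, y, z scaled (see below), then the shift along the tool's x, y, z scaled (see below), then the closure, from 0 (fully open) to 1 (shut). A call has exactly 8 rows; each row is the pose to reach, as a shift and turn from the pose commanded when the call began, along the tool's axes at that moment; what a row does not reach only later rows make up. The controller multiplies each number of a shift by 100 mm and each number of a turn by pi/4 rad. A row lasts 1/8 s, in which the tool goes at most 62.5 mm and 10.7 degrees, less where a joint would pass 70% of its speed; a pose out of reach is approached as far as the arm can. A call with a number of a shift or a turn outside -1 to 1 is refused whole. A call with a gripper value outside its range is refused whole. The fingers move at their own pace and stop on an object; "force" is the grip in N (left out, the last holds). Time passes only in rows, so rows that repeat a pose let the fingers close, or fill a call up. It gives the time, the measured TCP pose, the force and the opening at its end, in the units of the state.
- status.sense(): the state, without advancing time (a new reading comes with each control period).
- snapshot(name): name is "side" or "top" or "wrist"; returns a dict with "img" (480x640x3 uint8, red, green, blue), "depth" (480x640 float32, m along the optical axis (not along the pixel's ray), 0 where there is no reading), "mtx" (3x3 intrinsics, pixels), "k1" (the pictures are not rectified: a ray, as slopes to the right and down, at radius r is drawn at 1 + k1 r^2 times it, then the intrinsics apply), "T" (4x4, takes a point from camera to world coordinates). Camera axes: x right, y up, looking along -z (the intrinsics and any distortion apply to the point x, -y, -z); pixel columns grow to the right and rows downward; lengths in m; the calibration is good to about 2 mm. A picture is of the moment at which its call begins.
- manip.sign_off(): hands the job in, once; it reports no verdict.
The state is a dict: "t": time; "q": joint angles; "qd": joint speeds; "tau": joint torques, N m; "tcp_pos": TCP position; "tool_rot": TCP orientation; "force": force on the tool from outside, world axes, zero at the start; "ft_torque": the same for the moment, N m; "finger_gap": opening from 0.0 (shut) to 1.0 (fully open).
Only numpy, scipy, OpenCV 4.12 (cv2) and the standard library are available. Lean on these libraries where they do the work, as an engineer would, in place of code of your own. Each camera call takes 0.05 s, during which the arm holds its last target. There are 200 camera calls.

## Task

The rinsed aluminium test bars have to drain. Stand every bar upright in a pocket of the two steel carriers, one bar to a pocket and with neither carrier left empty, and then hang each carrier by its lifting ring on a snap hook of its own on the draining stand: press the ring down through the sprung gate until it lies in the bottom of the hook and the gate has snapped shut over it. Leave the bottles and glassware standing where they are.

Things in the scene. Friction and masses are not known exactly. Their poses are not given: they have to be found in the camera images.
- carrierA_ring (a point): loose steel bar carrier, 0.38 kg, 214 mm tall (both alike): foot plate 148 x 80 x 3 mm, two square pockets and between them a flat stem (20 x 5 mm) topped by an upright oblong lifting ring. Point: centre of the ring's opening, 177 mm above the underside. z up the stem, x from pocket to pocket, y across the ring's width: the ring lies in the y-z plane
- carrierA_ringtop (a point): middle of the upper bar of that ring (it must lie in the hook), 33 mm above the ring's centre; same axes. The ring is 8 mm round bar, 62 mm wide and 74 mm tall outside, 46 x 58 mm inside; its straight sides can be gripped from above across y, high enough that the hook fits under the hand
- carrierA_pocket1 (a point): centre of the open mouth of the pocket on the +x side of that carrier, 56 mm from the stem, 68 mm above the underside; inside 26 x 26 mm, 65 mm deep, walls 3 mm; z points up out of it, other axes as the carrier's. It takes one bar; a bar standing in it has its centre level with this mouth
- carrierA_pocket2 (a point): centre of the open mouth of the pocket on the -x side of that carrier, 56 mm from the stem, 68 mm above the underside; inside 26 x 26 mm, 65 mm deep, walls 3 mm; z points up out of it, other axes as the carrier's. It takes one bar; a bar standing in it has its centre level with this mouth
- carrierB_ring (a point): loose steel bar carrier, 0.38 kg, 214 mm tall (both alike): foot plate 148 x 80 x 3 mm, two square pockets and between them a flat stem (20 x 5 mm) topped by an upright oblong lifting ring. Point: centre of the ring's opening, 177 mm above the underside. z up the stem, x from pocket to pocket, y across the ring's width: the ring lies in the y-z plane
- carrierB_ringtop (a point): middle of the upper bar of that ring (it must lie in the hook), 33 mm above the ring's centre; same axes. The ring is 8 mm round bar, 62 mm wide and 74 mm tall outside, 46 x 58 mm inside; its straight sides can be gripped from above across y, high enough that the hook fits under the hand
- carrierB_pocket1 (a point): centre of the open mouth of the pocket on the +x side of that carrier, 56 mm from the stem, 68 mm above the underside; inside 26 x 26 mm, 65 mm deep, walls 3 mm; z points up out of it, other axes as the carrier's. It takes one bar; a bar standing in it has its centre level with this mouth
- carrierB_pocket2 (a point): centre of the open mouth of the pocket on the -x side of that carrier, 56 mm from the stem, 68 mm above the underside; inside 26 x 26 mm, 65 mm deep, walls 3 mm; z points up out of it, other axes as the carrier's. It takes one bar; a bar standing in it has its centre level with this mouth
- bar1_mid (a point): loose square aluminium test bar, 130 x 16 x 16 mm, 90 g (some are absent), lying flat on the bench at first; this is its centre, x along its length; both ends alike
- bar2_mid (a point): loose square aluminium test bar, 130 x 16 x 16 mm, 90 g (some are absent), lying flat on the bench at first; this is its centre, x along its length; both ends alike
- bar3_mid (a point): loose square aluminium test bar, 130 x 16 x 16 mm, 90 g (some are absent), lying flat on the bench at first; this is its centre, x along its length; both ends alike
- bar4_mid (a point): loose square aluminium test bar, 130 x 16 x 16 mm, 90 g (some are absent), lying flat on the bench at first; this is its centre, x along its length; both ends alike
- hook1_seat (a point): snap hook 1 (left one seen from the robot) of the fixed draining stand: an upturned J of 8 mm bar in its x-z plane, open upward. Point: where the centre of a hung ring's bar rests in the hook, 250 mm above the bench. z up, x from nose to shank and rail, y along the rail. Nose 15 mm before (-x), ending 29 mm above; shank 15 mm behind; 22 mm clear between; underside 12 mm below
- gate1 (a joint): sprung gate of hook 1: tongue 22 x 9 x 4 mm across the mouth, hinged at the shank 11 mm behind and 26 mm above the seat, free end at the nose. 0 = shut, to 1.45 rad as it is pressed down into the hook; about 2.5 N at its free end at first, 6.5 N far in; springs shut once the ring's bar is below it. The ring's bar passes it at x -7 to +1 mm from the seat, the nose pointing through the ring
- hook2_seat (a point): snap hook 2 (right one seen from the robot) of the fixed draining stand: an upturned J of 8 mm bar in its x-z plane, open upward. Point: where the centre of a hung ring's bar rests in the hook, 250 mm above the bench. z up, x from nose to shank and rail, y along the rail. Nose 15 mm before (-x), ending 29 mm above; shank 15 mm behind; 22 mm clear between; underside 12 mm below
- gate2 (a joint): sprung gate of hook 2: tongue 22 x 9 x 4 mm across the mouth, hinged at the shank 11 mm behind and 26 mm above the seat, free end at the nose. 0 = shut, to 1.45 rad as it is pressed down into the hook; about 2.5 N at its free end at first, 6.5 N far in; springs shut once the ring's bar is below it. The ring's bar passes it at x -7 to +1 mm from the seat, the nose pointing through the ring
- stand_rail (a point): middle of the stand's cross rail (14 mm rod along y), 62 mm behind and 10 mm above the hooks' seats, which lie 85 mm to either side; the hooks' tops reach 34 mm above the seats. The uprights, 175 mm to either side, are 290 mm tall. A white drip tray, 200 x 290 mm with 20 mm walls, lies on the bench centred under the hooks; dark feet beside it, 45 mm wide, to 198 mm either side
- beaker_mid (a point): bystander, to be left alone: clear glass beaker, 74 mm across, 95 mm tall; the point is its centre, 47 mm up
- flask_mid (a point): bystander, to be left alone: clear conical flask, 82 mm across, 130 mm tall; the point is its centre, 65 mm up
- washbottle_mid (a point): bystander, to be left alone: white plastic bottle, 64 mm across, 150 mm tall; the point is its centre, 75 mm up
- reagent_mid (a point): bystander, to be left alone: amber glass jar with black cap, 72 mm across, 140 mm tall; the point is its centre, 70 mm up
- petri_mid (a point): bystander, to be left alone: clear flat dish, 90 mm across, 15 mm tall; the point is its centre, 7 mm up
- samplejar_mid (a point): bystander, to be left alone: small glass jar with grey cap, 52 mm across, 60 mm tall; the point is its centre, 30 mm up

How it is judged:
On the way, in this order (a step that is already met when the one before it is completed fails the run):
1. every bar stands in a carrier's pocket, and each carrier has at least one (((distance between bar1_mid and carrierA_pocket1 below 0.015 m and angle between the x axis of bar1_mid and the z axis of carrierA_pocket1, either way round below 0.25 rad) or (distance between bar1_mid and carrierA_pocket2 below 0.015 m and angle between the x axis of bar1_mid and the z axis of carrierA_pocket2, either way round below 0.25 rad) or (distance between bar1_mid and carrierB_pocket1 below 0.015 m and angle between the x axis of bar1_mid and the z axis of carrierB_pocket1, either way round below 0.25 rad) or (distance between bar1_mid and carrierB_pocket2 below 0.015 m and angle between the x axis of bar1_mid and the z axis of carrierB_pocket2, either way round below 0.25 rad)) and ((distance between bar2_mid and carrierA_pocket1 below 0.015 m and angle between the x axis of bar2_mid and the z axis of carrierA_pocket1, either way round below 0.25 rad) or (distance between bar2_mid and carrierA_pocket2 below 0.015 m and angle between the x axis of bar2_mid and the z axis of carrierA_pocket2, either way round below 0.25 rad) or (distance between bar2_mid and carrierB_pocket1 below 0.015 m and angle between the x axis of bar2_mid and the z axis of carrierB_pocket1, either way round below 0.25 rad) or (distance between bar2_mid and carrierB_pocket2 below 0.015 m and angle between the x axis of bar2_mid and the z axis of carrierB_pocket2, either way round below 0.25 rad)) and ((distance between bar3_mid and carrierA_pocket1 below 0.015 m and angle between the x axis of bar3_mid and the z axis of carrierA_pocket1, either way round below 0.25 rad) or (distance between bar3_mid and carrierA_pocket2 below 0.015 m and angle between the x axis of bar3_mid and the z axis of carrierA_pocket2, either way round below 0.25 rad) or (distance between bar3_mid and carrierB_pocket1 below 0.015 m and angle between the x axis of bar3_mid and the z axis of carrierB_pocket1, either way round below 0.25 rad) or (distance between bar3_mid and carrierB_pocket2 below 0.015 m and angle between the x axis of bar3_mid and the z axis of carrierB_pocket2, either way round below 0.25 rad)) and ((distance between bar4_mid and carrierA_pocket1 below 0.015 m and angle between the x axis of bar4_mid and the z axis of carrierA_pocket1, either way round below 0.25 rad) or (distance between bar4_mid and carrierA_pocket2 below 0.015 m and angle between the x axis of bar4_mid and the z axis of carrierA_pocket2, either way round below 0.25 rad) or (distance between bar4_mid and carrierB_pocket1 below 0.015 m and angle between the x axis of bar4_mid and the z axis of carrierB_pocket1, either way round below 0.25 rad) or (distance between bar4_mid and carrierB_pocket2 below 0.015 m and angle between the x axis of bar4_mid and the z axis of carrierB_pocket2, either way round below 0.25 rad)) and ((distance between bar1_mid and carrierA_pocket1 below 0.015 m and angle between the x axis of bar1_mid and the z axis of carrierA_pocket1, either way round below 0.25 rad) or (distance between bar1_mid and carrierA_pocket2 below 0.015 m and angle between the x axis of bar1_mid and the z axis of carrierA_pocket2, either way round below 0.25 rad) or (distance between bar2_mid and carrierA_pocket1 below 0.015 m and angle between the x axis of bar2_mid and the z axis of carrierA_pocket1, either way round below 0.25 rad) or (distance between bar2_mid and carrierA_pocket2 below 0.015 m and angle between the x axis of bar2_mid and the z axis of carrierA_pocket2, either way round below 0.25 rad) or (distance between bar3_mid and carrierA_pocket1 below 0.015 m and angle between the x axis of bar3_mid and the z axis of carrierA_pocket1, either way round below 0.25 rad) or (distance between bar3_mid and carrierA_pocket2 below 0.015 m and angle between the x axis of bar3_mid and the z axis of carrierA_pocket2, either way round below 0.25 rad) or (distance between bar4_mid and carrierA_pocket1 below 0.015 m and angle between the x axis of bar4_mid and the z axis of carrierA_pocket1, either way round below 0.25 rad) or (distance between bar4_mid and carrierA_pocket2 below 0.015 m and angle between the x axis of bar4_mid and the z axis of carrierA_pocket2, either way round below 0.25 rad)) and ((distance between bar1_mid and carrierB_pocket1 below 0.015 m and angle between the x axis of bar1_mid and the z axis of carrierB_pocket1, either way round below 0.25 rad) or (distance between bar1_mid and carrierB_pocket2 below 0.015 m and angle between the x axis of bar1_mid and the z axis of carrierB_pocket2, either way round below 0.25 rad) or (distance between bar2_mid and carrierB_pocket1 below 0.015 m and angle between the x axis of bar2_mid and the z axis of carrierB_pocket1, either way round below 0.25 rad) or (distance between bar2_mid and carrierB_pocket2 below 0.015 m and angle between the x axis of bar2_mid and the z axis of carrierB_pocket2, either way round below 0.25 rad) or (distance between bar3_mid and carrierB_pocket1 below 0.015 m and angle between the x axis of bar3_mid and the z axis of carrierB_pocket1, either way round below 0.25 rad) or (distance between bar3_mid and carrierB_pocket2 below 0.015 m and angle between the x axis of bar3_mid and the z axis of carrierB_pocket2, either way round below 0.25 rad) or (distance between bar4_mid and carrierB_pocket1 below 0.015 m and angle between the x axis of bar4_mid and the z axis of carrierB_pocket1, either way round below 0.25 rad) or (distance between bar4_mid and carrierB_pocket2 below 0.015 m and angle between the x axis of bar4_mid and the z axis of carrierB_pocket2, either way round below 0.25 rad))), for 0.2 s.
2. both carriers hang by their rings, each in its own snap hook with the gate shut ((((distance between carrierA_ringtop and hook1_seat below 0.012 m and value of joint gate1 below 0.12 rad) and (distance between carrierB_ringtop and hook2_seat below 0.012 m and value of joint gate2 below 0.12 rad)) or ((distance between carrierA_ringtop and hook2_seat below 0.012 m and value of joint gate2 below 0.12 rad) and (distance between carrierB_ringtop and hook1_seat below 0.012 m and value of joint gate1 below 0.12 rad)))), for 0.2 s.
At the end, for the whole second after the job is handed in: Every bar stands in a pocket (centre within 15 mm of the mouth's centre, within 0.25 rad of its axis), at least one per carrier; each carrier's upper ring bar lies within 12 mm of the seat of its own hook, and the gates are shut (below 0.12 rad) (all of step 1 and (((distance between carrierA_ringtop and hook1_seat below 0.012 m and value of joint gate1 below 0.12 rad) and (distance between carrierB_ringtop and hook2_seat below 0.012 m and value of joint gate2 below 0.12 rad)) or ((distance between carrierA_ringtop and hook2_seat below 0.012 m and value of joint gate2 below 0.12 rad) and (distance between carrierB_ringtop and hook1_seat below 0.012 m and value of joint gate1 below 0.12 rad)))); the robot touches nothing.
It fails at once if a bottle, dish or other bystander is pushed more than 30 mm or knocked over (distance of any of beaker_mid, flask_mid, washbottle_mid, reagent_mid, petri_mid, samplejar_mid from where it was at the start of the episode above 0.03 m or angle between any of beaker_mid, flask_mid, washbottle_mid, reagent_mid, petri_mid, samplejar_mid's own z axis and vertical above 0.5 rad).
Of bar1, bar2, bar3, bar4 only 2 to 4 are there at a start; the rules pass over those that are not, and their reading is None.
At some moment in a run one of bar1, bar2, bar3, bar4 may be knocked a few centimetres aside while the robot is not near it.
It also fails if it takes over 210 s, if anything falls off the work surface, if the arm or the gripper's body presses on something with over 40 N, if the wrist force passes 120 N, or if a joint passes its speed limit or range.

## Working session

There is one attempt and no reset: what is moved stays moved. The work goes in short steps, Python scripts to look and compute and a tool call to move; the robot and the scene stay as the last step left them, time stands still between calls to the robot, and variables do not carry over. Pictures are saved under pics/ and viewed, on a budget of 17 in all, crops included, one or two more only if the job needs it, and the job is handed in when it is done.

Besides the shell and the picture viewer there is one more tool, called after "Call:" as name(argument=value, ...) on one line, values as JSON. move_arm: Moves the arm, as the interface text tells. Its arguments: {"type":"object","properties":{"plan":{"type":"array"},"force":{"type":"number"}},"required":["plan"]}

```bash
ls; mkdir -p pics; cat > h.py <<'E'
import numpy as np, cv2
from station import status, snapshot, manip
def save(s,n): cv2.imwrite('pics/'+n+'.png', s['img'][:,:,::-1])
def rays(s,uv):
    uv=np.atleast_2d(np.float64(uv)); K=s['mtx']
    d=(uv-[K[0,2],K[1,2]])/[K[0,0],K[1,1]]
    p=d.copy()
    for _ in range(20): p=d/(1+s['k1']*(p**2).sum(1,keepdims=True))
    return np.c_[p[:,0],-p[:,1],-np.ones(len(p))]
def onz(s,uv,z):
    r=rays(s,uv)@s['T'][:3,:3].T; o=s['T'][:3,3]
    return o+r*((z-o[2])/r[:,2:3])
def cloud(s):
    h,w=s['depth'].shape; v,u=np.mgrid[:h,:w]
    r=rays(s,np.c_[u.ravel(),v.ravel()])*s['depth'].reshape(-1,1)
    P=r@s['T'][:3,:3].T+s['T'][:3,3]; P[s['depth'].ravel()==0]=np.nan
    return P.reshape(h,w,3)
def proj(s,P):
    P=np.atleast_2d(P); c=(P-s['T'][:3,3])@s['T'][:3,:3]
    p=np.c_[c[:,0],-c[:,1]]/-c[:,2:3]; p=p*(1+s['k1']*(p**2).sum(1,keepdims=True))
    return p*[s['mtx'][0,0],s['mtx'][1,1]]+[s['mtx'][0,2],s['mtx'][1,2]]
E
python3 - <<'E'
from h import *
for n in ['top','side']:
    s=snapshot(n); save(s,n+'0'); print(n,s['T'].round(3).tolist(),s['mtx'].round(1).tolist(),s['k1'],(s['depth']>0).mean())
s=status.sense(); print(s)
E
```

```text
pics
top [[0.023, 0.994, -0.102, 0.306], [-1.0, 0.024, 0.01, -0.001], [0.012, 0.102, 0.995, 1.854], [0.0, 0.0, 0.0, 1.0]] [[530.6, 0.0, 323.9], [0.0, 530.6, 240.7], [0.0, 0.0, 1.0]] 3.710206408724935e-05 0.9960286458333333
side [[-0.704, 0.384, -0.598, -0.386], [-0.71, -0.371, 0.598, 0.844], [0.008, 0.846, 0.534, 0.95], [0.0, 0.0, 0.0, 1.0]] [[538.5, 0.0, 315.4], [0.0, 538.5, 235.3], [0.0, 0.0, 1.0]] -0.13035493256228592 0.99587890625
{'t': 0.1, 'q': array([-1.33251649e+00,  5.28393083e-01,  1.43375776e+00,  3.63744891e-06,
        1.18140214e+00, -1.78483805e-01]), 'qd': array([-0.0002424 , -0.00033544, -0.00122455, -0.00106028, -0.00086889,
       -0.00044856]), 'tau': array([-1.20266245e-04, -4.43304527e+01, -1.78586090e+01, -1.81459541e-04,
        3.86858665e-03, -9.55135022e-06]), 'tcp_pos': array([ 0.25287936, -0.57082785,  0.21412451]), 'tool_rot': array([ 9.78366633e-01,  2.06876220e-01, -2.76195243e-05, -9.79778826e-04]), 'force': array([-1.20824089, -0.07724618,  0.03173817]), 'ft_torque': array([-0.02530179, -0.01717999, -0.00774229]), 'finger_gap': 1.000065429266456}
```

View pics/top0.png

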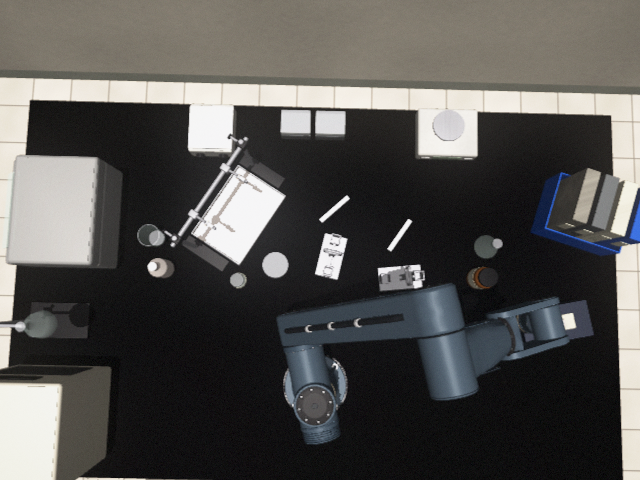

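View pics/side0.png

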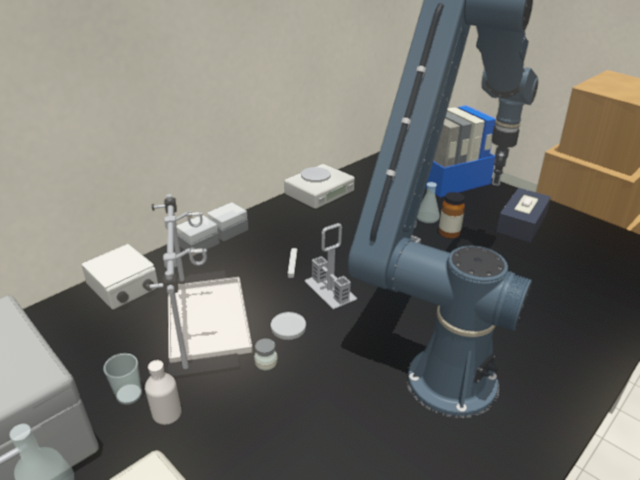

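The top view shows bars at (335,209) and (400,235), carriers at (331,256) and (402,277), and the stand at about (235,205) with the hook noses facing the robot. The petri dish is at (275,265) and the sample jar at (238,280). The arm may be hiding more bars. Next I measure.

```bash
cat >> h.py <<'E'
def rects(s,P,lo,hi,minpx=15,gray=None):
    m=((P[...,2]>lo)&(P[...,2]<hi)&(P[...,0]>0.1)&(P[...,0]<.95)&(abs(P[...,1])<.75)).astype(np.uint8)
    if gray: m&=(s['img'].min(2)>gray).astype(np.uint8)
    n,l,st,c=cv2.connectedComponentsWithStats(m)
    out=[]
    for i in range(1,n):
        if st[i,4]<minpx: continue
        q=P[l==i][:,:2].astype(np.float32)
        (cx,cy),(a,b),th=cv2.minAreaRect(q*1000)
        if a<b: a,b,th=b,a,th+90
        out.append((c[i].round().tolist(),st[i,4],round(cx/1000,4),round(cy/1000,4),round(a),round(b),round((th+90)%180-90,1)))
    return out
E
python3 - <<'E'
from h import *
s=snapshot('top'); P=cloud(s)
np.save('/tmp/P.npy',P)
print('bench z',np.nanmedian(P[300:330,150:250,2]))
for lo,hi in [(.009,.03),(.055,.08),(.195,.23),(.24,.27),(.27,.30)]:
    print(lo,hi)
    for r in rects(s,P,lo,hi): print(' ',r)
E
```

```text
bench z -0.0004620270841642071
0.009 0.03
  ([235.0, 120.0], np.int32(18), 0.9154, 0.3077, 43, 3, -2.2)
  ([415.0, 124.0], np.int32(19), 0.9169, -0.3335, 64, 4, -0.0)
  ([294.0, 137.0], np.int32(42), 0.8594, 0.1001, 86, 5, 89.7)
  ([321.0, 138.0], np.int32(27), 0.8604, -0.0016, 47, 7, 85.7)
  ([337.0, 139.0], np.int32(26), 0.8598, -0.0546, 46, 5, -88.3)
  ([416.0, 150.0], np.int32(28), 0.83, -0.3336, 72, 16, 13.6)
  ([213.0, 155.0], np.int32(18), 0.7877, 0.3846, 47, 4, -89.9)
  ([260.0, 186.0], np.int32(706), 0.6006, 0.2673, 350, 206, -28.4)
  ([217.0, 196.0], np.int32(94), 0.6437, 0.3589, 186, 11, -32.3)
  ([334.0, 208.0], np.int32(167), 0.61, -0.049, 130, 19, -46.4)
  ([399.0, 234.0], np.int32(173), 0.5225, -0.2792, 130, 22, -34.7)
  ([198.0, 233.0], np.int32(48), 0.5046, 0.4174, 96, 42, 24.3)
  ([149.0, 235.0], np.int32(42), 0.4972, 0.5856, 57, 26, -15.7)
  ([162.0, 240.0], np.int32(16), 0.483, 0.5429, 41, 10, -19.6)
  ([207.0, 254.0], np.int32(498), 0.4479, 0.3901, 170, 63, 55.7)
  ([480.0, 247.0], np.int32(107), 0.4867, -0.5678, 80, 52, 12.3)
  ([275.0, 264.0], np.int32(469), 0.
[... 2248 characters left out ...]
184.0, 229.0], np.int32(111), 0.4921, 0.4107, 91, 22, -24.4)
  ([166.0, 232.0], np.int32(34), 0.4835, 0.4582, 29, 16, 59.4)
  ([172.0, 244.0], np.int32(17), 0.4498, 0.4383, 14, 13, -32.4)
0.27 0.3
  ([241.0, 143.0], np.int32(97), 0.7589, 0.2446, 40, 34, 4.6)
  ([232.0, 172.0], np.int32(118), 0.6682, 0.2624, 95, 23, 61.4)
  ([192.0, 214.0], np.int32(58), 0.5383, 0.3801, 30, 27, -2.3)
  ([206.0, 222.0], np.int32(61), 0.514, 0.3371, 59, 15, 63.2)
  ([175.0, 238.0], np.int32(86), 0.4628, 0.4296, 30, 30, -38.1)
  ([280.0, 334.0], np.int32(59), 0.1931, 0.1028, 110, 17, 15.9)
  ([323.0, 356.0], np.int32(59), 0.1325, -0.0199, 67, 8, 12.3)
  ([287.0, 360.0], np.int32(24), 0.1176, 0.0826, 35, 10, 9.2)
```

```bash
cat >> h.py <<'E'
import json
from scipy.spatial.transform import Rotation as Ro
def ori(phi,t=0):
    """tool tilted t deg from down towards heading phi (deg); jaws across the heading"""
    f,t=np.radians([phi,t]); u=np.array([np.cos(f),np.sin(f),0]); Z=np.array([0,0,1.])
    y=-np.cross(Z,u); z=np.sin(t)*u-np.cos(t)*Z
    return Ro.from_matrix(np.c_[np.cross(y,z),y,z])
def chain(wps,start=None):
    """print the shifts/turns for a list of (x,y,z,phi,tilt); tracks the commanded pose in cmd.json"""
    c=json.load(open('cmd.json')) if start is None else start
    p,R=np.array(c[0]),Ro.from_quat(c[1])
    for w in wps:
        pt,Rt=np.array(w[:3]),ori(*w[3:])
        while True:
            r=(R.inv()*Rt).as_rotvec()/(np.pi/4); d=R.inv().apply(pt-p)/.1
            k=max(abs(r).max(),abs(d).max(),1e-9); n=np.ceil(k-.002)
            if n>1: r,d=r/n,d/n
            r,d=r.round(3).clip(-1,1),d.round(3).clip(-1,1); p=p+R.apply(d*.1); R=R*Ro.from_rotvec(r*np.pi/4)
            print(r.tolist()+d.tolist(),'->',p.round(3),w if n<=1 else '')
            if n<=1: break
    json.dump([p.tolist(),R.as_quat().tolist()],open('cmd.json','w'))
E
python3 - <<'E'
from h import *
q=status.sense()['tool_rot']; R=Ro.from_quat(q).as_matrix(); phi=np.degrees(np.arctan2(R[1,0],R[0,0])); print(phi)
chain([(.30,-.50,.30,phi,0),(.45,-.28,.25,-34.7,0),(.45,-.22,.15,-34.7,45)],[[.253,-.571,.215],ori(phi).as_quat().tolist()])
E
```

```text
23.87875715092845
[0.0, 0.0, 0.0, 0.717, -0.459, -0.85] -> [ 0.3 -0.5  0.3] (0.3, -0.5, 0.3, np.float64(23.87875715092845), 0)
[-0.0, 0.0, 0.434, 0.754, -0.468, 0.167] -> [ 0.35  -0.427  0.283] 
[0.0, 0.0, 0.434, 0.554, -0.693, 0.167] -> [ 0.4   -0.353  0.267] 
[0.0, 0.0, 0.434, 0.291, -0.839, 0.166] -> [ 0.45 -0.28  0.25] (0.45, -0.28, 0.25, -34.7, 0)
[0.0, 1.0, -0.0, -0.342, -0.493, 1.0] -> [ 0.45 -0.22  0.15] (0.45, -0.22, 0.15, -34.7, 45)
```

Call:
move_arm(plan=[[[0, 0, 0, 0.2, -0.1, -0.4, 0], [0, 0, 0, 0.717, -0.459, -0.85, 0], [0, 0, 0, 0.717, -0.459, -0.85, 0], [0, 0, 0, 0.717, -0.459, -0.85, 0], [0, 0, 0, 0.717, -0.459, -0.85, 0], [0, 0, 0, 0.717, -0.459, -0.85, 0], [0, 0, 0, 0.717, -0.459, -0.85, 0], [0, 0, 0, 0.717, -0.459, -0.85, 0]]])

```text
t: 1.15
tcp_pos: [0.2997, -0.5007, 0.2995]
tool_rot: [0.978, 0.207, -0.0, -0.0]
force: [-0.8, 0.4, -0.1]
finger_gap: 1.0
```

Call:
move_arm(plan=[[[0, 0, 0.1, 0.2, -0.1, 0.1, 0], [0, 0, 0.3, 0.4, -0.3, 0.167, 0], [0, 0, 0.434, 0.754, -0.468, 0.167, 0], [0, 0, 0.434, 0.754, -0.468, 0.167, 0], [0, 0, 0.434, 0.754, -0.468, 0.167, 0], [0, 0, 0.434, 0.754, -0.468, 0.167, 0], [0, 0, 0.434, 0.754, -0.468, 0.167, 0], [0, 0, 0.434, 0.754, -0.468, 0.167, 0]]])

```text
t: 2.15
tcp_pos: [0.3497, -0.4276, 0.2832]
tool_rot: [0.999, 0.038, -0.0, -0.0]
force: [-0.4, 0.7, 0.1]
finger_gap: 1.002
```

Call:
move_arm(plan=[[[0, 0, 0.1, 0.2, -0.2, 0.1, 0], [0, 0, 0.3, 0.4, -0.4, 0.167, 0], [0, 0, 0.434, 0.554, -0.693, 0.167, 0], [0, 0, 0.434, 0.554, -0.693, 0.167, 0], [0, 0, 0.434, 0.554, -0.693, 0.167, 0], [0, 0, 0.434, 0.554, -0.693, 0.167, 0], [0, 0, 0.434, 0.554, -0.693, 0.167, 0], [0, 0, 0.434, 0.554, -0.693, 0.167, 0]]])

```text
t: 3.15
tcp_pos: [0.3998, -0.3543, 0.2666]
tool_rot: [0.991, -0.132, -0.0, -0.0]
force: [0.7, 0.3, -0.8]
finger_gap: 0.999
```

Call:
move_arm(plan=[[[0, 0, 0.1, 0.1, -0.2, 0.1, 0], [0, 0, 0.3, 0.2, -0.5, 0.166, 0], [0, 0, 0.434, 0.291, -0.839, 0.166, 0], [0, 0, 0.434, 0.291, -0.839, 0.166, 0], [0, 0, 0.434, 0.291, -0.839, 0.166, 0], [0, 0, 0.434, 0.291, -0.839, 0.166, 0], [0, 0, 0.434, 0.291, -0.839, 0.166, 0], [0, 0, 0.434, 0.291, -0.839, 0.166, 0]]])

```text
t: 4.15
tcp_pos: [0.4498, -0.281, 0.25]
tool_rot: [0.954, -0.299, 0.0, 0.0]
force: [-0.9, -0.4, -0.9]
finger_gap: 1.0
```

```bash
python3 - <<'E'
from h import *
s=status.sense(); print(s['t'],s['q'].round(3),s['tcp_pos'].round(4),s['tool_rot'].round(4)); print(json.load(open('cmd.json')))
t=snapshot('top'); save(t,'top1'); P=cloud(t); 
w=snapshot('wrist'); save(w,'wrist1'); print(w['T'].round(3).tolist(),w['mtx'][0,0])
for lo,hi in [(.009,.03),(.055,.08),(.195,.23)]:
    print(lo,hi)
    for r in rects(t,P,lo,hi): 
        if r[4]<135 and -.5<r[3]<.1: print(' ',r)
E
```

```text
4.15 [-0.769  0.358  1.627  0.     1.157  1.408] [ 0.4498 -0.281   0.25  ] [ 0.9544 -0.2987  0.      0.    ]
[[0.4499848837246003, -0.22003432466260092, 0.15000000000000005], [0.8818168356324569, -0.2755947368663528, 0.36526049284789003, 0.11415507772868773]]
[[-0.57, 0.778, 0.266, 0.518], [-0.822, -0.539, -0.185, -0.329], [-0.0, -0.324, 0.946, 0.408], [0.0, 0.0, 0.0, 1.0]] 401.5664451994054
0.009 0.03
  ([415.0, 139.0], np.int32(17), 0.8633, -0.3331, 58, 2, -0.1)
  ([297.0, 137.0], np.int32(66), 0.8598, 0.0895, 104, 20, -80.5)
  ([328.0, 138.0], np.int32(48), 0.8594, -0.0278, 99, 6, 88.3)
  ([334.0, 208.0], np.int32(161), 0.6114, -0.0511, 131, 19, -48.8)
  ([406.0, 224.0], np.int32(50), 0.5608, -0.3045, 38, 16, -34.6)
  ([392.0, 243.0], np.int32(49), 0.491, -0.2531, 46, 17, -43.5)
  ([316.0, 355.0], np.int32(15), 0.105, 0.001, 31, 8, 87.4)
0.055 0.08
  ([295.0, 122.0], np.int32(598), 0.9, 0.0928, 103, 88, 88.7)
  ([329.0, 123.0], np.int32(587), 0.9016, -0.0275, 101, 88, -89.3)
  ([334.0, 239.0], np.int32(47), 0.4918, -0.0527, 46, 31, -12.7)
  ([329.0, 267.0], np.int32(41), 0.4028, -0.0337, 64, 27, 1.3)
0.195 0.23
  ([332.0, 251.0], np.int32(49), 0.4438, -0.0426, 59, 8, 78.1)
```

```bash
python3 -c "
import cv2
a=cv2.imread('pics/top1.png');b=cv2.imread('pics/wrist1.png')
cv2.imwrite('pics/m1.png',cv2.hconcat([cv2.resize(a[180:400,240:560],(400,275)),cv2.resize(b,(400,275))]))"
```

```text
(no output)
```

View pics/m1.png

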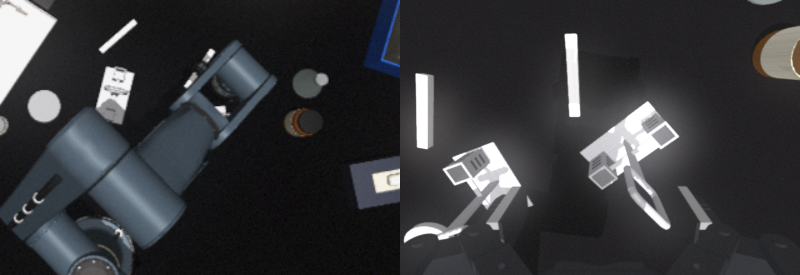

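The wrist picture (right half) shows both bars, at (572,75) and (424,110), and both carriers, at (480,165) and (628,145). The top crop shows no further bars so far. I refine the measurements with the wrist depth.

```bash
python3 - <<'E'
from h import *
w=snapshot('wrist'); P=cloud(w); np.save('/tmp/Pw.npy',P)
for lo,hi in [(-.002,.002),(.012,.02),(.06,.073),(.195,.23)]:
    print(lo,hi)
    for r in rects(w,P,lo,hi,60,None): print(' ',r)
m=(P[...,2]>.012)&(P[...,2]<.02); print(np.median(P[m][:,2]))
chain([(.45,-.23,.15,-34.7,45),(.4789,-.249,.06,-34.7,45),(.4789,-.249,.026,-34.7,45)],[[.44998,-.28,.25],ori(-34.7).as_quat().tolist()])
E
```

```text
-0.002 0.002
  ([316.0, 201.0], np.int32(217500), 0.3721, -0.2095, 766, 557, 55.4)
  ([391.0, 339.0], np.int32(512), 0.2586, -0.2541, 92, 14, 4.0)
  ([122.0, 376.0], np.int32(567), 0.4015, 0.0383, 69, 17, -72.4)
0.012 0.02
  ([588.0, 2.0], np.int32(180), 0.4565, -0.5642, 34, 4, 54.5)
  ([580.0, 94.0], np.int32(406), 0.3883, -0.5343, 69, 28, -32.2)
  ([277.0, 130.0], np.int32(2483), 0.5211, -0.2832, 131, 17, -33.9)
  ([36.0, 194.0], np.int32(2483), 0.6076, -0.0528, 131, 18, -47.1)
  ([399.0, 209.0], np.int32(75), 0.3948, -0.3413, 32, 2, -83.0)
  ([417.0, 230.0], np.int32(80), 0.3653, -0.3443, 27, 2, -80.3)
  ([131.0, 274.0], np.int32(140), 0.4952, -0.0722, 34, 12, 9.2)
  ([322.0, 276.0], np.int32(93), 0.3783, -0.2366, 40, 19, 58.6)
  ([148.0, 322.0], np.int32(60), 0.4438, -0.0465, 20, 4, 65.1)
  ([34.0, 404.0], np.int32(760), 0.4371, 0.1377, 80, 27, 72.0)
0.06 0.073
  ([617.0, 95.0], np.int32(958), 0.3862, -0.5303, 68, 24, -23.7)
  ([420.0, 235.0], np.int32(663), 0.3786, -0.3428, 34, 32, 6.1)
  ([369.0, 270.0], np.int32(72), 0.3733, -0.2892, 20, 5, 19.7)
  ([94.0, 301.0], np.int32(793), 0.4968, -0.0576, 34, 32, 78.6)
  ([325.0, 308.0], np.int32(653), 0.3664, -0.2317, 33, 32, 5.7)
  ([127.0, 347.0], np.int32(144), 0.4442, -0.0465, 22, 5, 64.4)
0.195 0.23
  ([397.0, 362.0], np.int32(1394), 0.375, -0.2872, 59, 8, 6.4)
0.015420696939239475
[0.0, 1.0, 0.0, -0.284, -0.411, 1.0] -> [ 0.45 -0.23  0.15] (0.45, -0.23, 0.15, -34.7, 45)
[0.0, -0.0, -0.0, -0.392, -0.009, 0.881] -> [ 0.479 -0.249  0.06 ] (0.4789, -0.249, 0.06, -34.7, 45)
[0.0, -0.0, -0.0, -0.241, 0.0, 0.24] -> [ 0.479 -0.249  0.026] (0.4789, -0.249, 0.026, -34.7, 45)
```

```bash
python3 - <<'E'
from h import *
chain([(.45,-.235,.15,-34.2,45),(.478,-.2515,.06,-34.2,45),(.478,-.2515,.026,-34.2,45)],[[.44998,-.28,.25],ori(-34.7).as_quat().tolist()])
E
```

```text
[0.004, 1.0, -0.011, -0.256, -0.37, 1.0] -> [ 0.45  -0.235  0.15 ] (0.45, -0.235, 0.15, -34.2, 45)
[0.0, -0.0, 0.001, -0.407, -0.021, 0.866] -> [ 0.478 -0.252  0.06 ] (0.478, -0.2515, 0.06, -34.2, 45)
[0.0, -0.0, -0.0, -0.24, -0.0, 0.24] -> [ 0.478 -0.252  0.026] (0.478, -0.2515, 0.026, -34.2, 45)
```

Call:
move_arm(plan=[[[0, 0.2, 0, -0.1, -0.1, 0.2, 0.3], [0, 0.4, 0, -0.15, -0.2, 0.4, 0.5], [0, 0.6, -0.005, -0.2, -0.3, 0.6, 0.55], [0, 0.8, -0.011, -0.256, -0.37, 0.8, 0.55], [0.004, 1.0, -0.011, -0.256, -0.37, 1.0, 0.55], [0.004, 1.0, -0.011, -0.256, -0.37, 1.0, 0.55], [0.004, 1.0, -0.011, -0.256, -0.37, 1.0, 0.55], [0.004, 1.0, -0.011, -0.256, -0.37, 1.0, 0.55]]])

```text
t: 5.3
tcp_pos: [0.4832, -0.193, 0.1677]
tool_rot: [0.92, -0.248, 0.304, -0.021]
force: [0.4, 0.8, 0.4]
finger_gap: 0.45
```

Call:
move_arm(plan=[[[0, 0, 0, -0.1, 0, 0.2, 0.55], [0, 0, 0, -0.2, 0, 0.4, 0.55], [0, 0, 0.001, -0.3, -0.021, 0.6, 0.55], [0, 0, 0.001, -0.407, -0.021, 0.8, 0.55], [0, 0, 0.001, -0.407, -0.021, 0.866, 0.55], [0, 0, 0.001, -0.407, -0.021, 0.866, 0.55], [0, 0, 0.001, -0.407, -0.021, 0.866, 0.55], [0, 0, 0.001, -0.407, -0.021, 0.866, 0.55]]])

```text
t: 6.3
tcp_pos: [0.5049, -0.1816, 0.0759]
tool_rot: [0.92, -0.248, 0.304, -0.021]
force: [-0.7, 0.4, -0.4]
finger_gap: 0.45
```

```bash
python3 - <<'E'
from h import *
s=status.sense(); print(s['t'],s['q'].round(3),s['tcp_pos'].round(4),s['force'].round(1),s['finger_gap']); print(Ro.from_quat(s['tool_rot']).as_matrix().round(3).tolist())
a=snapshot('side'); b=snapshot('wrist')
p=proj(a,s['tcp_pos'])[0].astype(int); c=a['img'][max(0,p[1]-70):p[1]+70,p[0]-90:p[0]+90]
cv2.imwrite('pics/m2.png',cv2.hconcat([cv2.resize(c,(400,300)),cv2.resize(b['img'],(400,300))])[:,:,::-1])
E
```

```text
6.3 [-0.737  0.661  2.247  2.347  0.434 -0.948] [ 0.5049 -0.1816  0.0759] [-0.7  0.4 -0.4] 0.4503446064883426
[[0.692, -0.444, 0.569], [-0.47, -0.876, -0.111], [0.548, -0.19, -0.815]]
```

View pics/m2.png

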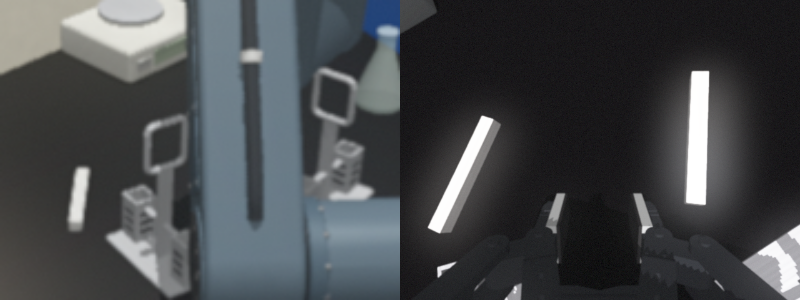

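The side view is blocked by the arm. The wrist view shows the bar at (697,137). The outward tilt ran through a wrist singularity (q5=0.43, q4 flipped), so the bar was not approached as planned. I back out to tool-down, gather joint data and fit a small kinematic model to plan feasible tilts.

```bash
python3 - <<'E'
from h import *
s=status.sense()
chain([(.50,-.24,.22,-34.2,0),(.60,-.28,.30,-34.2,0)],[s['tcp_pos'].tolist(),s['tool_rot'].tolist()])
E
```

```text
[-0.142, -0.367, 0.043, 0.516, 0.129, -0.569] -> [ 0.502 -0.211  0.148] 
[-0.142, -0.368, 0.042, 0.34, 0.185, -0.676] -> [ 0.5  -0.24  0.22] (0.5, -0.24, 0.22, -34.2, 0)
[-0.0, 0.0, 0.0, 0.526, -0.115, -0.4] -> [ 0.55 -0.26  0.26] 
[-0.0, 0.0, 0.0, 0.525, -0.116, -0.4] -> [ 0.6  -0.28  0.3 ] (0.6, -0.28, 0.3, -34.2, 0)
```

Call:
move_arm(plan=[[[0, 0, 0, 0, 0, -0.3, 0.5], [-0.05, -0.1, 0.01, 0.2, 0.05, -0.4, 0.5], [-0.1, -0.2, 0.03, 0.4, 0.1, -0.5, 0.5], [-0.142, -0.367, 0.043, 0.516, 0.129, -0.569, 0.5], [-0.142, -0.367, 0.043, 0.516, 0.129, -0.569, 0.5], [-0.142, -0.367, 0.043, 0.516, 0.129, -0.569, 0.5], [-0.142, -0.367, 0.043, 0.516, 0.129, -0.569, 0.5], [-0.142, -0.367, 0.043, 0.516, 0.129, -0.569, 0.5]]])

```text
t: 7.4
tcp_pos: [0.505, -0.1978, 0.1429]
tool_rot: [0.949, -0.265, 0.166, -0.033]
force: [-0.6, 0.1, -0.5]
finger_gap: 0.497
```

```bash
cat > log.py <<'E'
from h import *
s=status.sense(); d=dict(q=s['q'].tolist(),p=s['tcp_pos'].tolist(),R=s['tool_rot'].tolist())
open('log.jsonl','a').write(json.dumps(d)+'\n'); print(s['t'],s['q'].round(3),s['tcp_pos'].round(4),s['tool_rot'].round(4),s['force'].round(1),round(s['finger_gap'],3))
E
python3 log.py
```

```text
7.4 [-0.695  0.443  1.965  0.422  0.489  1.071] [ 0.505  -0.1978  0.1429] [ 0.9492 -0.2651  0.1661 -0.0325] [-0.6  0.1 -0.5] 0.497
```

Call:
move_arm(plan=[[[-0.05, -0.1, 0.01, 0.1, 0.05, -0.2, 0.5], [-0.1, -0.2, 0.02, 0.2, 0.1, -0.4, 0.5], [-0.142, -0.368, 0.042, 0.34, 0.185, -0.676, 0.5], [-0.142, -0.368, 0.042, 0.34, 0.185, -0.676, 0.5], [-0.142, -0.368, 0.042, 0.34, 0.185, -0.676, 0.5], [-0.142, -0.368, 0.042, 0.34, 0.185, -0.676, 0.5], [-0.142, -0.368, 0.042, 0.34, 0.185, -0.676, 0.5], [-0.142, -0.368, 0.042, 0.34, 0.185, -0.676, 0.5]]])

```text
t: 8.4
tcp_pos: [0.5009, -0.2287, 0.2131]
tool_rot: [0.959, -0.281, 0.013, -0.021]
force: [0.1, 0.2, -0.3]
finger_gap: 0.501
```

```bash
python3 log.py
```

```text
8.4 [-0.66   0.423  1.637  0.056  1.074  1.455] [ 0.5009 -0.2287  0.2131] [ 0.9593 -0.2813  0.013  -0.0214] [ 0.1  0.2 -0.3] 0.501
```

Call:
move_arm(plan=[[[0, 0, 0, 0.526, -0.115, -0.4, 0.5], [0, 0, 0, 1, -0.23, -0.8, 0.5], [0, 0, 0, 1, -0.23, -0.8, 0.5], [0, 0, 0, 1, -0.23, -0.8, 0.5], [0, 0, 0, 1, -0.23, -0.8, 0.5], [0, 0, 0, 1, -0.23, -0.8, 0.5], [0, 0, 0, 1, -0.23, -0.8, 0.5], [0, 0, 0, 1, -0.23, -0.8, 0.5]]])

```text
t: 9.4
tcp_pos: [0.5947, -0.2664, 0.2958]
tool_rot: [0.959, -0.281, 0.013, -0.021]
force: [0.9, -0.5, -0.0]
finger_gap: 0.498
```

```bash
python3 log.py; cat > kin.py <<'E'
from h import *
from scipy.optimize import least_squares
def fk(q,k):
    d,a1,L2,L3,h,Lt,o=k
    # planar arm, lateral offset d, forearm roll q4, bend q5, tool roll q6; o = elbow offset
    E=Ro.from_euler('z',q[0])*Ro.from_euler('y',q[1]); F=E*Ro.from_euler('y',q[2])
    p=Ro.from_euler('z',q[0]).apply([a1,d,h])+E.apply([0,0,L2])+F.apply([o,0,L3])
    T=F*Ro.from_euler('z',q[3])*Ro.from_euler('y',q[4])*Ro.from_euler('z',q[5])*Ro.from_euler('z',OFF)
    return p+T.apply([0,0,Lt]),T
OFF=0.
E
python3 - <<'E'
import kin; from kin import *
D=[json.loads(l) for l in open('log.jsonl')]
D.append(dict(q=[-1.33251649e+00,5.28393083e-01,1.43375776,0,1.18140214,-.178483805],p=[.25287936,-.57082785,.21412451],R=[.978366633,.20687622,-2.76e-5,-.00097978]))
D.append(dict(q=[-.769,.358,1.627,0,1.157,1.408],p=[.4498,-.281,.25],R=[.9544,-.2987,0,0]))
D.append(dict(q=[-0.737,0.661,2.247,2.347,0.434,-0.948],p=[0.5049,-0.1816,0.0759],R=Ro.from_matrix([[0.692,-0.444,0.569],[-0.47,-0.876,-0.111],[0.548,-0.19,-0.815]]).as_quat().tolist()))
for x in D: print((fk(x['q'],[0]*7)[1].inv()*Ro.from_quat(x['R'])).as_rotvec().round(3))
r=least_squares(lambda k:np.concatenate([fk(x['q'],k)[0]-x['p'] for x in D]),[.11,0,.6,.4,.3,.3,0])
print(r.x.round(4),abs(r.fun).max(),np.linalg.svd(r.jac)[1])
E
```

```text
9.4 [-0.616  0.483  1.28   0.05   1.368  1.516] [ 0.5947 -0.2664  0.2958] [ 0.9593 -0.2813  0.0132 -0.0212] [ 0.9 -0.5 -0. ] 0.498
[0.    0.    1.571]
[-0.     0.     1.571]
[ 0.    -0.     1.571]
[-0.     0.     1.571]
[-0.     0.     1.571]
[ 0.    -0.     1.571]
[ 0.111  -0.      0.5878  0.3918  0.2743  0.3129  0.1141] 0.0001428670718190972 [4.67916781 3.54517753 2.45762781 0.99194759 0.68000212 0.18659494
 0.12645082]
```

```bash
sed -i 's/^OFF=0.*/OFF=np.pi\/2/' kin.py; cat >> kin.py <<'E'
K=[.111,0,.5878,.3918,.2743,.3129,.1141]
LO=np.array([-3.08,-.75,.22,-1.43,0,-2.85]);HI=np.array([3.08,2.2,2.44,4.57,2.65,2.85])
def ik(p,R,q0):
    def f(q):
        a,T=fk(q,K); return np.r_[(a-p)*5,(T.inv()*R).as_rotvec()]
    r=least_squares(f,np.clip(q0,LO+.01,HI-.01),bounds=(LO,HI)); return r.x,abs(r.fun).max()
SEEDS=[[0,.5,1.5,a,b,c] for a in (0,1.3,-1.2,3.) for b in (1.,) for c in (0,1.5,-1.5)]
def iks(p,R):
    out=[]
    for s in SEEDS:
        s=list(s); s[0]=np.arctan2(p[1],p[0])-.15
        q,e=ik(p,R,s)
        if e<2e-3 and not any(abs(q-o).max()<.05 for o in out): out.append(q)
    return out
def pick(c,phi,t,g=.047):
    T=np.radians(t); u=np.array([np.cos(np.radians(phi)),np.sin(np.radians(phi)),0])
    off=(.022*np.sin(T)-.011*np.cos(T)*min(1,2*np.tan(T)))
    p=np.array(c)[:2]; p=np.r_[p,0]-(g+off)*u; p[2]=.022*np.cos(T)+.011*np.sin(T)+.0025
    R=ori(phi,t); b=R.inv().apply(np.r_[c[:2],.008]-p); return p,R,b
E
cat > srch.py <<'E'
from kin import *
def run(c,phi0,pock,heads,ts=(0,15,30,45),qs=None):
  for phi in (phi0,phi0+180):
    for t in ts:
        p,R,b=pick(c,phi,t); A=iks(p,R)
        for h in heads:
            R2=ori(h,t-90); p2=np.r_[pock,.072]-R2.apply(b); B=iks(p2,R2)
            best=min(((abs(x-y).max(),x,y) for x in A for y in B),key=lambda z:z[0],default=None)
            print(round(phi),t,h,len(A),len(B), '' if best is None else (round(best[0],2),best[1].round(2),best[2].round(2),p2.round(3)))
print('Y->C2-'); run((.5218,-.2812),-34.2,(.3785,-.3415),(-84,-40,6,-130),(0,20,45))
print('X->C1+'); run((.609,-.051),-47,(.497,-.0557),(-13,-47,40,-80),(0,20,45))
E
python3 srch.py
```

```text
Y->C2-
-34 0 -84 1 1 (np.float64(1.72), array([-0.69,  0.72,  1.77,  0.  ,  0.66,  1.48]), array([-1.16,  1.25,  1.04,  0.45,  2.38,  1.91]), array([ 0.38 , -0.358,  0.119]))
-34 0 -40 1 1 (np.float64(1.89), array([-0.69,  0.72,  1.77,  0.  ,  0.66,  1.48]), array([-0.85,  1.3 ,  0.85, -0.28,  2.54,  1.34]), array([ 0.391, -0.352,  0.119]))
-34 0 6 1 1 (np.float64(1.53), array([-0.69,  0.72,  1.77,  0.  ,  0.66,  1.48]), array([-0.55,  1.23,  1.09, -0.85,  2.19,  0.99]), array([ 0.395, -0.34 ,  0.119]))
-34 0 -130 1 1 (np.float64(1.23), array([-0.69,  0.72,  1.77,  0.  ,  0.66,  1.48]), array([-1.48,  1.14,  1.54,  0.85,  1.89,  1.91]), array([ 0.368, -0.354,  0.119]))
-34 20 -84 1 1 (np.float64(2.04), array([-0.71,  0.69,  2.04,  0.6 ,  0.07,  0.86]), array([-1.15,  1.08,  1.13,  0.34,  2.11,  1.86]), array([ 0.38 , -0.36 ,  0.119]))
-34 20 -40 1 1 (np.float64(2.18), array([-0.71,  0.69,  2.04,  0.6 ,  0.07,  0.86]), array([-0.86,  1.14,  0.96, -0.19,  2.25,  1.39]), array([ 0.393, -0.354,  0.119]))
-34 20 6 1 1 (np.float64(1.87), array([-0.71,  0.69,  2.04,  0.6 ,  0.07,  0.86]), a
[... 5683 characters left out ...]
 0.5  , -0.074,  0.119]))
133 45 -13 1 1 (np.float64(2.73), array([-0.44,  1.13,  0.91,  0.28,  1.84, -1.22]), array([-0.3 ,  0.88,  1.23, -0.05,  1.81,  1.51]), array([ 0.514, -0.06 ,  0.127]))
133 45 -47 1 1 (np.float64(3.06), array([-0.44,  1.13,  0.91,  0.28,  1.84, -1.22]), array([-0.5 ,  0.84,  1.35,  0.23,  1.71,  1.84]), array([ 0.509, -0.069,  0.127]))
133 45 40 1 1 (np.float64(2.24), array([-0.44,  1.13,  0.91,  0.28,  1.84, -1.22]), array([-0.02,  0.82,  1.38, -0.48,  1.58,  1.01]), array([ 0.511, -0.044,  0.127]))
133 45 -80 1 1 (np.float64(3.28), array([-0.44,  1.13,  0.91,  0.28,  1.84, -1.22]), array([-0.68,  0.75,  1.59,  0.49,  1.46,  2.06]), array([ 0.5  , -0.073,  0.127]))
```

```bash
cat >> kin.py <<'E'
def check(wps,q,p,R):
    """IK along straight segments: worst error, joint step, q5 range, end joints"""
    for w in wps:
        pt,Rt=np.array(w[:3]),ori(*w[3:]); dv=(R.inv()*Rt).as_rotvec(); e=0;st=0;m=[];q_=q
        for k in range(1,9):
            qn,er=ik(p+(pt-p)*k/8,R*Ro.from_rotvec(dv*k/8),q_); e=max(e,er); st=max(st,abs(qn-q_).max()); q_=qn; m.append(qn[4])
        print(w,'err',round(e,4),'step',round(st,2),'q5',round(min(m),2),round(max(m),2),q_.round(2)); q,p,R=q_,pt,Rt
def plan(wps):
    s=status.sense(); check(wps,s['q'],s['tcp_pos'],Ro.from_quat(s['tool_rot']))
    chain(wps,[s['tcp_pos'].tolist(),s['tool_rot'].tolist()])
E
python3 - <<'E'
from kin import *
p,R,b=pick((.5218,-.2812),-34.2,0); print(p,b)
R2=ori(5,-90); print(np.r_[.3785,-.3415,.068]-R2.apply(b))
plan([(.483,-.255,.10,-34.2,0),(.483,-.255,.0245,-34.2,0),(.483,-.255,.12,-34.2,0),(.50,-.27,.25,-34.2,0),(.54,-.31,.25,-15,-45),(.50,-.34,.25,5,-90),(.395,-.34,.215,5,-90),(.395,-.34,.121,5,-90)])
E
```

```text
[ 0.48292721 -0.25478208  0.0245    ] [4.70000000e-02 2.48270676e-18 1.65000000e-02]
[ 0.39493721 -0.34006193  0.115     ]
(0.483, -0.255, 0.1, -34.2, 0) err 0.0 step 0.07 q5 0.82 1.3 [-0.69  0.59  1.73 -0.    0.82  1.48]
(0.483, -0.255, 0.0245, -34.2, 0) err 0.0 step 0.02 q5 0.66 0.8 [-0.69  0.72  1.77 -0.    0.66  1.48]
(0.483, -0.255, 0.12, -34.2, 0) err 0.0 step 0.03 q5 0.68 0.87 [-0.69  0.56  1.72 -0.    0.87  1.48]
(0.5, -0.27, 0.25, -34.2, 0) err 0.0 step 0.04 q5 0.91 1.19 [-0.69  0.41  1.54  0.    1.19  1.48]
(0.54, -0.31, 0.25, -15, -45) err 0.0 step 0.13 q5 1.33 2.17 [-0.59  0.9   0.82 -0.28  2.17  1.18]
(0.5, -0.34, 0.25, 5, -90) err 0.0 step 0.11 q5 2.24 2.46 [-0.5   1.17  0.78 -1.06  2.46  0.63]
(0.395, -0.34, 0.215, 5, -90) err 0.0 step 0.05 q5 2.26 2.43 [-0.56  1.1   1.13 -0.9   2.26  0.9 ]
(0.395, -0.34, 0.121, 5, -90) err 0.0 step 0.02 q5 2.2 2.25 [-0.56  1.23  1.09 -0.84  2.2   0.99]
[-0.031, -0.008, 0.017, -0.514, 0.301, 0.959] -> [ 0.539 -0.261  0.198] 
[-0.031, -0.008, 0.017, -0.504, 0.284, 0.969] -> [ 0.483 -0.255  0.1  ] (0.483, -0.255, 0.1, -34.2, 0)
[0.0, -0.0, -0.0, 0.0, -0.001, 0.755] -> [ 0.483 -0.255  0.025] (0.483, -0.255, 0.0245, -34.2, 0)
[0.0, -0.0, -0.0, 0.0, 0.001, -0.955] -> [ 0.483 -0.255  0.12 ] (0.483, -0.255, 0.12, -34.2, 0)
[0.0, -0.0, -0.0, 0.113, 0.014, -0.65] -> [ 0.492 -0.262  0.185] 
[0.0, -0.0, -0.0, 0.113, 0.014, -0.65] -> [ 0.5  -0.27  0.25] (0.5, -0.27, 0.25, -34.2, 0)
[-0.167, -0.991, -0.405, 0.555, 0.106, 0.001] -> [ 0.54 -0.31  0.25] (0.54, -0.31, 0.25, -15, -45)
[-0.422, -0.989, -0.174, -0.218, 0.394, 0.218] -> [ 0.5  -0.34  0.25] (0.5, -0.34, 0.25, 5, -90)
[0.0, -0.0, -0.0, 0.175, -0.046, 0.523] -> [ 0.448 -0.34   0.232] 
[0.0, -0.0, -0.0, 0.174, -0.046, 0.523] -> [ 0.395 -0.34   0.215] (0.395, -0.34, 0.215, 5, -90)
[0.0, -0.0, -0.0, 0.94, -0.001, 0.0] -> [ 0.395 -0.34   0.121] (0.395, -0.34, 0.121, 5, -90)
```

Call:
move_arm(plan=[[[-0.01, 0, 0.005, -0.2, 0.1, 0.3, 0.5], [-0.02, 0, 0.01, -0.35, 0.2, 0.6, 0.5], [-0.031, -0.008, 0.017, -0.514, 0.301, 0.959, 0.5], [-0.031, -0.008, 0.017, -0.514, 0.301, 0.959, 0.5], [-0.031, -0.008, 0.017, -0.514, 0.301, 0.959, 0.5], [-0.031, -0.008, 0.017, -0.514, 0.301, 0.959, 0.5], [-0.031, -0.008, 0.017, -0.514, 0.301, 0.959, 0.5], [-0.031, -0.008, 0.017, -0.514, 0.301, 0.959, 0.5]]])

```text
t: 10.4
tcp_pos: [0.5396, -0.261, 0.1987]
tool_rot: [0.958, -0.288, 0.007, -0.01]
force: [-0.2, -0.7, -0.8]
finger_gap: 0.503
```

Call:
move_arm(plan=[[[-0.01, 0, 0.005, -0.2, 0.1, 0.3, 0.5], [-0.02, 0, 0.01, -0.35, 0.2, 0.6, 0.5], [-0.031, -0.008, 0.017, -0.504, 0.284, 0.969, 0.5], [-0.031, -0.008, 0.017, -0.504, 0.284, 0.969, 0.5], [-0.031, -0.008, 0.017, -0.504, 0.284, 0.969, 0.5], [-0.031, -0.008, 0.017, -0.504, 0.284, 0.969, 0.5], [-0.031, -0.008, 0.017, -0.504, 0.284, 0.969, 0.5], [-0.031, -0.008, 0.017, -0.504, 0.284, 0.969, 0.5]]])

```text
t: 11.4
tcp_pos: [0.4838, -0.2554, 0.1008]
tool_rot: [0.956, -0.294, 0.001, 0.0]
force: [0.1, -0.5, -0.4]
finger_gap: 0.501
```

```bash
python3 - <<'E'
from kin import *
s=status.sense(); print(s['t'],s['q'].round(3),s['tcp_pos'].round(4),s['tool_rot'].round(4))
w=snapshot('wrist'); P=cloud(w); save(w,'w3')
for r in rects(w,P,.012,.02,300): print(r)
E
```

```text
11.4 [-0.69   0.587  1.732 -0.     0.821  1.478] [ 0.4838 -0.2554  0.1008] [ 9.558e-01 -2.941e-01  9.000e-04  5.000e-04]
([320.0, 161.0], np.int32(5800), 0.5214, -0.2831, 130, 16, -34.1)
([502.0, 284.0], np.int32(342), 0.3945, -0.3409, 32, 4, -80.0)
([88.0, 370.0], np.int32(516), 0.5025, -0.067, 45, 23, 32.1)
```

View pics/w3.png

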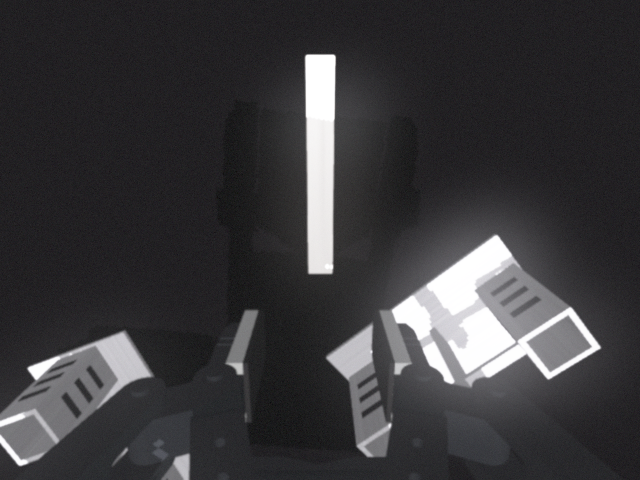

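The wrist view shows the bar centred between the fingers (bar at column 320, finger mid at about 317). I descend and grip.

Call:
move_arm(plan=[[[0, 0, 0, -0.005, 0, 0.25, 0.5], [0, 0, 0, -0.01, -0.01, 0.5, 0.5], [0, 0, 0, -0.01, -0.01, 0.65, 0.5], [0, 0, 0, -0.01, -0.01, 0.76, 0.5], [0, 0, 0, -0.01, -0.01, 0.76, 0.7], [0, 0, 0, -0.01, -0.01, 0.76, 1], [0, 0, 0, -0.01, -0.01, 0.76, 1], [0, 0, 0, -0.01, -0.01, 0.76, 1]]], force=40)

```text
t: 12.45
tcp_pos: [0.4833, -0.254, 0.0246]
tool_rot: [0.956, -0.294, 0.001, 0.0]
force: [-0.5, 0.3, 0.2]
finger_gap: -0.001
```

Call:
move_arm(plan=[[[0, 0, 0, 0, 0, 0, 1], [0, 0, 0, 0, 0, 0, 1], [0, 0, 0, 0, 0, -0.2, 1], [0, 0, 0, 0, 0, -0.4, 1], [0, 0, 0, 0, 0, -0.6, 1], [0, 0, 0, 0, 0, -0.8, 1], [0, 0, 0, 0, 0, -0.95, 1], [0, 0, 0, 0, 0, -0.95, 1]]])

```text
t: 13.45
tcp_pos: [0.4836, -0.2542, 0.1201]
tool_rot: [0.956, -0.294, 0.001, 0.001]
force: [-0.3, -0.4, 0.4]
finger_gap: 0.002
```

```bash
python3 - <<'E'
from kin import *
s=status.sense(); print(s['t'],s['tcp_pos'].round(4),s['finger_gap'],s['force'])
w=snapshot('wrist'); P=cloud(w); T=Ro.from_quat(s['tool_rot']); L=T.inv().apply(P.reshape(-1,3)-s['tcp_pos']).reshape(P.shape)
m=(abs(L[...,1])<.012)&(L[...,0]>0.0)&(L[...,0]<.15)&(L[...,2]>0)&(L[...,2]<.05)&(w['img'].min(2)>60)
print(m.sum(),np.percentile(L[m],[1,50,99],axis=0).round(4))
q=L[m]; 
for a in (.02,.04,.06,.08,.1): k=abs(q[:,0]-a)<.005; print(a,k.sum(), np.median(q[k],0).round(4) if k.any() else '')
plan([(.50,-.27,.25,-34.2,0),(.54,-.31,.25,-15,-45),(.50,-.34,.25,5,-90)])
E
```

```text
13.45 [ 0.4836 -0.2542  0.1201] 0.001702526708565834 [-0.29204602 -0.38821641  0.42678998]Traceback (most recent call last):
  File "<stdin>", line 5, in <module>
    return _quantile_unchecked(
        a, q, axis, out, overwrite_input, method, keepdims, weights)
    return _ureduce(a,
                    func=_quantile_ureduce_func,
    ...<5 lines>...
                    overwrite_input=overwrite_input,
                    method=method)
    r = func(a, **kwargs)
    result = _quantile(arr,
                       quantiles=q,
    ...<2 lines>...
                       out=out,
                       weights=wgt)
    slices_having_nans = np.isnan(arr[-1, ...])
                                  ~~~^^^^^^^^^
IndexError: index -1 is out of bounds for axis 0 with size 0
```

```bash
python3 - <<'E'
from kin import *
w=snapshot('wrist'); P=cloud(w); save(w,'w4')
for r in rects(w,P,.009,.022,150): print(r)
t=snapshot('top'); P=cloud(t)
for r in rects(t,P,.009,.03): 
    if 60<r[4]<140 and -.5<r[3]<.1: print(r)
E
```

```text
([321.0, 156.0], np.int32(5048), 0.5211, -0.2829, 130, 16, -34.1)
([491.0, 271.0], np.int32(490), 0.3942, -0.3407, 32, 5, -78.0)
([102.0, 353.0], np.int32(718), 0.5029, -0.0666, 45, 24, 33.1)
([380.0, 356.0], np.int32(377), 0.3684, -0.2377, 32, 20, 6.8)
([132.0, 415.0], np.int32(252), 0.4442, -0.0468, 21, 6, 64.0)
([295.0, 137.0], np.int32(42), 0.8604, 0.0928, 99, 6, -89.0)
([333.0, 209.0], np.int32(156), 0.6064, -0.0489, 134, 22, -47.9)
```

View pics/w4.png

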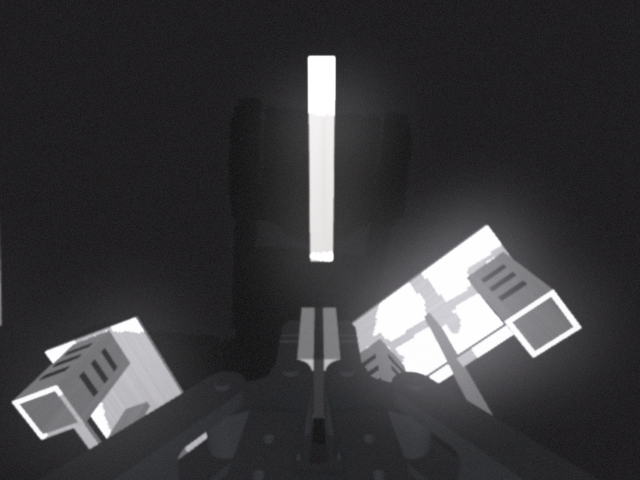

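The jaws shut completely at column 320, row 310, and the bar lies untouched at (321,156). I check the tool geometry by projecting it into this picture.

```bash
python3 - <<'E'
from kin import *
s=status.sense(); w=snapshot('wrist'); T=Ro.from_quat(s['tool_rot']); 
for z in (-.05,0,.003,.022): print(z,proj(w,s['tcp_pos']+T.apply([0,0,z]))[0].round(), proj(w,s['tcp_pos']+T.apply([.011,0,z]))[0].round())
P=cloud(w); L=T.inv().apply(P.reshape(-1,3)-s['tcp_pos']).reshape(P.shape)
for v in (300,308,312,320,330,345,360,380): print(v,L[v,310].round(4),L[v,328].round(4),w['img'][v,310])
print(proj(w,[.4681,-.2467,.016]))
print((T.inv().apply(w['T'][:3,3]-s['tcp_pos'])).round(4))
E
```

```text
-0.05 [316. 384.] [316. 354.]
0 [317. 310.] [317. 287.]
0.003 [317. 307.] [317. 284.]
0.022 [317. 289.] [317. 268.]
300 [-0.0544 -0.0056  0.1187] [-0.0547  0.0082  0.1193] [42 43 43]
308 [ 0.0114 -0.0024 -0.0199] [ 0.0115  0.0045 -0.0202] [113 114 113]
312 [ 0.0115 -0.0024 -0.0233] [ 0.0117  0.0044 -0.0238] [124 121 123]
320 [ 0.0115 -0.0022 -0.0294] [ 0.0117  0.0043 -0.0298] [126 125 128]
330 [ 0.0113 -0.0021 -0.036 ] [ 0.0116  0.0041 -0.0365] [122 123 124]
345 [ 0.0112 -0.0019 -0.0453] [ 0.0119  0.0039 -0.0463] [125 124 126]
360 [ 0.0112 -0.0018 -0.0534] [ 0.0115  0.0037 -0.0538] [183 183 185]
380 [ 0.0127 -0.0015 -0.0649] [ 0.0129  0.0034 -0.0652] [44 44 44]
[[320.98795631 259.99604807]]
[ 0.0839  0.0008 -0.1585]
```

```bash
sed -i "s/pt,Rt=np.array(w\[:3\]),ori(\*w\[3:\])/Rt=ori(*w[3:]); pt=np.array(w[:3])+Rt.apply([0,0,D])/" h.py kin.py; sed -i '1i D=.0415  # fingertips seen this much nearer than stated' h.py; grep -n "D])" h.py kin.py; python3 - <<'E'
from kin import *
s=status.sense(); w=snapshot('wrist'); T=Ro.from_quat(s['tool_rot']); 
P=cloud(w); L=T.inv().apply(P.reshape(-1,3)-s['tcp_pos']).reshape(P.shape)
for v in range(302,309): print(v,L[v,306:314:3].round(4).tolist())
print(D)
plan([(.482,-.255,.07,-34.2,0),(.482,-.255,.0245,-34.2,0),(.482,-.255,.12,-34.2,0),(.50,-.27,.25,-34.2,0),(.54,-.31,.25,-15,-45),(.50,-.34,.25,5,-90),(.395,-.34,.215,5,-90),(.395,-.34,.121,5,-90)])
E
```

```text
h.py:47:        Rt=ori(*w[3:]); pt=np.array(w[:3])+Rt.apply([0,0,D])
kin.py:33:        Rt=ori(*w[3:]); pt=np.array(w[:3])+Rt.apply([0,0,D]); dv=(R.inv()*Rt).as_rotvec(); e=0;st=0;m=[];q_=q
302 [[-0.0563, -0.0087, 0.119], [-0.0556, -0.0064, 0.1177], [-0.0565, -0.0041, 0.1194]]
303 [[-0.0571, -0.0087, 0.1189], [-0.0574, -0.0064, 0.1195], [-0.0575, -0.0041, 0.1196]]
304 [[-0.0582, -0.0087, 0.1193], [-0.0579, -0.0064, 0.1188], [-0.058, -0.0041, 0.119]]
305 [[-0.0588, -0.0087, 0.1189], [-0.0586, -0.0064, 0.1186], [-0.0582, -0.0041, 0.1177]]
306 [[-0.0591, -0.0087, 0.1178], [-0.0594, -0.0064, 0.1185], [-0.0593, -0.0041, 0.1183]]
307 [[-0.0603, -0.0087, 0.1184], [-0.0601, -0.0064, 0.118], [-0.0599, -0.0041, 0.1177]]
308 [[0.0112, -0.004, -0.0197], [0.0119, -0.0028, -0.021], [0.0112, -0.0017, -0.0197]]
0.0415
(0.482, -0.255, 0.07, -34.2, 0) err 0.0 step 0.03 q5 0.66 0.84 [-0.69  0.71  1.77 -0.    0.66  1.48]
(0.482, -0.255, 0.0245, -34.2, 0) err 0.0 step 0.01 q5 0.57 0.65 [-0.69  0.79  1.78 -0.    0.57  1.48]
(0.482, -0.255, 0.12, -34.2, 0) err 0.0 step 0.03 q5 0.59 0.77 [-0.69  0.62  1.75 -
[... 709 characters left out ...]
0, -0.0, 0.001, 0.0, -0.955] -> [ 0.482 -0.255  0.078] (0.482, -0.255, 0.12, -34.2, 0)
[0.0, -0.0, -0.0, 0.117, 0.012, -0.65] -> [ 0.491 -0.263  0.143] 
[0.0, -0.0, -0.0, 0.116, 0.011, -0.65] -> [ 0.5   -0.27   0.208] (0.5, -0.27, 0.25, -34.2, 0)
[-0.167, -0.991, -0.405, 0.279, 0.203, -0.122] -> [ 0.512 -0.302  0.221] (0.54, -0.31, 0.25, -15, -45)
[-0.422, -0.99, -0.174, -0.494, 0.535, 0.079] -> [ 0.459 -0.344  0.25 ] (0.5, -0.34, 0.25, 5, -90)
[0.0, 0.0, -0.0, 0.175, -0.046, 0.523] -> [ 0.406 -0.344  0.233] 
[0.0, 0.0, -0.0, 0.175, -0.046, 0.523] -> [ 0.354 -0.344  0.215] (0.395, -0.34, 0.215, 5, -90)
[0.0, 0.0, -0.0, 0.94, -0.0, -0.0] -> [ 0.354 -0.344  0.121] (0.395, -0.34, 0.121, 5, -90)
```

Both the camera and the missed grasp put the fingertips about 41 mm nearer the wrist than stated. I correct for that and descend in cautious steps.

Call:
move_arm(plan=[[[0, 0, 0, 0, 0, 0, 0.5], [0, 0, 0, 0, 0, 0, 0.5], [0, 0, 0, 0, 0, 0.2, 0.5], [0, 0, 0, 0, 0, 0.4, 0.5], [0, 0, 0, 0, 0.01, 0.6, 0.5], [0, 0, 0, 0, 0.01, 0.8, 0.5], [0, 0, 0, 0, 0.01, 0.9, 0.5], [0, 0, 0, 0, 0.01, 0.9, 0.5]]])

```text
t: 14.7
tcp_pos: [0.4821, -0.2544, 0.0285]
tool_rot: [0.956, -0.294, -0.0, -0.0]
force: [-0.8, -0.6, 0.8]
finger_gap: 0.495
```

Call:
move_arm(plan=[[[0, 0, 0, 0, 0, 0.1, 0.5], [0, 0, 0, 0, 0, 0.2, 0.5], [0, 0, 0, 0, 0, 0.25, 0.5], [0, 0, 0, 0, 0, 0.3, 0.5], [0, 0, 0, 0, 0, 0.35, 0.5], [0, 0, 0, 0, 0, 0.38, 0.5], [0, 0, 0, 0, 0, 0.4, 0.5], [0, 0, 0, 0, 0, 0.4, 0.5]]])

```text
t: 15.7
tcp_pos: [0.4825, -0.2546, -0.011]
tool_rot: [0.956, -0.294, 0.0, 0.0]
force: [0.3, 0.2, -0.2]
finger_gap: 0.497
```

```bash
python3 log.py; python3 - <<'E'
from kin import *
s=status.sense(); w=snapshot('wrist'); T=Ro.from_quat(s['tool_rot']); save(w,'w5')
P=cloud(w); print('bar',[r for r in rects(w,P,.009,.022,1500)])
b=w['img'].min(2)
for u in (255,250,245,385,390): 
    for v in range(290,330,4): print(u,v,P[v,u].round(3),end=' ')
    print()
E
```

```text
15.7 [-0.69   0.781  1.779 -0.     0.582  1.478] [ 0.4825 -0.2546 -0.011 ] [ 9.558e-01 -2.942e-01  2.000e-04  2.000e-04] [ 0.3  0.2 -0.2] 0.497
bar [([321.0, 180.0], np.int32(18162), 0.5214, -0.2831, 130, 16, -34.1), ([613.0, 405.0], np.int32(1872), 0.3925, -0.3353, 31, 14, -56.7)]
255 290 [ 0.508 -0.242 -0.001] 255 294 [ 0.507 -0.241 -0.001] 255 298 [ 0.506 -0.24  -0.   ] 255 302 [ 0.504 -0.239  0.   ] 255 306 [ 0.503 -0.238 -0.001] 255 310 [ 0.505 -0.242  0.011] 255 314 [ 0.505 -0.242  0.014] 255 318 [ 0.505 -0.243  0.017] 255 322 [ 0.504 -0.243  0.02 ] 255 326 [ 0.504 -0.243  0.022] 
250 290 [ 0.509 -0.24  -0.001] 250 294 [ 0.508 -0.239 -0.   ] 250 298 [ 0.507 -0.239  0.   ] 250 302 [ 0.505 -0.237 -0.001] 250 306 [ 0.504 -0.236 -0.001] 250 310 [ 0.506 -0.24   0.011] 250 314 [ 0.506 -0.241  0.015] 250 318 [ 0.506 -0.241  0.017] 250 322 [ 0.505 -0.241  0.019] 250 326 [ 0.505 -0.242  0.022] 
245 290 [ 0.511 -0.239  0.001] 245 294 [ 0.509 -0.238 -0.   ] 245 298 [ 0.508 -0.237  0.   ] 245 302 [ 0.506 -0.235 -0.001] 245 306 [ 0.505 -0.235 -0.   ] 245 310 [ 0.504 -0.233 -0.001] 245 314 [ 0.507 -0.239  0.014] 245 318 [ 0.507 -0.239  0.017] 245 322 [ 0.506 -0.24   0.02 ] 245 326 [ 0.506 -0.24   0.021] 
385 290 [ 0.479 -0.286  0.   ] 385 294 [ 0.478 -0.285  0.   ] 385 298 [ 0.476 -0.284 -0.   ] 385 302 [ 0.474 -0.283 -0.   ] 385 306 [ 0.473 -0.282 -0.   ] 385 310 [ 0.477 -0.282  0.01 ] 385 314 [ 0.477 -0.282  0.014] 385 318 [ 0.478 -0.282  0.018] 385 322 [ 0.478 -0.281  0.019] 385 326 [ 0.478 -0.281  0.023] 
390 290 [ 0.478 -0.287 -0.   ] 390 294 [ 0.476 -0.286 -0.   ] 390 298 [ 0.475 -0.286  0.   ] 390 302 [ 0.474 -0.285  0.001] 390 306 [ 0.472 -0.284 -0.   ] 390 310 [ 0.476 -0.284  0.01 ] 390 314 [ 0.476 -0.284  0.013] 390 318 [ 0.476 -0.283  0.016] 390 322 [ 0.477 -0.283  0.02 ] 390 326 [ 0.477 -0.282  0.022]
```

View pics/w5.png

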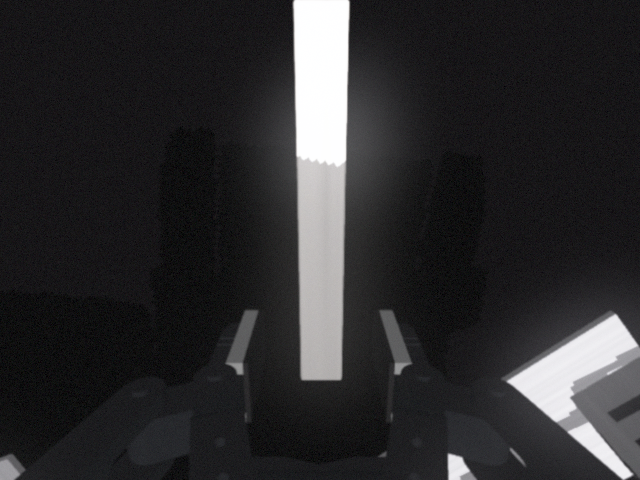

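The bar end now lies between the fingers (bar end at row 380, fingertips about 10 mm above the bench). I lower 6 mm more and close.

Call:
move_arm(plan=[[[0, 0, 0, 0, 0, 0.03, 0.5], [0, 0, 0, 0, 0, 0.06, 0.5], [0, 0, 0, 0, 0, 0.06, 1], [0, 0, 0, 0, 0, 0.06, 1], [0, 0, 0, 0, 0, 0.06, 1], [0, 0, 0, 0, 0, 0.06, 1], [0, 0, 0, 0, 0, 0.06, 1], [0, 0, 0, 0, 0, 0.06, 1]]], force=60)

```text
t: 16.75
tcp_pos: [0.4831, -0.2551, -0.0157]
tool_rot: [0.956, -0.294, 0.001, 0.001]
force: [-0.6, 0.8, 8.2]
finger_gap: 0.171
```

Call:
move_arm(plan=[[[0, 0, 0, 0, 0, -0.1, 1], [0, 0, 0, 0, 0, -0.3, 1], [0, 0, 0, 0, 0, -0.5, 1], [0, 0, 0, 0, 0, -0.7, 1], [0, 0, 0, 0, 0, -0.9, 1], [0, 0, 0, 0, 0, -1, 1], [0, 0, 0, 0, 0, -1, 1], [0, 0, 0, 0, 0, -1, 1]]])

```text
t: 17.75
tcp_pos: [0.4819, -0.2542, 0.0825]
tool_rot: [0.956, -0.294, -0.0, -0.0]
force: [-0.5, -0.2, -1.8]
finger_gap: 0.169
```

```bash
python3 log.py; cat > inhand.py <<'E'
from kin import *
s=status.sense(); w=snapshot('wrist'); P=cloud(w); T=Ro.from_quat(s['tool_rot']); L=T.inv().apply(P.reshape(-1,3)-s['tcp_pos']).reshape(P.shape)+[0,0,D]
m=(abs(L[...,1])<.02)&(L[...,0]>0.0125)&(L[...,0]<.16)&(L[...,2]>-.03)&(L[...,2]<.06)
q=L[m]; print(m.sum(), 'x',np.percentile(q[:,0],[.5,99.5]).round(4))
for a in (.03,.05,.07,.09,.11): k=abs(q[:,0]-a)<.004; print(a,k.sum(), np.median(q[k],0).round(4) if k.any() else '')
E
python3 inhand.py
```

```text
17.75 [-0.69   0.616  1.746 -0.     0.78   1.478] [ 0.4819 -0.2542  0.0825] [ 9.557e-01 -2.942e-01 -4.000e-04 -1.000e-04] [-0.5 -0.2 -1.8] 0.169
17998 x [0.0125 0.1117]
0.03 996 [0.03   0.001  0.0103]
0.05 1150 [0.05   0.001  0.0103]
0.07 1332 [0.0702 0.0009 0.0105]
0.09 1556 [0.0901 0.0012 0.0106]
0.11 1420 [0.1091 0.0012 0.0106]
```

```bash
python3 - <<'E'
from kin import *
b=np.array([.047,.001,.0184]); R2=ori(5,-90); p=np.r_[.3783,-.3415,.068]-R2.apply(b); print(p)
plan([(.50,-.27,.25,-34.2,0),(.54,-.31,.25,-15,-45),(.50,-.342,.25,5,-90),(p[0],p[1],.215,5,-90),(p[0],p[1],.121,5,-90)])
E
```

```text
[ 0.39654283 -0.33890014  0.115     ]
(0.5, -0.27, 0.25, -34.2, 0) err 0.0 step 0.04 q5 0.82 1.1 [-0.69  0.46  1.58 -0.    1.1   1.48]
(0.54, -0.31, 0.25, -15, -45) err 0.0 step 0.14 q5 1.23 2.06 [-0.6   0.88  0.95 -0.27  2.06  1.2 ]
(0.5, -0.342, 0.25, 5, -90) err 0.0 step 0.1 q5 2.13 2.39 [-0.53  1.12  0.92 -1.    2.39  0.73]
(np.float64(0.39654282670214047), np.float64(-0.33890013963535137), 0.215, 5, -90) err 0.0 step 0.04 q5 2.19 2.36 [-0.59  1.06  1.24 -0.88  2.19  0.96]
(np.float64(0.39654282670214047), np.float64(-0.33890013963535137), 0.121, 5, -90) err 0.0 step 0.02 q5 2.13 2.18 [-0.59  1.2   1.2  -0.83  2.13  1.05]
[0.0, 0.001, -0.0, 0.119, 0.015, -0.631] -> [ 0.491 -0.262  0.145] 
[0.0, 0.0, -0.0, 0.119, 0.014, -0.631] -> [ 0.5   -0.27   0.209] (0.5, -0.27, 0.25, -34.2, 0)
[-0.168, -0.99, -0.405, 0.278, 0.203, -0.121] -> [ 0.512 -0.302  0.221] (0.54, -0.31, 0.25, -15, -45)
[-0.421, -0.989, -0.175, -0.49, 0.554, 0.075] -> [ 0.459 -0.346  0.25 ] (0.5, -0.342, 0.25, 5, -90)
[0.0, -0.0, 0.0, 0.175, -0.06, 0.514] -> [ 0.407 -0.344  0.232] 
[0.0, -0.0, 0.0, 0.174, -0.061, 0.514] -> [ 0.355 -0.342  0.215] (np.float64(0.39654282670214047), np.float64(-0.33890013963535137), 0.215, 5, -90)
[0.0, -0.0, 0.0, 0.94, 0.0, 0.001] -> [ 0.355 -0.342  0.121] (np.float64(0.39654282670214047), np.float64(-0.33890013963535137), 0.121, 5, -90)
```

Call:
move_arm(plan=[[[0, 0, 0, 0.03, 0, -0.2, 1], [0, 0, 0, 0.06, 0, -0.4, 1], [0, 0, 0, 0.119, 0.015, -0.631, 1], [0, 0, 0, 0.15, 0.02, -0.8, 1], [0, 0, 0, 0.238, 0.029, -1, 1], [0, 0, 0, 0.238, 0.029, -1, 1], [0, 0, 0, 0.238, 0.029, -1, 1], [0, 0, 0, 0.238, 0.029, -1, 1]]])

```text
t: 18.8
tcp_pos: [0.4994, -0.2695, 0.1818]
tool_rot: [0.956, -0.294, -0.001, -0.0]
force: [0.7, 0.0, -1.2]
finger_gap: 0.172
```

Call:
move_arm(plan=[[[-0.028, -0.165, -0.068, 0.05, 0.03, -0.1, 1], [-0.056, -0.33, -0.135, 0.1, 0.07, -0.2, 1], [-0.084, -0.495, -0.2, 0.15, 0.1, -0.3, 1], [-0.112, -0.66, -0.27, 0.2, 0.14, -0.383, 1], [-0.14, -0.825, -0.338, 0.24, 0.17, -0.383, 1], [-0.168, -0.99, -0.405, 0.278, 0.203, -0.383, 1], [-0.168, -0.99, -0.405, 0.278, 0.203, -0.383, 1], [-0.168, -0.99, -0.405, 0.278, 0.203, -0.383, 1]]])

```text
t: 19.8
tcp_pos: [0.5117, -0.3024, 0.2211]
tool_rot: [0.916, -0.121, -0.379, -0.05]
force: [-0.0, -0.4, -0.1]
finger_gap: 0.171
```

Call:
move_arm(plan=[[[-0.07, -0.165, -0.03, -0.08, 0.09, 0.01, 1], [-0.14, -0.33, -0.06, -0.16, 0.18, 0.02, 1], [-0.21, -0.495, -0.09, -0.24, 0.27, 0.035, 1], [-0.28, -0.66, -0.12, -0.32, 0.36, 0.05, 1], [-0.35, -0.825, -0.145, -0.4, 0.45, 0.06, 1], [-0.421, -0.989, -0.175, -0.49, 0.554, 0.075, 1], [-0.421, -0.989, -0.175, -0.49, 0.554, 0.075, 1], [-0.421, -0.989, -0.175, -0.49, 0.554, 0.075, 1]]])

```text
t: 20.8
tcp_pos: [0.4592, -0.3461, 0.2523]
tool_rot: [0.709, 0.03, -0.704, 0.032]
force: [0.1, 0.1, -0.2]
finger_gap: 0.17
```

```bash
python3 log.py; python3 inhand.py; python3 - <<'E'
from kin import *
b=np.array([.047,.001,.0184]); R2=ori(5,-90); p=np.r_[.3783,-.3415,.068]-R2.apply(b)
plan([(p[0],p[1],.215,5,-90),(p[0],p[1],.121,5,-90)])
E
```

```text
20.8 [-0.526  1.117  0.92  -0.995  2.387  0.727] [ 0.4592 -0.3461  0.2523] [ 0.7085  0.0296 -0.7043  0.0315] [ 0.1  0.1 -0.2] 0.17
17638 x [0.0125 0.1115]
0.03 999 [0.0301 0.0013 0.0097]
0.05 1155 [0.05   0.0012 0.0098]
0.07 1343 [0.0701 0.0012 0.0099]
0.09 1596 [0.09   0.0014 0.0099]
0.11 1383 [0.1089 0.0015 0.01  ]
(np.float64(0.39654282670214047), np.float64(-0.33890013963535137), 0.215, 5, -90) err 0.0 step 0.04 q5 2.19 2.36 [-0.59  1.06  1.24 -0.88  2.19  0.96]
(np.float64(0.39654282670214047), np.float64(-0.33890013963535137), 0.121, 5, -90) err 0.0 step 0.02 q5 2.13 2.18 [-0.59  1.2   1.2  -0.83  2.13  1.05]
[-0.0, -0.004, -0.002, 0.184, -0.064, 0.518] -> [ 0.407 -0.344  0.234] 
[-0.001, -0.004, -0.002, 0.186, -0.064, 0.518] -> [ 0.355 -0.342  0.215] (np.float64(0.39654282670214047), np.float64(-0.33890013963535137), 0.215, 5, -90)
[0.0, 0.0, -0.0, 0.94, -0.0, 0.0] -> [ 0.355 -0.343  0.121] (np.float64(0.39654282670214047), np.float64(-0.33890013963535137), 0.121, 5, -90)
```

Call:
move_arm(plan=[[[0, 0, 0, 0.05, -0.02, 0.15, 1], [0, -0.002, 0, 0.1, -0.03, 0.3, 1], [0, -0.004, -0.002, 0.184, -0.064, 0.518, 1], [0, -0.004, -0.002, 0.23, -0.08, 0.65, 1], [0, -0.006, -0.003, 0.28, -0.1, 0.8, 1], [0, -0.008, -0.004, 0.33, -0.11, 0.9, 1], [0, -0.008, -0.004, 0.37, -0.128, 0.99, 1], [0, -0.008, -0.004, 0.37, -0.128, 0.99, 1]]])

```text
t: 21.85
tcp_pos: [0.3591, -0.3418, 0.2138]
tool_rot: [-0.705, -0.032, 0.708, -0.03]
force: [-0.6, 0.3, -0.2]
finger_gap: 0.171
```

```bash
python3 log.py; python3 inhand.py; python3 - <<'E'
from kin import *
w=snapshot('wrist'); P=cloud(w); 
for lo,hi in ((.062,.072),(.195,.23)):
  for r in rects(w,P,lo,hi,60): print(r)
a=snapshot('side'); p=proj(a,[.38,-.34,.1])[0].astype(int); print(p); c=a['img'][max(0,p[1]-100):p[1]+80,p[0]-120:p[0]+120]
cv2.imwrite('pics/m6.png',cv2.hconcat([cv2.resize(c,(400,300)),cv2.resize(w['img'],(400,300))])[:,:,::-1])
E
```

```text
21.85 [-0.589  1.068  1.228 -0.883  2.198  0.952] [ 0.3591 -0.3418  0.2138] [-0.7046 -0.0316  0.7083 -0.0299] [-0.6  0.3 -0.2] 0.171
17491 x [0.0125 0.1115]
0.03 995 [0.0301 0.0012 0.0097]
0.05 1156 [0.05   0.0012 0.0097]
0.07 1351 [0.0701 0.0012 0.0099]
0.09 1608 [0.09   0.0013 0.0099]
0.11 1378 [0.1089 0.0014 0.0099]
([175.0, 320.0], np.int32(2686), 0.3747, -0.2875, 61, 8, 5.6)
([318.0, 419.0], np.int32(47085), 0.4198, -0.3372, 116, 82, -85.6)
[413 230]
```

View pics/m6.png

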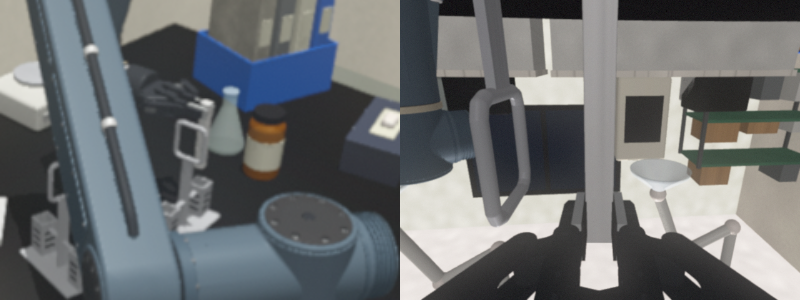

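The wrist view shows the bar held vertical (600,120) with the ring beside it (498,155), and depth confirms the bar is straight. I now lower it into the pocket.

```bash
python3 - <<'E'
from kin import *
b=np.array([.0465,.0012,.018]); R2=ori(5,-90); p=np.r_[.379,-.3415,.068]-R2.apply(b)
plan([(p[0],p[1],.19,5,-90),(p[0],p[1],.119,5,-90)])
E
```

```text
(np.float64(0.39682691767435424), np.float64(-0.3387357629928321), 0.19, 5, -90) err 0.0 step 0.0 q5 2.17 2.2 [-0.59  1.1   1.23 -0.87  2.17  0.98]
(np.float64(0.39682691767435424), np.float64(-0.3387357629928321), 0.119, 5, -90) err 0.0 step 0.01 q5 2.12 2.17 [-0.59  1.2   1.2  -0.83  2.12  1.05]
[0.001, 0.006, 0.002, 0.238, 0.002, 0.042] -> [ 0.356 -0.342  0.19 ] (np.float64(0.39682691767435424), np.float64(-0.3387357629928321), 0.19, 5, -90)
[-0.0, -0.0, 0.0, 0.71, -0.0, 0.0] -> [ 0.356 -0.342  0.119] (np.float64(0.39682691767435424), np.float64(-0.3387357629928321), 0.119, 5, -90)
```

Call:
move_arm(plan=[[[0, 0, 0, 0, 0, 0.042, 1], [0, 0.006, 0.002, 0.1, 0, 0.042, 1], [0, 0.006, 0.002, 0.238, 0.002, 0.042, 1], [0, 0.006, 0.002, 0.3, 0.002, 0.042, 1], [0, 0.006, 0.002, 0.38, 0.002, 0.042, 1], [0, 0.006, 0.002, 0.46, 0.002, 0.042, 1], [0, 0.006, 0.002, 0.54, 0.002, 0.042, 1], [0, 0.006, 0.002, 0.54, 0.002, 0.042, 1]]])

```text
t: 23.0
tcp_pos: [0.3547, -0.3421, 0.1591]
tool_rot: [-0.706, -0.032, 0.707, -0.03]
force: [0.1, 0.2, -0.3]
finger_gap: 0.169
```

```bash
python3 log.py; python3 inhand.py | tail -2; python3 - <<'E'
from kin import *
w=snapshot('wrist'); P=cloud(w); 
for r in rects(w,P,.195,.23,60): print(r)
E
```

```text
23.0 [-0.592  1.144  1.22  -0.849  2.149  1.014] [ 0.3547 -0.3421  0.1591] [-0.7059 -0.0316  0.707  -0.0303] [ 0.1  0.2 -0.3] 0.169
0.09 2710 [0.0915 0.0021 0.0078]
0.11 2196 [0.108  0.0027 0.0016]
```

Call:
move_arm(plan=[[[0, 0, 0, 0.1, 0, 0, 1], [0, 0, 0, 0.2, 0, 0, 1], [0, 0, 0, 0.3, 0, 0, 1], [0, 0, 0, 0.39, 0, 0, 1], [0, 0, 0, 0.39, 0, 0, 1], [0, 0, 0, 0.39, 0, 0, 0.6], [0, 0, 0, 0.39, 0, 0, 0.55], [0, 0, 0, 0.39, 0, 0, 0.55]]])

```text
t: 24.1
tcp_pos: [0.355, -0.3423, 0.1212]
tool_rot: [-0.706, -0.031, 0.706, -0.031]
force: [-0.3, 0.8, 0.2]
finger_gap: 0.45
```

```bash
python3 log.py; python3 - <<'E'
from kin import *
plan([(.48,-.33,.125,5,-90),(.52,-.31,.25,-20,-45),(.55,-.15,.25,-47,0),(.577,-.018,.15,-47,0)])
E
```

```text
24.1 [-0.592  1.201  1.198 -0.832  2.125  1.047] [ 0.355  -0.3423  0.1212] [-0.7064 -0.0311  0.7065 -0.0308] [-0.3  0.8  0.2] 0.45
(0.48, -0.33, 0.125, 5, -90) err 0.0 step 0.03 q5 2.14 2.28 [-0.52  1.26  0.96 -0.86  2.28  0.92]
(0.52, -0.31, 0.25, -20, -45) err 0.0 step 0.08 q5 2.04 2.27 [-0.63  0.85  1.   -0.22  2.04  1.26]
(0.55, -0.15, 0.25, -47, 0) err 0.0 step 0.13 q5 1.1 1.94 [-0.46  0.46  1.58  0.    1.1   1.93]
(0.577, -0.018, 0.15, -47, 0) err 0.0 step 0.03 q5 0.89 1.07 [-0.22  0.61  1.65  0.    0.89  2.17]
[0.0, 0.0, 0.001, -0.038, -0.013, -0.841] -> [ 0.439 -0.334  0.125] (0.48, -0.33, 0.125, 5, -90)
[0.527, 0.984, 0.218, -0.957, -0.288, -0.565] -> [ 0.492 -0.3    0.221] (0.52, -0.31, 0.25, -20, -45)
[0.118, 0.49, 0.284, 0.053, -0.803, 0.033] -> [ 0.521 -0.225  0.215] 
[0.118, 0.491, 0.284, -0.152, -0.786, 0.089] -> [ 0.55  -0.15   0.208] (0.55, -0.15, 0.25, -47, 0)
[-0.0, -0.0, 0.0, -0.39, -0.549, 0.5] -> [ 0.564 -0.084  0.158] 
[-0.0, -0.0, 0.0, -0.391, -0.549, 0.5] -> [ 0.577 -0.018  0.109] (0.577, -0.018, 0.15, -47, 0)
```

Call:
move_arm(plan=[[[0, 0, 0, 0, 0, -0.1, 0.55], [0, 0, 0, 0, 0, -0.25, 0.55], [0, 0, 0, 0, 0, -0.4, 0.55], [0, 0, 0, -0.02, 0, -0.6, 0.55], [0, 0, 0, -0.038, -0.013, -0.841, 0.55], [0, 0, 0, -0.038, -0.013, -0.841, 0.55], [0, 0, 0, -0.038, -0.013, -0.841, 0.55], [0, 0, 0, -0.038, -0.013, -0.841, 0.55]]])

```text
t: 25.1
tcp_pos: [0.4379, -0.3336, 0.1245]
tool_rot: [-0.706, -0.031, 0.707, -0.03]
force: [0.3, 0.5, 0.4]
finger_gap: 0.45
```

Call:
move_arm(plan=[[[0, 0, 0, -0.2, 0, -0.1, 0.55], [0.1, 0.2, 0.04, -0.4, -0.05, -0.2, 0.55], [0.2, 0.4, 0.08, -0.6, -0.1, -0.3, 0.55], [0.3, 0.6, 0.12, -0.8, -0.2, -0.4, 0.55], [0.42, 0.8, 0.17, -0.957, -0.25, -0.5, 0.55], [0.527, 0.984, 0.218, -0.957, -0.288, -0.565, 0.55], [0.527, 0.984, 0.218, -0.957, -0.288, -0.565, 0.55], [0.527, 0.984, 0.218, -0.957, -0.288, -0.565, 0.55]]])

```text
t: 26.1
tcp_pos: [0.492, -0.2998, 0.2202]
tool_rot: [0.909, -0.159, -0.378, -0.067]
force: [0.1, -0.2, -0.4]
finger_gap: 0.451
```

Call:
move_arm(plan=[[[0.03, 0.12, 0.07, 0.01, -0.2, 0, 0.55], [0.06, 0.24, 0.14, 0.02, -0.4, 0.01, 0.55], [0.09, 0.37, 0.21, 0.03, -0.6, 0.02, 0.55], [0.118, 0.49, 0.284, 0.053, -0.803, 0.033, 0.55], [0.118, 0.49, 0.284, 0.053, -0.803, 0.033, 0.55], [0.118, 0.49, 0.284, 0.053, -0.803, 0.033, 0.55], [0.118, 0.49, 0.284, 0.053, -0.803, 0.033, 0.55], [0.118, 0.49, 0.284, 0.053, -0.803, 0.033, 0.55]]])

```text
t: 27.1
tcp_pos: [0.5213, -0.2257, 0.2134]
tool_rot: [0.937, -0.287, -0.195, -0.035]
force: [0.8, -0.9, 0.3]
finger_gap: 0.451
```

Call:
move_arm(plan=[[[0.03, 0.12, 0.07, -0.04, -0.2, 0.02, 0.55], [0.06, 0.24, 0.14, -0.08, -0.4, 0.04, 0.55], [0.09, 0.37, 0.21, -0.12, -0.6, 0.06, 0.55], [0.118, 0.491, 0.284, -0.152, -0.786, 0.089, 0.55], [0.118, 0.491, 0.284, -0.152, -0.786, 0.089, 0.55], [0.118, 0.491, 0.284, -0.152, -0.786, 0.089, 0.55], [0.118, 0.491, 0.284, -0.152, -0.786, 0.089, 0.55], [0.118, 0.491, 0.284, -0.152, -0.786, 0.089, 0.55]]])

```text
t: 28.1
tcp_pos: [0.5503, -0.1511, 0.2079]
tool_rot: [0.917, -0.399, -0.001, -0.001]
force: [0.4, 0.4, -0.4]
finger_gap: 0.452
```

```bash
python3 log.py; python3 - <<'E'
from kin import *
w=snapshot('wrist'); P=cloud(w); save(w,'w7')
t=snapshot('top'); Q=cloud(t); save(t,'top7')
for lo,hi in ((.012,.02),(.062,.072),(.122,.14),(.195,.23)):
  print(lo); 
  for r in rects(w,P,lo,hi,100): print('w',r)
  for r in rects(t,Q,lo-.005,hi+.005): 
    if -.5<r[3]<.1 and .2<r[2]<.7: print('t',r)
cv2.imwrite('pics/m7.png',cv2.hconcat([cv2.resize(t['img'][180:400,240:560],(400,275)),cv2.resize(w['img'],(400,275))])[:,:,::-1])
E
```

```text
28.1 [-4.640e-01  4.630e-01  1.578e+00  1.000e-03  1.101e+00  1.927e+00] [ 0.5503 -0.1511  0.2079] [ 9.169e-01 -3.991e-01 -5.000e-04 -6.000e-04] [ 0.4  0.4 -0.4] 0.452
0.012
w ([602.0, 176.0], np.int32(300), 0.386, -0.3343, 45, 23, -40.1)
w ([199.0, 237.0], np.int32(2583), 0.6079, -0.053, 131, 18, -47.2)
w ([507.0, 267.0], np.int32(171), 0.3823, -0.2295, 31, 2, -83.8)
w ([294.0, 303.0], np.int32(152), 0.5025, -0.0664, 44, 22, 33.1)
w ([7.0, 325.0], np.int32(525), 0.6916, 0.1393, 48, 20, -60.8)
w ([63.0, 366.0], np.int32(906), 0.6259, 0.1463, 114, 54, 0.0)
w ([354.0, 380.0], np.int32(147), 0.3954, -0.0437, 37, 19, 35.9)
t ([334.0, 208.0], np.int32(178), 0.6104, -0.0523, 135, 30, -41.4)
0.062
w ([635.0, 196.0], np.int32(153), 0.3898, -0.3274, 15, 8, -33.5)
w ([597.0, 246.0], np.int32(110), 0.3735, -0.2844, 21, 5, -9.0)
w ([547.0, 300.0], np.int32(821), 0.3671, -0.2313, 34, 32, 5.9)
w ([292.0, 341.0], np.int32(656), 0.4963, -0.0576, 33, 33, -12.9)
w ([326.0, 384.0], np.int32(156), 0.444, -0.0467, 20, 5, 65.1)
w ([361.0, 425.0], np.int32(600), 0.3876, -0.0334, 34, 33, -12.9)
t ([416.0, 275.0], np.int32(44), 0.3794, -0.3347, 41, 31, -88.5)
t ([387.0, 278.0], np.int32(44), 0.3697, -0.2342, 46, 31, -81.7)
0.122
w ([327.0, 441.0], np.int32(498), 0.4441, -0.0464, 21, 6, 65.6)
t ([405.0, 276.0], np.int32(18), 0.3726, -0.2848, 23, 8, 9.4)
t ([421.0, 274.0], np.int32(31), 0.3806, -0.337, 17, 16, -85.6)
0.195
t ([409.0, 275.0], np.int32(56), 0.3731, -0.2839, 59, 9, 4.9)
```

View pics/m7.png

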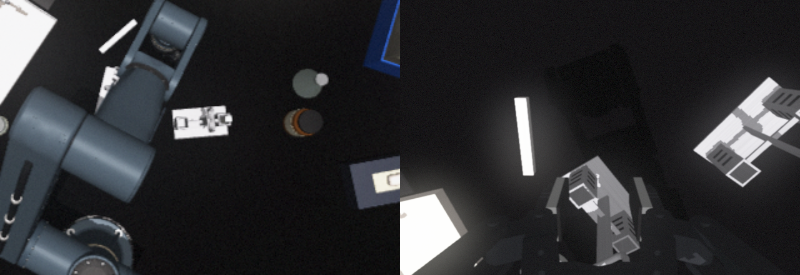

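The wrist view shows bar X at (525,137). Bar Y stands in the right carrier: its top end measures at z≈0.13, over the pocket. No third bar is visible anywhere. Next is bar X.

```bash
python3 - <<'E'
from kin import *
b=np.array([.047,.0012,.018]); R2=ori(-20,-90); p=np.r_[.4965,-.056,.068]-R2.apply(b); print(p)
plan([(.5755,-.0171,.10,-47.1,0),(.5755,-.0171,.0265,-47.1,0),(.5755,-.0171,.12,-47.1,0),(.577,-.03,.25,-47,0),(.62,-.08,.25,-35,-45),(.61,-.10,.25,-20,-90),(p[0],p[1],.205,-20,-90),(p[0],p[1],.120,-20,-90)])
E
```

```text
[ 0.51382489 -0.06102873  0.115     ]
(0.5755, -0.0171, 0.1, -47.1, 0) err 0.0 step 0.04 q5 0.78 1.06 [-0.22  0.68  1.68  0.    0.78  2.17]
(0.5755, -0.0171, 0.0265, -47.1, 0) err 0.0 step 0.02 q5 0.64 0.76 [-0.22  0.81  1.7  -0.    0.64  2.17]
(0.5755, -0.0171, 0.12, -47.1, 0) err 0.0 step 0.02 q5 0.66 0.82 [-0.22  0.65  1.67 -0.    0.82  2.17]
(0.577, -0.03, 0.25, -47, 0) err 0.0 step 0.04 q5 0.86 1.11 [-0.25  0.47  1.56 -0.    1.11  2.15]
(0.62, -0.08, 0.25, -35, -45) err 0.0 step 0.12 q5 1.23 2.06 [-0.38  0.86  0.98  0.19  2.06  1.82]
(0.61, -0.1, 0.25, -20, -90) err 0.1319 step 0.11 q5 2.17 2.65 [-0.36  1.13  0.8   0.04  2.65  1.6 ]
(np.float64(0.5138248913461372), np.float64(-0.061028731434918944), 0.205, -20, -90) err 0.0984 step 0.05 q5 2.5 2.65 [-0.34  1.12  1.09  0.02  2.5   1.58]
(np.float64(0.5138248913461372), np.float64(-0.061028731434918944), 0.12, -20, -90) err 0.0 step 0.02 q5 2.42 2.49 [-0.34  1.24  1.05  0.01  2.42  1.58]
[-0.0, 0.001, 0.001, -0.401, -0.548, 0.748] -> [ 0.563 -0.084  0.133] 
[-0.001, 0.001, 0.001, -0.401, -0.547, 0.748] -> [ 0.576 -0.017  0.059] (0
[... 254 characters left out ...]
038, -0.65] -> [ 0.576 -0.024  0.144] 
[0.0, 0.0, -0.002, 0.052, 0.039, -0.65] -> [ 0.577 -0.03   0.209] (0.577, -0.03, 0.25, -47, 0)
[-0.104, -0.996, -0.252, 0.372, 0.087, -0.121] -> [ 0.596 -0.063  0.221] (0.62, -0.08, 0.25, -35, -45)
[-0.317, -0.994, -0.131, -0.26, 0.329, -0.155] -> [ 0.571 -0.086  0.25 ] (0.61, -0.1, 0.25, -20, -90)
[0.0, -0.0, -0.0, 0.225, -0.019, 0.519] -> [ 0.523 -0.066  0.227] 
[0.0, -0.0, -0.0, 0.224, -0.019, 0.518] -> [ 0.475 -0.047  0.205] (np.float64(0.5138248913461372), np.float64(-0.061028731434918944), 0.205, -20, -90)
[0.0, -0.0, -0.0, 0.85, 0.0, 0.0] -> [ 0.475 -0.047  0.12 ] (np.float64(0.5138248913461372), np.float64(-0.061028731434918944), 0.12, -20, -90)
```

```bash
python3 - <<'E'
from kin import *
b=np.array([.047,.0012,.018]); R2=ori(-85,-90); p=np.r_[.4965,-.056,.068]-R2.apply(b); print(p)
plan([(.5755,-.0171,.10,-47.1,0),(.5755,-.0171,.0265,-47.1,0),(.5755,-.0171,.12,-47.1,0),(.577,-.03,.25,-47,0),(.60,-.09,.25,-66,-45),(.56,-.15,.25,-85,-90),(p[0],p[1],.205,-85,-90),(p[0],p[1],.120,-85,-90)])
E
```

```text
[ 0.49926424 -0.07382692  0.115     ]
(0.5755, -0.0171, 0.1, -47.1, 0) err 0.0 step 0.04 q5 0.78 1.06 [-0.22  0.68  1.68  0.    0.78  2.17]
(0.5755, -0.0171, 0.0265, -47.1, 0) err 0.0 step 0.02 q5 0.64 0.76 [-0.22  0.81  1.7  -0.    0.64  2.17]
(0.5755, -0.0171, 0.12, -47.1, 0) err 0.0 step 0.02 q5 0.66 0.82 [-0.22  0.65  1.67 -0.    0.82  2.17]
(0.577, -0.03, 0.25, -47, 0) err 0.0 step 0.04 q5 0.86 1.11 [-0.25  0.47  1.56 -0.    1.11  2.15]
(0.6, -0.09, 0.25, -66, -45) err 0.0 step 0.1 q5 1.21 1.82 [-0.53  0.76  1.22  0.44  1.82  2.16]
(0.56, -0.15, 0.25, -85, -90) err 0.0 step 0.06 q5 1.88 2.18 [-0.78  0.99  1.3   0.91  2.18  2.2 ]
(np.float64(0.49926423700716793), np.float64(-0.07382691767435423), 0.205, -85, -90) err 0.0 step 0.03 q5 2.0 2.16 [-0.76  1.    1.56  0.82  2.    1.99]
(np.float64(0.49926423700716793), np.float64(-0.07382691767435423), 0.12, -85, -90) err 0.0 step 0.02 q5 1.93 1.99 [-0.76  1.14  1.52  0.78  1.93  1.91]
[-0.0, 0.001, 0.001, -0.401, -0.548, 0.748] -> [ 0.563 -0.084  0.133] 
[-0.001, 0.001, 0.001, -0.401, -0.547, 0.748] -> [ 0.576 -0.017  0.059] (0.5755, 
[... 172 characters left out ...]
.017  0.079] (0.5755, -0.0171, 0.12, -47.1, 0)
[0.0, 0.0, -0.001, 0.052, 0.038, -0.65] -> [ 0.576 -0.024  0.144] 
[0.0, 0.0, -0.002, 0.052, 0.039, -0.65] -> [ 0.577 -0.03   0.209] (0.577, -0.03, 0.25, -47, 0)
[0.166, -0.991, 0.401, 0.319, 0.145, -0.121] -> [ 0.588 -0.063  0.221] (0.6, -0.09, 0.25, -66, -45)
[0.4, -0.99, 0.165, -0.005, 0.475, -0.41] -> [ 0.556 -0.109  0.25 ] (0.56, -0.15, 0.25, -85, -90)
[0.0, -0.0, 0.0, 0.449, 0.538, 0.812] -> [ 0.496 -0.033  0.205] (np.float64(0.49926423700716793), np.float64(-0.07382691767435423), 0.205, -85, -90)
[0.0, -0.0, 0.0, 0.85, 0.001, 0.0] -> [ 0.496 -0.033  0.12 ] (np.float64(0.49926423700716793), np.float64(-0.07382691767435423), 0.12, -85, -90)
```

Call:
move_arm(plan=[[[0, 0, 0, -0.1, -0.14, 0.15, 0.5], [0, 0, 0, -0.2, -0.28, 0.35, 0.5], [0, 0, 0, -0.3, -0.41, 0.55, 0.5], [0, 0, 0, -0.401, -0.548, 0.748, 0.5], [0, 0, 0, -0.5, -0.7, 0.748, 0.5], [0, 0, 0, -0.6, -0.8, 0.748, 0.5], [0, 0, 0, -0.7, -0.95, 0.748, 0.5], [0, 0, 0, -0.7, -0.95, 0.748, 0.5]]])

```text
t: 29.2
tcp_pos: [0.5722, -0.0326, 0.1343]
tool_rot: [0.918, -0.398, 0.0, -0.001]
force: [-0.8, -1.1, -0.3]
finger_gap: 0.5
```

Call:
move_arm(plan=[[[0, 0, 0, -0.1, -0.145, 0.1, 0.5], [-0.001, 0.002, 0.002, -0.102, -0.145, 0.2, 0.5], [-0.001, 0.002, 0.002, -0.102, -0.145, 0.3, 0.5], [-0.001, 0.002, 0.002, -0.102, -0.145, 0.5, 0.5], [-0.001, 0.002, 0.002, -0.102, -0.145, 0.65, 0.5], [-0.001, 0.002, 0.002, -0.102, -0.145, 0.748, 0.5], [-0.001, 0.002, 0.002, -0.102, -0.145, 0.748, 0.5], [-0.001, 0.002, 0.002, -0.102, -0.145, 0.748, 0.5]]])

```text
t: 30.2
tcp_pos: [0.5756, -0.0166, 0.0591]
tool_rot: [0.917, -0.399, 0.001, -0.0]
force: [0.5, -0.4, 0.0]
finger_gap: 0.5
```

```bash
python3 log.py; python3 - <<'E'
from kin import *
w=snapshot('wrist'); P=cloud(w); s=status.sense(); T=Ro.from_quat(s['tool_rot'])
for r in rects(w,P,.012,.02,1000): print('w',r, T.inv().apply(np.array([r[2],r[3],.016])-s['tcp_pos']).round(4))
chain([(.5755,-.0171,.0265,-47.1,0)],[s['tcp_pos'].tolist(),s['tool_rot'].tolist()])
E
```

```text
30.2 [-0.223  0.682  1.68  -0.     0.779  2.17 ] [ 0.5756 -0.0166  0.0591] [ 9.168e-01 -3.994e-01  6.000e-04 -1.000e-04] [ 0.5 -0.4  0. ] 0.5
w ([319.0, 165.0], np.int32(8298), 0.6079, -0.0527, 130, 16, -47.2) [0.0483 0.0011 0.0434]
w ([58.0, 375.0], np.int32(1418), 0.6444, 0.1346, 59, 32, 8.8) [-0.0641 -0.1532  0.0434]
[-0.001, -0.002, 0.0, 0.001, 0.006, 0.743] -> [ 0.576 -0.017 -0.015] (0.5755, -0.0171, 0.0265, -47.1, 0)
```

Same picture as for the first bar, so I descend, grip, lift and check it in the hand.

Call:
move_arm(plan=[[[0, 0, 0, 0, 0, 0.2, 0.5], [0, 0, 0, 0, 0, 0.4, 0.5], [0, 0, 0, 0, 0, 0.6, 0.5], [0, 0, 0, 0, 0.006, 0.7, 0.5], [0, 0, 0, 0, 0.006, 0.74, 0.5], [0, 0, 0, 0, 0.006, 0.74, 1], [0, 0, 0, 0, 0.006, 0.74, 1], [0, 0, 0, 0, 0.006, 0.74, 1]]], force=60)

```text
t: 31.25
tcp_pos: [0.5754, -0.017, -0.0144]
tool_rot: [0.917, -0.399, 0.001, -0.0]
force: [-0.2, -0.4, 3.2]
finger_gap: 0.168
```

Call:
move_arm(plan=[[[0, 0, 0, 0, 0, 0, 1], [0, 0, 0, 0, 0, 0, 1], [0, 0, 0, 0, 0, -0.2, 1], [0, 0, 0, 0, 0, -0.4, 1], [0, 0, 0, 0, 0, -0.6, 1], [0, 0, 0, 0, 0, -0.8, 1], [0, 0, 0, 0, 0, -0.93, 1], [0, 0, 0, 0, 0, -0.93, 1]]])

```text
t: 32.25
tcp_pos: [0.5753, -0.0169, 0.0784]
tool_rot: [0.917, -0.399, 0.001, -0.0]
force: [0.4, -0.2, -1.1]
finger_gap: 0.167
```

Call:
move_arm(plan=[[[0, 0, 0, 0, 0, -0.2, 1], [0, 0, 0, 0.03, 0.02, -0.4, 1], [0, 0, 0, 0.06, 0.04, -0.6, 1], [0, 0, 0, 0.1, 0.07, -0.8, 1], [0, 0, -0.003, 0.104, 0.077, -1, 1], [0, 0, -0.003, 0.104, 0.077, -1, 1], [0, 0, -0.003, 0.104, 0.077, -1, 1], [0, 0, -0.003, 0.104, 0.077, -1, 1]]])

```text
t: 33.25
tcp_pos: [0.5753, -0.0294, 0.1763]
tool_rot: [0.917, -0.398, -0.001, 0.0]
force: [0.2, 0.5, -0.9]
finger_gap: 0.168
```

```bash
python3 log.py; python3 inhand.py; python3 - <<'E'
from kin import *
plan([(.60,-.09,.25,-66,-45),(.56,-.15,.25,-85,-90)])
E
```

```text
33.25 [-0.245  0.51   1.596 -0.     1.038  2.145] [ 0.5753 -0.0294  0.1763] [ 9.173e-01 -3.983e-01 -1.200e-03  2.000e-04] [ 0.2  0.5 -0.9] 0.168
18149 x [0.0125 0.1121]
0.03 988 [0.0301 0.0008 0.0116]
0.05 1131 [0.0501 0.0005 0.0116]
0.07 1311 [0.0701 0.0005 0.0118]
0.09 1534 [0.09   0.0005 0.0117]
0.11 1490 [0.1093 0.0005 0.0119]
(0.6, -0.09, 0.25, -66, -45) err 0.0 step 0.11 q5 1.15 1.82 [-0.53  0.76  1.22  0.44  1.82  2.16]
(0.56, -0.15, 0.25, -85, -90) err 0.0 step 0.06 q5 1.88 2.18 [-0.78  0.99  1.3   0.91  2.18  2.2 ]
[0.168, -0.989, 0.401, 0.332, 0.139, -0.441] -> [ 0.588 -0.063  0.221] (0.6, -0.09, 0.25, -66, -45)
[0.4, -0.99, 0.166, -0.005, 0.474, -0.41] -> [ 0.556 -0.109  0.25 ] (0.56, -0.15, 0.25, -85, -90)
```

Call:
move_arm(plan=[[[0.028, -0.165, 0.067, 0.05, 0.02, -0.1, 1], [0.056, -0.33, 0.134, 0.1, 0.05, -0.2, 1], [0.084, -0.495, 0.2, 0.16, 0.07, -0.3, 1], [0.112, -0.66, 0.267, 0.22, 0.09, -0.4, 1], [0.14, -0.825, 0.334, 0.28, 0.115, -0.441, 1], [0.168, -0.989, 0.401, 0.332, 0.139, -0.441, 1], [0.168, -0.989, 0.401, 0.332, 0.139, -0.441, 1], [0.168, -0.989, 0.401, 0.332, 0.139, -0.441, 1]]])

```text
t: 34.3
tcp_pos: [0.5885, -0.0628, 0.2217]
tool_rot: [0.776, -0.503, -0.32, -0.208]
force: [0.2, 0.2, -1.4]
finger_gap: 0.17
```

Call:
move_arm(plan=[[[0.067, -0.165, 0.028, 0, 0.08, -0.07, 1], [0.134, -0.33, 0.055, 0, 0.16, -0.14, 1], [0.2, -0.495, 0.083, 0, 0.24, -0.2, 1], [0.267, -0.66, 0.11, 0, 0.32, -0.27, 1], [0.334, -0.825, 0.138, 0, 0.4, -0.34, 1], [0.4, -0.99, 0.166, -0.005, 0.474, -0.41, 1], [0.4, -0.99, 0.166, -0.005, 0.474, -0.41, 1], [0.4, -0.99, 0.166, -0.005, 0.474, -0.41, 1]]])

```text
t: 35.3
tcp_pos: [0.5575, -0.1079, 0.252]
tool_rot: [0.524, -0.477, -0.519, -0.477]
force: [0.3, 0.2, -1.0]
finger_gap: 0.169
```

```bash
python3 log.py; python3 inhand.py; python3 - <<'E'
from kin import *
b=np.array([.047,.0005,.0195]); R2=ori(-85,-90); p=np.r_[.4965,-.056,.068]-R2.apply(b); print(p)
plan([(p[0],p[1],.19,-85,-90),(p[0],p[1],.118,-85,-90)])
E
```

```text
35.3 [-0.777  0.989  1.298  0.909  2.178  2.204] [ 0.5575 -0.1079  0.252 ] [ 0.5242 -0.4773 -0.5194 -0.4771] [ 0.3  0.2 -1. ] 0.169
17218 x [0.0125 0.1118]
0.03 983 [0.03   0.0003 0.01  ]
0.05 1124 [ 0.0501 -0.0001  0.0101]
0.07 1312 [ 0.0701 -0.0001  0.0102]
0.09 1565 [ 0.09   -0.0001  0.0101]
0.11 1400 [ 1.091e-01 -1.000e-04  1.020e-02]
[ 0.49869763 -0.07538222  0.115     ]
(np.float64(0.4986976343326252), np.float64(-0.07538221874141521), 0.19, -85, -90) err 0.0 step 0.03 q5 1.99 2.16 [-0.76  1.02  1.55  0.81  1.99  1.97]
(np.float64(0.4986976343326252), np.float64(-0.07538221874141521), 0.118, -85, -90) err 0.0 step 0.02 q5 1.93 1.98 [-0.76  1.14  1.51  0.78  1.93  1.91]
[0.003, -0.007, 0.006, 0.616, 0.56, 0.795] -> [ 0.495 -0.034  0.19 ] (np.float64(0.4986976343326252), np.float64(-0.07538221874141521), 0.19, -85, -90)
[-0.0, 0.0, -0.0, 0.72, -0.0, -0.0] -> [ 0.495 -0.034  0.118] (np.float64(0.4986976343326252), np.float64(-0.07538221874141521), 0.118, -85, -90)
```

Call:
move_arm(plan=[[[0, 0, 0, 0.1, 0.1, 0.15, 1], [0, -0.003, 0.003, 0.2, 0.2, 0.3, 1], [0, -0.005, 0.005, 0.3, 0.35, 0.5, 1], [0.003, -0.007, 0.006, 0.3, 0.5, 0.7, 1], [0.003, -0.007, 0.006, 0.4, 0.56, 0.8, 1], [0.003, -0.007, 0.006, 0.5, 0.56, 0.8, 1], [0.003, -0.007, 0.006, 0.6, 0.56, 0.8, 1], [0.003, -0.007, 0.006, 0.6, 0.56, 0.8, 1]]])

```text
t: 36.35
tcp_pos: [0.4948, -0.0346, 0.1899]
tool_rot: [-0.519, 0.478, 0.522, 0.479]
force: [0.3, 0.1, -1.0]
finger_gap: 0.17
```

```bash
python3 log.py; python3 - <<'E'
from kin import *
b=np.array([.047,.0003,.0187]); R2=ori(-85,-90); p=np.r_[.4965,-.056,.068]-R2.apply(b); 
plan([(p[0],p[1],.155,-85,-90),(p[0],p[1],.118,-85,-90)])
t=snapshot('top'); Q=cloud(t)
for lo,hi in ((.06,.075),(.19,.235)):
  for r in rects(t,Q,lo,hi,10): 
    if -.1<r[3]<.1 and .2<r[2]<.7: print('t',r)
w=snapshot('wrist'); P=cloud(w)
for r in rects(w,P,.18,.235,100): print(r)
E
```

```text
36.35 [-0.765  1.023  1.552  0.808  1.989  1.972] [ 0.4948 -0.0346  0.1899] [-0.5189  0.4782  0.5225  0.4787] [ 0.3  0.1 -1. ] 0.17
(np.float64(0.4984286707988087), np.float64(-0.07460269413149134), 0.155, -85, -90) err 0.0 step 0.01 q5 1.96 1.99 [-0.76  1.08  1.54  0.79  1.96  1.94]
(np.float64(0.4984286707988087), np.float64(-0.07460269413149134), 0.118, -85, -90) err 0.0 step 0.01 q5 1.93 1.95 [-0.76  1.14  1.52  0.78  1.93  1.9 ]
[-0.004, 0.005, -0.004, 0.349, -0.002, 0.012] -> [ 0.495 -0.033  0.155] (np.float64(0.4984286707988087), np.float64(-0.07460269413149134), 0.155, -85, -90)
[0.0, 0.0, 0.0, 0.37, -0.0, -0.0] -> [ 0.495 -0.033  0.118] (np.float64(0.4984286707988087), np.float64(-0.07460269413149134), 0.118, -85, -90)
t ([331.0, 241.0], np.int32(10), 0.4908, -0.0448, 16, 14, 77.3)
t ([347.0, 227.0], np.int32(222), 0.5298, -0.0903, 119, 38, -42.1)
t ([327.0, 250.0], np.int32(22), 0.4471, -0.0262, 26, 7, 77.8)
([238.0, 156.0], np.int32(2748), 0.604, 0.6938, 233, 19, -0.1)
([41.0, 209.0], np.int32(877), 0.7586, 0.238, 15, 10, -30.4)
([617.0, 234.0], np.int32(1702), 0.1863, 0.1631, 74, 38, -52.1)
([450.0, 342.0], np.int32(3656), 0.4426, -0.0467, 61, 9, 77.7)
([268.0, 341.0], np.int32(685), 0.5153, -0.0697, 28, 6, -84.7)
([369.0, 341.0], np.int32(685), 0.4801, -0.0722, 28, 6, -84.9)
([318.0, 373.0], np.int32(4270), 0.4999, -0.0937, 60, 21, -86.2)
([192.0, 442.0], np.int32(4917), 0.5357, -0.105, 42, 16, -46.6)
([445.0, 442.0], np.int32(5000), 0.4662, -0.111, 42, 16, 55.5)
```

Call:
move_arm(plan=[[[0, 0.005, -0.004, 0.1, 0, 0.01, 1], [-0.004, 0.005, -0.004, 0.2, 0, 0.012, 1], [-0.004, 0.005, -0.004, 0.3, 0, 0.012, 1], [-0.004, 0.005, -0.004, 0.35, 0, 0.012, 1], [-0.004, 0.005, -0.004, 0.35, 0, 0.012, 1], [-0.004, 0.005, -0.004, 0.35, 0, 0.012, 1], [-0.004, 0.005, -0.004, 0.35, 0, 0.012, 1], [-0.004, 0.005, -0.004, 0.35, 0, 0.012, 1]]])

```text
t: 37.45
tcp_pos: [0.4941, -0.0328, 0.1562]
tool_rot: [0.522, -0.477, -0.521, -0.478]
force: [1.4, -0.6, -0.9]
finger_gap: 0.163
```

```bash
python3 log.py; python3 inhand.py
```

```text
37.45 [-0.762  1.078  1.54   0.793  1.956  1.934] [ 0.4941 -0.0328  0.1562] [ 0.5216 -0.4774 -0.5214 -0.4777] [ 1.4 -0.6 -0.9] 0.163
24387 x [0.0126 0.1108]
0.03 980 [0.03   0.0002 0.01  ]
0.05 1131 [0.0501 0.0002 0.01  ]
0.07 1313 [0.0701 0.0002 0.0102]
0.09 3519 [0.0905 0.0007 0.0031]
0.11 2566 [0.1081 0.0017 0.0021]
```

Call:
move_arm(plan=[[[0, 0, 0, 0.1, 0, 0, 1], [0, 0, 0, 0.2, 0, 0, 1], [0, 0, 0, 0.3, 0, 0, 1], [0, 0, 0, 0.37, 0, 0, 1], [0, 0, 0, 0.37, 0, 0, 1], [0, 0, 0, 0.37, 0, 0, 0.6], [0, 0, 0, 0.37, 0, 0, 0.55], [0, 0, 0, 0.37, 0, 0, 0.55]]])

```text
t: 38.5
tcp_pos: [0.4942, -0.0328, 0.1193]
tool_rot: [0.522, -0.477, -0.521, -0.478]
force: [0.7, -0.4, -0.2]
finger_gap: 0.454
```

```bash
python3 log.py; python3 - <<'E'
from kin import *
plan([(.505,-.165,.122,-85,-90),(.50,-.20,.26,-50,-45),(.48,-.16,.32,-13,0)])
E
```

```text
38.5 [-0.762  1.141  1.518  0.781  1.927  1.903] [ 0.4942 -0.0328  0.1193] [ 0.5216 -0.4773 -0.5214 -0.4778] [ 0.7 -0.4 -0.2] 0.454
(0.505, -0.165, 0.122, -85, -90) err 0.0 step 0.02 q5 1.94 2.06 [-0.85  1.16  1.35  0.73  2.06  1.97]
(0.5, -0.2, 0.26, -50, -45) err 0.0 step 0.07 q5 1.93 2.06 [-0.66  0.73  1.25  0.16  1.93  1.77]
(0.48, -0.16, 0.32, -13, 0) err 0.0 step 0.11 q5 1.21 1.86 [-0.54  0.29  1.64 -0.    1.21  1.25]
[0.001, 0.0, 0.001, -0.027, 0.008, -0.912] -> [ 0.501 -0.124  0.122] (0.505, -0.165, 0.122, -85, -90)
[-0.369, 0.484, -0.153, -0.543, 0.124, -0.259] -> [ 0.491 -0.151  0.176] 
[-0.368, 0.484, -0.152, -0.432, 0.163, -0.406] -> [ 0.481 -0.178  0.231] (0.5, -0.2, 0.26, -50, -45)
[-0.323, 0.964, -0.779, -0.439, -0.104, -0.238] -> [ 0.48  -0.16   0.279] (0.48, -0.16, 0.32, -13, 0)
```

Call:
move_arm(plan=[[[0, 0, 0, 0, 0, -0.1, 0.55], [0, 0, 0, 0, 0, -0.25, 0.55], [0, 0, 0, 0, 0, -0.4, 0.55], [0, 0, 0, -0.01, 0, -0.6, 0.55], [0, 0, 0, -0.027, 0.008, -0.912, 0.55], [0, 0, 0, -0.027, 0.008, -0.912, 0.55], [0, 0, 0, -0.027, 0.008, -0.912, 0.55], [0, 0, 0, -0.027, 0.008, -0.912, 0.55]]])

```text
t: 39.5
tcp_pos: [0.5011, -0.1229, 0.1217]
tool_rot: [-0.521, 0.477, 0.522, 0.478]
force: [0.7, 0.3, -0.4]
finger_gap: 0.447
```

Call:
move_arm(plan=[[[-0.09, 0.12, -0.04, -0.15, 0.03, -0.06, 0.55], [-0.18, 0.24, -0.08, -0.3, 0.06, -0.13, 0.55], [-0.27, 0.36, -0.12, -0.4, 0.09, -0.2, 0.55], [-0.369, 0.484, -0.153, -0.543, 0.124, -0.259, 0.55], [-0.369, 0.484, -0.153, -0.543, 0.124, -0.259, 0.55], [-0.369, 0.484, -0.153, -0.543, 0.124, -0.259, 0.55], [-0.369, 0.484, -0.153, -0.543, 0.124, -0.259, 0.55], [-0.369, 0.484, -0.153, -0.543, 0.124, -0.259, 0.55]]])

```text
t: 40.5
tcp_pos: [0.4907, -0.1505, 0.1749]
tool_rot: [0.7, -0.447, -0.449, -0.33]
force: [-0.6, 0.1, -0.0]
finger_gap: 0.449
```

Call:
move_arm(plan=[[[-0.09, 0.12, -0.04, -0.1, 0.04, -0.1, 0.55], [-0.18, 0.24, -0.08, -0.2, 0.08, -0.2, 0.55], [-0.27, 0.36, -0.12, -0.3, 0.12, -0.3, 0.55], [-0.368, 0.484, -0.152, -0.432, 0.163, -0.406, 0.55], [-0.368, 0.484, -0.152, -0.432, 0.163, -0.406, 0.55], [-0.368, 0.484, -0.152, -0.432, 0.163, -0.406, 0.55], [-0.368, 0.484, -0.152, -0.432, 0.163, -0.406, 0.55], [-0.368, 0.484, -0.152, -0.432, 0.163, -0.406, 0.55]]])

```text
t: 41.5
tcp_pos: [0.4806, -0.1777, 0.2291]
tool_rot: [0.837, -0.39, -0.348, -0.163]
force: [0.4, -0.6, -0.5]
finger_gap: 0.457
```

Call:
move_arm(plan=[[[-0.05, 0.16, -0.13, -0.1, -0.02, -0.05, 0.3], [-0.1, 0.32, -0.26, -0.2, -0.04, -0.1, 0.1], [-0.16, 0.48, -0.39, -0.3, -0.06, -0.15, 0], [-0.21, 0.64, -0.52, -0.4, -0.08, -0.2, 0], [-0.27, 0.8, -0.65, -0.439, -0.104, -0.238, 0], [-0.323, 0.964, -0.779, -0.439, -0.104, -0.238, 0], [-0.323, 0.964, -0.779, -0.439, -0.104, -0.238, 0], [-0.323, 0.964, -0.779, -0.439, -0.104, -0.238, 0]]])

```text
t: 42.5
tcp_pos: [0.4805, -0.1606, 0.2781]
tool_rot: [0.993, -0.114, -0.0, -0.0]
force: [0.5, -0.6, 0.2]
finger_gap: 0.998
```

```bash
python3 log.py; python3 - <<'E'
from kin import *
w=snapshot('wrist'); P=cloud(w); t=snapshot('top'); Q=cloud(t); a=snapshot('side'); C=cloud(a)
for lo,hi in ((.062,.072),(.122,.14),(.19,.23)):
  print(lo)
  for n,s,X in (('w',w,P),('t',t,Q),('s',a,C)):
    for r in rects(s,X,lo,hi,20): 
      if -.45<r[3]<.08 and .25<r[2]<.65: print(n,r)
c=a['img'][150:370,230:550]
cv2.imwrite('pics/m8.png',cv2.hconcat([cv2.resize(c,(400,275)),cv2.resize(w['img'],(400,275))])[:,:,::-1])
E
```

```text
42.5 [-5.440e-01  2.920e-01  1.643e+00  1.000e-03  1.208e+00  1.255e+00] [ 0.4805 -0.1606  0.2781] [ 9.935e-01 -1.139e-01 -5.000e-04 -5.000e-04] [ 0.5 -0.6  0.2] 0.998
0.062
w ([211.0, 206.0], np.int32(408), 0.4967, -0.0575, 33, 33, -12.7)
w ([211.0, 207.0], np.int32(77), 0.5006, -0.0604, 22, 10, 48.1)
w ([518.0, 257.0], np.int32(578), 0.3787, -0.3425, 34, 32, 6.1)
w ([215.0, 264.0], np.int32(85), 0.4436, -0.0465, 20, 5, 63.7)
w ([463.0, 275.0], np.int32(68), 0.3732, -0.2844, 21, 5, -7.5)
w ([411.0, 294.0], np.int32(476), 0.3667, -0.2313, 33, 32, 6.0)
w ([229.0, 318.0], np.int32(231), 0.3858, -0.0392, 33, 21, -12.0)
w ([204.0, 314.0], np.int32(85), 0.3912, -0.019, 22, 4, -15.5)
s ([413.0, 241.0], np.int32(46), 0.3771, -0.3386, 37, 30, -73.5)
s ([320.0, 263.0], np.int32(73), 0.4953, -0.0557, 37, 35, -12.3)
s ([338.0, 282.0], np.int32(41), 0.3941, -0.0239, 47, 20, -43.4)
0.122
w ([186.0, 230.0], np.int32(552), 0.4964, -0.0565, 17, 17, -85.8)
w ([556.0, 287.0], np.int32(553), 0.3792, -0.3407, 17, 17, -85.5)
w ([194.0, 292.0], np.int32(251), 0.4439, -0.0462, 21, 6, 64.1)
w ([489.0, 306.0], np.int32(130), 0.3729, -0.2864, 20, 5, 3.2)
t ([335.0, 236.0], np.int32(27), 0.4979, -0.0532, 17, 13, 1.2)
t ([422.0, 274.0], np.int32(29), 0.3801, -0.3376, 16, 16, -89.8)
s ([406.0, 230.0], np.int32(35), 0.3711, -0.2852, 22, 13, 11.5)
s ([319.0, 244.0], np.int32(37), 0.4985, -0.0535, 29, 14, -44.7)
s ([331.0, 252.0], np.int32(37), 0.4415, -0.0438, 24, 10, 87.8)
0.19
w ([537.0, 355.0], np.int32(1335), 0.3743, -0.2867, 61, 9, 6.0)
w ([132.0, 343.0], np.int32(637), 0.446, -0.0311, 32, 8, 76.4)
w ([206.0, 335.0], np.int32(155), 0.4374, -0.073, 8, 5, 34.1)
t ([331.0, 251.0], np.int32(43), 0.4443, -0.0388, 51, 8, 77.9)
t ([409.0, 275.0], np.int32(54), 0.3733, -0.284, 60, 9, 6.6)
s ([411.0, 207.0], np.int32(57), 0.366, -0.2852, 48, 13, 5.5)
s ([330.0, 229.0], np.int32(78), 0.4402, -0.0405, 57, 11, 77.1)
```

View pics/m8.png

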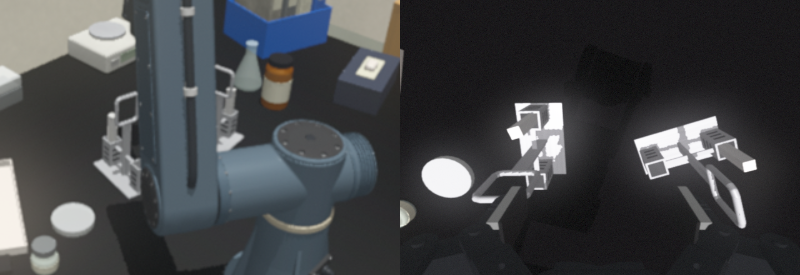

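Both views show a bar upright in each carrier: the tops sit at z≈0.13, centred on the pockets within 2 mm. In the wrist view these are (515,130) and (745,165). No other bars are visible. Next I look at the hooks from close above.

```bash
python3 - <<'E'
from kin import *
plan([(.50,-.05,.40,10,0),(.50,.17,.42,58,0)])
E
```

```text
(0.5, -0.05, 0.4, 10, 0) err 0.0 step 0.03 q5 1.23 1.4 [-0.32  0.21  1.53  0.    1.4   1.07]
(0.5, 0.17, 0.42, 58, 0) err 0.0 step 0.06 q5 1.41 1.47 [0.12 0.24 1.44 0.   1.47 0.67]
[-0.001, 0.001, -0.256, -0.032, -0.562, -0.404] -> [ 0.49  -0.105  0.318] 
[-0.0, 0.0, -0.256, 0.081, -0.557, -0.404] -> [ 0.5   -0.05   0.359] (0.5, -0.05, 0.4, 10, 0)
[-0.0, 0.0, -0.356, 0.127, -0.722, -0.067] -> [0.5   0.023 0.365] 
[-0.0, 0.0, -0.355, 0.322, -0.659, -0.066] -> [0.5   0.097 0.372] 
[-0.0, 0.0, -0.356, 0.491, -0.545, -0.067] -> [0.5   0.17  0.379] (0.5, 0.17, 0.42, 58, 0)
```

Call:
move_arm(plan=[[[0, 0, -0.1, 0, -0.1, -0.3, 0], [0, 0, -0.2, 0, -0.3, -0.6, 0], [0, 0, -0.256, 0, -0.5, -0.8, 0], [0, 0, -0.4, 0, -0.7, -0.808, 0], [0, 0, -0.512, 0, -0.9, -0.808, 0], [0, 0, -0.512, 0, -1, -0.808, 0], [0, 0, -0.512, 0, -1, -0.808, 0], [0, 0, -0.512, 0, -1, -0.808, 0]]])

```text
t: 43.65
tcp_pos: [0.5024, -0.0632, 0.3587]
tool_rot: [0.996, 0.087, -0.0, -0.0]
force: [0.0, -0.1, -0.3]
finger_gap: 1.003
```

Call:
move_arm(plan=[[[0, 0, -0.09, 0.1, -0.25, 0, 0], [0, 0, -0.18, 0.15, -0.5, -0.03, 0], [0, 0, -0.27, 0.2, -0.7, -0.067, 0], [0, 0, -0.356, 0.22, -0.9, -0.067, 0], [0, 0, -0.45, 0.3, -1, -0.067, 0], [0, 0, -0.54, 0.35, -1, -0.1, 0], [0, 0, -0.6, 0.4, -1, -0.1, 0], [0, 0, -0.6, 0.4, -1, -0.1, 0]]])

```text
t: 44.65
tcp_pos: [0.5245, 0.0422, 0.3689]
tool_rot: [0.948, 0.317, -0.0, -0.0]
force: [0.5, 0.1, 1.2]
finger_gap: 1.005
```

```bash
python3 log.py; python3 - <<'E'
from kin import *
plan([(.50,.17,.42,58,0)])
E
```

```text
44.65 [-0.132  0.241  1.458  0.     1.443  0.793] [0.5245 0.0422 0.3689] [ 9.484e-01  3.171e-01 -1.000e-04 -1.000e-04] [0.5 0.1 1.2] 1.005
(0.5, 0.17, 0.42, 58, 0) err 0.0 step 0.03 q5 1.44 1.47 [0.12 0.24 1.44 0.   1.47 0.67]
[-0.0, 0.0, -0.234, 0.286, -0.584, -0.048] -> [0.512 0.106 0.374] 
[-0.0, -0.0, -0.233, 0.389, -0.522, -0.048] -> [0.5   0.17  0.379] (0.5, 0.17, 0.42, 58, 0)
```

Call:
move_arm(plan=[[[0, 0, -0.1, 0.1, -0.2, -0.02, 0], [0, 0, -0.2, 0.2, -0.4, -0.048, 0], [0, 0, -0.3, 0.286, -0.584, -0.048, 0], [0, 0, -0.4, 0.4, -0.8, -0.07, 0], [0, 0, -0.467, 0.57, -1, -0.096, 0], [0, 0, -0.467, 0.57, -1, -0.096, 0], [0, 0, -0.467, 0.57, -1, -0.096, 0], [0, 0, -0.467, 0.57, -1, -0.096, 0]]])

```text
t: 45.65
tcp_pos: [0.5094, 0.1561, 0.3785]
tool_rot: [0.875, 0.485, -0.0, -0.0]
force: [-0.6, 0.4, 0.1]
finger_gap: 1.0
```

```bash
python3 log.py; python3 - <<'E'
from kin import *
w=snapshot('wrist'); P=cloud(w); save(w,'w9'); np.save('/tmp/P9.npy',P)
for lo,hi in ((.265,.30),(.252,.265),(.236,.252)):
  print(lo)
  for r in rects(w,P,lo,hi,60): print(r)
E
```

```text
45.65 [ 0.087  0.246  1.426 -0.     1.47   0.646] [0.5094 0.1561 0.3785] [ 8.747e-01  4.847e-01 -2.000e-04 -1.000e-04] [-0.6  0.4  0.1] 1.0
0.265
([155.0, 8.0], np.int32(303), 0.5037, 0.3199, 10, 8, -30.4)
([455.0, 7.0], np.int32(285), 0.6474, 0.2301, 10, 7, -33.6)
([160.0, 26.0], np.int32(250), 0.4991, 0.3122, 8, 7, -11.1)
([450.0, 26.0], np.int32(253), 0.6421, 0.2232, 8, 8, -70.6)
0.252
([172.0, 29.0], np.int32(112), 0.501, 0.3128, 9, 5, 49.7)
([440.0, 29.0], np.int32(92), 0.6417, 0.2249, 10, 4, 72.7)
0.236
([174.0, 12.0], np.int32(322), 0.5038, 0.3207, 21, 8, 57.4)
([439.0, 12.0], np.int32(309), 0.6472, 0.2312, 20, 8, 54.3)
```

View pics/w9.png

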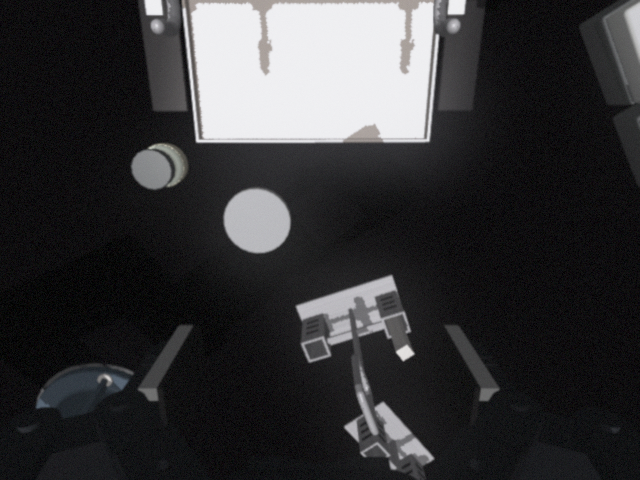

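The picture shows hook noses at (158,26) and (452,26), at the upper edge. I advance 80 mm for a better look.

Call:
move_arm(plan=[[[0, 0, 0, 0.2, 0, 0, 0], [0, 0, 0, 0.4, 0, 0, 0], [0, 0, 0, 0.6, 0, 0, 0], [0, 0, 0, 0.8, 0, 0, 0], [0, 0, 0, 0.9, 0, 0, 0], [0, 0, 0, 0.9, 0, 0, 0], [0, 0, 0, 0.9, 0, 0, 0], [0, 0, 0, 0.9, 0, 0, 0]]])

```text
t: 46.7
tcp_pos: [0.5567, 0.233, 0.3789]
tool_rot: [0.874, 0.485, 0.0, -0.0]
force: [1.4, 0.2, 0.5]
finger_gap: 1.001
```

```bash
python3 log.py; python3 - <<'E'
from kin import *
w=snapshot('wrist'); P=cloud(w); save(w,'w10'); np.save('/tmp/P10.npy',P)
for lo,hi in ((.268,.282),(.282,.30),(.252,.268),(.236,.25)):
  print(lo)
  for r in rects(w,P,lo,hi,60): 
    if r[2]<.75: print(r, P[...,2][(P[...,2]>lo)&(P[...,2]<hi)].max())
E
```

```text
46.7 [0.211 0.36  1.258 0.    1.523 0.769] [0.5567 0.233  0.3789] [ 8.744e-01  4.853e-01  1.000e-04 -1.000e-04] [1.4 0.2 0.5] 1.001
0.268
([19.0, 50.0], np.int32(1865), 0.4662, 0.4247, 31, 22, 56.5) 0.2819977425705735
([169.0, 90.0], np.int32(3694), 0.5217, 0.3506, 96, 24, 57.9) 0.2819977425705735
([445.0, 90.0], np.int32(3632), 0.6658, 0.2608, 96, 23, 57.6) 0.2819977425705735
0.282
([4.0, 48.0], np.int32(181), 0.4671, 0.4226, 13, 5, 45.0) 0.29203095043058297
([167.0, 124.0], np.int32(112), 0.5183, 0.3434, 7, 7, 26.6) 0.29203095043058297
([446.0, 124.0], np.int32(94), 0.6619, 0.2541, 8, 6, 18.5) 0.29203095043058297
0.252
([14.0, 9.0], np.int32(320), 0.4758, 0.4452, 11, 9, 56.2) 0.26799910563356727
([84.0, 52.0], np.int32(3279), 0.4926, 0.409, 88, 30, -30.7) 0.26799910563356727
([529.0, 52.0], np.int32(3140), 0.7324, 0.2601, 89, 30, -33.8) 0.26799910563356727
([306.0, 53.0], np.int32(6466), 0.6106, 0.3333, 168, 30, -31.6) 0.26799910563356727
([428.0, 174.0], np.int32(80), 0.6425, 0.227, 8, 3, 29.9) 0.26799910563356727
([188.0, 174.0], np.int32(99), 0.502, 0.3142, 9, 4, 86.7) 0.26799910563356727
0.236
([57.0, 74.0], np.int32(84), 0.4628, 0.4113, 18, 7, -1.2) 0.24999991350068662
([555.0, 71.0], np.int32(61), 0.7443, 0.2396, 9, 3, 74.3) 0.24999991350068662
([190.0, 153.0], np.int32(299), 0.5081, 0.3274, 26, 8, 56.7) 0.24999991350068662
([426.0, 154.0], np.int32(274), 0.6513, 0.2372, 25, 8, 58.6) 0.24999991350068662
```

View pics/w10.png

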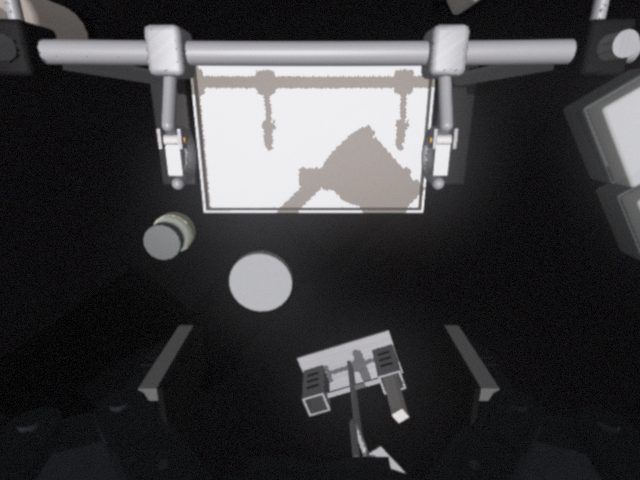

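The picture shows the nose balls at (178,184) and (438,184), white gates at (174,160) and (442,160), and the rail along row 52. I compute positions from these.

```bash
python3 - <<'E'
from kin import *
w=snapshot('wrist'); P=cloud(w)
n=np.array([.528,.849])
for (u,v) in ((178,184),(438,184)):
    q=P[v-9:v+10,u-9:u+10].reshape(-1,3); k=q[:,2]>.26; q=q[k]; print('nose',len(q),q.mean(0).round(4),np.median(q,0).round(4),q.max(0).round(4), 'ray@.277',onz(w,(u,v),.277).round(4))
m=(P[...,2]>.255)&(P[...,2]<.275); u0,u1=200,415
q=P[30:75,u0:u1].reshape(-1,3); q=q[(q[:,2]>.245)]; 
t=q[q[:,2]>.2655]; print('rail top line',t.mean(0).round(4),len(t),q[:,2].max()); d=np.linalg.svd(t[:,:2]-t[:,:2].mean(0))[2][0]; print('ang',np.degrees(np.arctan2(d[1],d[0]))); nn=np.array([-d[1],d[0]]); nn*=np.sign(nn@n); print('normal',nn, 'rail offset',t[:,:2].mean(0)@nn)
for (u,v) in ((178,184),(438,184)): print(onz(w,(u,v),.277)[0,:2]@nn)
E
```

```text
nose 188 [0.5002 0.313  0.2749] [0.5005 0.3129 0.2763] [0.5034 0.3192 0.28  ] ray@.277 [[0.4991 0.3116 0.277 ]]
nose 169 [0.6424 0.2244 0.2753] [0.6423 0.2247 0.2764] [0.6466 0.2279 0.2798] ray@.277 [[0.6423 0.2224 0.277 ]]
rail top line [0.612  0.334  0.2664] 2634 0.26869928504492296
ang 148.06223265629424
normal [0.52899783 0.84862318] rail offset 0.6071901410488446
0.528467304068148
0.5285394544050084
```

```bash
python3 - <<'E'
from kin import *
s=status.sense(); w=snapshot('wrist'); P=cloud(w); T=Ro.from_quat(s['tool_rot']); L=T.inv().apply(P.reshape(-1,3)-s['tcp_pos']).reshape(P.shape)+[0,0,D]
m=(L[...,2]<.03)&(L[...,2]>-.12)&(abs(L[...,0])<.06)&(abs(L[...,1])<.08); q=L[m]
for a in np.arange(-.07,.071,.01):
    k=abs(q[:,1]-a)<.005
    if k.sum()>10: print(round(a,2),k.sum(),'zmax',np.percentile(q[k,2],98).round(4),'x there',np.median(q[k][q[k,2]>np.percentile(q[k,2],90),0]).round(3))
chain([(.53,.12,.42,30,0),(.4435,-.0465,.35,-12.6,0),(.4435,-.0465,.24,-12.6,0),(.4435,-.0465,.199,-12.6,0)],[s['tcp_pos'].tolist(),s['tool_rot'].tolist()])
E
```

```text
-0.07 1552 zmax -0.0334 x there 0.011
-0.06 4588 zmax -0.0184 x there 0.006
-0.05 4108 zmax 0.0046 x there 0.01
-0.04 5446 zmax 0.0099 x there 0.001
-0.03 2302 zmax -0.0459 x there 0.016
-0.02 566 zmax -0.0503 x there 0.009
-0.01 1060 zmax -0.047 x there 0.009
0.0 848 zmax -0.0478 x there 0.009
0.01 1044 zmax -0.0468 x there 0.009
0.02 531 zmax -0.0476 x there 0.009
0.03 2156 zmax -0.0459 x there 0.016
0.04 5159 zmax 0.01 x there 0.001
0.05 4143 zmax 0.005 x there 0.01
0.06 4743 zmax -0.0064 x there 0.006
0.07 2062 zmax -0.0332 x there 0.011
[-0.0, -0.0, 0.312, -0.55, 0.185, 0.002] -> [0.543 0.177 0.379] 
[-0.0, -0.0, 0.312, -0.489, 0.314, 0.002] -> [0.53  0.12  0.378] (0.53, 0.12, 0.42, 30, 0)
[-0.0, -0.0, 0.473, -0.791, 0.505, 0.35] -> [0.487 0.037 0.343] 
[-0.0, -0.0, 0.473, -0.554, 0.758, 0.349] -> [ 0.443 -0.047  0.309] (0.4435, -0.0465, 0.35, -12.6, 0)
[-0.0, -0.0, 0.0, -0.0, -0.0, 0.55] -> [ 0.444 -0.047  0.254] 
[-0.0, -0.0, 0.0, -0.0, -0.0, 0.55] -> [ 0.444 -0.047  0.199] (0.4435, -0.0465, 0.24, -12.6, 0)
[-0.0, -0.0, 0.0, -0.0, 0.0, 0.41] -> [ 0.444 -0.046  0.158] (0.4435, -0.0465, 0.199, -12.6, 0)
```

Call:
move_arm(plan=[[[0, 0, 0.1, -0.2, 0.06, 0, 0], [0, 0, 0.2, -0.4, 0.12, 0, 0], [0, 0, 0.312, -0.55, 0.185, 0, 0], [0, 0, 0.4, -0.7, 0.35, 0, 0], [0, 0, 0.5, -0.8, 0.45, 0, 0], [0, 0, 0.624, -0.95, 0.54, 0.004, 0], [0, 0, 0.624, -0.95, 0.54, 0.004, 0], [0, 0, 0.624, -0.95, 0.54, 0.004, 0]]])

```text
t: 47.85
tcp_pos: [0.5526, 0.1246, 0.3784]
tool_rot: [0.966, 0.26, 0.0, -0.0]
force: [0.2, -0.0, -0.5]
finger_gap: 1.001
```

```bash
python3 - <<'E'
from kin import *
plan([(.4435,-.0465,.33,-12.6,0)])
E
```

```text
(0.4435, -0.0465, 0.33, -12.6, 0) err 0.0 step 0.06 q5 1.19 1.45 [-0.36  0.19  1.76 -0.    1.19  1.43]
[-0.001, -0.0, 0.474, -0.901, 0.467, 0.449] -> [0.498 0.039 0.333] 
[-0.0, -0.001, 0.475, -0.669, 0.763, 0.449] -> [ 0.444 -0.047  0.288] (0.4435, -0.0465, 0.33, -12.6, 0)
```

Call:
move_arm(plan=[[[0, 0, 0.12, -0.22, 0.12, 0.1, 0], [0, 0, 0.24, -0.45, 0.23, 0.2, 0], [0, 0, 0.36, -0.7, 0.35, 0.3, 0], [0, 0, 0.474, -0.901, 0.467, 0.449, 0], [0, 0, 0.474, -0.901, 0.467, 0.449, 0], [0, 0, 0.474, -0.901, 0.467, 0.449, 0], [0, 0, 0.474, -0.901, 0.467, 0.449, 0], [0, 0, 0.474, -0.901, 0.467, 0.449, 0]]])

```text
t: 48.85
tcp_pos: [0.4985, 0.0393, 0.3337]
tool_rot: [0.997, 0.076, 0.0, -0.0]
force: [0.4, 0.5, -0.4]
finger_gap: 0.999
```

Call:
move_arm(plan=[[[0, 0, 0.12, -0.17, 0.19, 0.1, 0], [0, 0, 0.24, -0.34, 0.38, 0.2, 0], [0, 0, 0.36, -0.5, 0.57, 0.3, 0], [0, 0, 0.475, -0.669, 0.763, 0.449, 0], [0, 0, 0.475, -0.669, 0.763, 0.449, 0], [0, 0, 0.475, -0.669, 0.763, 0.449, 0], [0, 0, 0.475, -0.669, 0.763, 0.449, 0], [0, 0, 0.475, -0.669, 0.763, 0.449, 0]]])

```text
t: 49.85
tcp_pos: [0.4439, -0.0463, 0.2888]
tool_rot: [0.994, -0.11, 0.0, -0.0]
force: [-0.5, 0.4, -0.2]
finger_gap: 0.996
```

```bash
python3 log.py; cat > ring.py <<'E'
from kin import *
def ring():
    """ring's upper bar between the fingers, in the corrected tool frame and the world"""
    s=status.sense(); w=snapshot('wrist'); P=cloud(w); T=Ro.from_quat(s['tool_rot']); L=T.inv().apply(P.reshape(-1,3)-s['tcp_pos']).reshape(P.shape)+[0,0,D]
    m=(abs(L[...,0])<.03)&(abs(L[...,1])<.022)&(L[...,2]>-.04)&(L[...,2]<.2)
    q=L[m]; z0=np.percentile(q[:,2],2); k=q[:,2]<z0+.006; q=q[k]
    v=np.polyfit(q[:,1],q[:,0],1)
    print('ring n',len(q),'med',np.median(q,0).round(4),'top z',z0.round(4),'yspan',np.percentile(q[:,1],[1,99]).round(3),'skew deg',np.degrees(np.arctan(v[0])).round(2),'x@0',v[1].round(4))
    print('world',(T.apply(np.r_[v[1],np.median(q[:,1]),z0-D])+s['tcp_pos']).round(4)); return w
if __name__=='__main__':
    w=ring(); P=cloud(w)
    for r in rects(w,P,.19,.23,100): print(r)
    plan([(.4435,-.0465,.24,-12.6,0),(.4435,-.0465,.202,-12.6,0)])
E
python3 ring.py
```

```text
49.85 [-3.560e-01  1.880e-01  1.760e+00  1.000e-03  1.193e+00  1.435e+00] [ 0.4439 -0.0463  0.2888] [ 9.940e-01 -1.098e-01  5.000e-04 -1.000e-04] [-0.5  0.4 -0.2] 0.996
ring n 876 med [-1.100e-03  1.000e-04  1.175e-01] top z 0.1159 yspan [-0.022  0.022] skew deg 0.28 x@0 -0.0013
world [ 0.4426 -0.046   0.2144]
([316.0, 251.0], np.int32(1315), 0.4422, -0.0454, 61, 8, 77.0)
(0.4435, -0.0465, 0.24, -12.6, 0) err 0.0 step 0.03 q5 0.94 1.16 [-0.36  0.31  1.88 -0.    0.94  1.43]
(0.4435, -0.0465, 0.202, -12.6, 0) err 0.0 step 0.01 q5 0.84 0.93 [-0.36  0.38  1.93 -0.    0.84  1.43]
[-0.0, -0.001, -0.0, -0.003, 0.003, 0.902] -> [ 0.443 -0.047  0.198] (0.4435, -0.0465, 0.24, -12.6, 0)
[-0.0, 0.0, -0.0, 0.0, -0.0, 0.38] -> [ 0.443 -0.047  0.16 ] (0.4435, -0.0465, 0.202, -12.6, 0)
```

Call:
move_arm(plan=[[[0, 0, 0, -0.012, 0.003, 0.2, 0], [0, 0, 0, -0.012, 0.003, 0.4, 0], [0, 0, 0, -0.012, 0.003, 0.55, 0], [0, 0, 0, -0.012, 0.003, 0.7, 0], [0, 0, 0, -0.012, 0.003, 0.8, 0], [0, 0, 0, -0.012, 0.003, 0.9, 0], [0, 0, 0, -0.012, 0.003, 0.9, 0], [0, 0, 0, -0.012, 0.003, 0.9, 0]]])

```text
t: 50.9
tcp_pos: [0.4424, -0.0468, 0.1987]
tool_rot: [0.994, -0.11, 0.0, -0.0]
force: [-0.1, -0.1, -0.5]
finger_gap: 1.005
```

Call:
move_arm(plan=[[[0, 0, 0, 0, 0, 0.1, 0], [0, 0, 0, 0, 0, 0.2, 0], [0, 0, 0, 0, 0, 0.3, 0], [0, 0, 0, 0, 0, 0.38, 0], [0, 0, 0, 0, 0, 0.38, 0.5], [0, 0, 0, 0, 0, 0.38, 1], [0, 0, 0, 0, 0, 0.38, 1], [0, 0, 0, 0, 0, 0.38, 1]]], force=100)

```text
t: 51.9
tcp_pos: [0.4421, -0.0464, 0.161]
tool_rot: [0.994, -0.111, 0.0, -0.0]
force: [-0.5, 2.4, 5.5]
finger_gap: 0.687
```

```bash
python3 log.py; python3 ring.py | head -2; python3 - <<'E'
from kin import *
# ringtop approx: tool x ~0, z 9 mm ahead of TCP'
n=np.array([.529,.8486]); s2=np.array([.6509,.2356])
print('pre',s2-.13*n, 'in',s2-.003*n)
plan([(.4435,-.0465,.33,-12.6,0),(.50,.05,.33,30,0),(*(s2-.13*n),.284,58,0),(*(s2-.05*n),.284,58,0),(*(s2-.003*n),.284,58,0),(*(s2-.003*n),.241,58,0)])
E
```

```text
51.9 [-3.580e-01  3.760e-01  1.929e+00  1.000e-03  8.360e-01  1.434e+00] [ 0.4421 -0.0464  0.161 ] [ 9.939e-01 -1.106e-01  2.000e-04 -3.000e-04] [-0.5  2.4  5.5] 0.687
ring n 3468 med [ 0.002   0.0002 -0.0104] top z -0.0119 yspan [-0.022  0.021] skew deg 0.15 x@0 0.0016
world [ 0.4436 -0.047   0.2144]
pre [0.58213  0.125282] in [0.649313  0.2330542]
(0.4435, -0.0465, 0.33, -12.6, 0) err 0.0 step 0.05 q5 0.88 1.19 [-0.36  0.19  1.76 -0.    1.19  1.43]
(0.5, 0.05, 0.33, 30, 0) err 0.0 step 0.07 q5 1.2 1.23 [-0.12  0.27  1.64  0.    1.23  0.92]
(np.float64(0.58213), np.float64(0.125282), 0.284, 58, 0) err 0.0 step 0.05 q5 1.21 1.22 [ 0.02  0.46  1.48 -0.    1.21  0.58]
(np.float64(0.6244500000000001), np.float64(0.19317), 0.284, 58, 0) err 0.0 step 0.02 q5 1.21 1.28 [0.13 0.54 1.33 0.   1.28 0.69]
(np.float64(0.649313), np.float64(0.23305420000000002), 0.284, 58, 0) err 0.0 step 0.01 q5 1.28 1.32 [0.18 0.59 1.22 0.   1.32 0.74]
(np.float64(0.649313), np.float64(0.23305420000000002), 0.241, 58, 0) err 0.0 step 0.01 q5 1.24 1.31 [ 0.18  0.63  1.27 -0.    1.24  0.74]
[-0.0, -0.0, -0.001, 0
[... 176 characters left out ...]
.17, -0.533, -0.0] -> [0.472 0.002 0.288] 
[0.0, -0.0, -0.474, 0.352, -0.434, -0.0] -> [0.5   0.05  0.288] (0.5, 0.05, 0.33, 30, 0)
[0.0, -0.0, -0.311, 0.544, -0.12, 0.23] -> [0.541 0.088 0.265] 
[0.0, -0.0, -0.311, 0.557, 0.014, 0.23] -> [0.582 0.125 0.243] (np.float64(0.58213), np.float64(0.125282), 0.284, 58, 0)
[0.0, -0.0, -0.0, 0.8, -0.001, 0.0] -> [0.624 0.193 0.243] (np.float64(0.6244500000000001), np.float64(0.19317), 0.284, 58, 0)
[0.0, -0.0, -0.0, 0.47, -0.0, 0.0] -> [0.649 0.233 0.243] (np.float64(0.649313), np.float64(0.23305420000000002), 0.284, 58, 0)
[0.0, -0.0, -0.0, -0.0, -0.0, 0.43] -> [0.649 0.233 0.2  ] (np.float64(0.649313), np.float64(0.23305420000000002), 0.241, 58, 0)
```

Call:
move_arm(plan=[[[0, 0, 0, 0, 0, -0.05, 1], [0, 0, 0, 0, 0, -0.15, 1], [0, 0, 0, 0, 0, -0.3, 1], [0, 0, 0, 0, 0, -0.45, 1], [0, 0, 0, 0, 0, -0.6, 1], [0, 0, 0, 0, 0, -0.75, 1], [0, 0, 0, 0, 0, -0.9, 1], [0, 0, 0, 0, 0, -1, 1]]])

```text
t: 52.95
tcp_pos: [0.442, -0.0468, 0.2611]
tool_rot: [0.994, -0.111, 0.0, -0.0]
force: [0.2, 0.4, -4.4]
finger_gap: 0.681
```

```bash
python3 log.py; python3 ring.py | head -2; python3 - <<'E'
from kin import *
n=np.array([.529,.8486]); s2=np.array([.6509,.2356])
plan([(.50,.05,.33,30,0),(*(s2-.13*n),.30,58,0)])
E
```

```text
52.95 [-0.358  0.219  1.804  0.     1.118  1.434] [ 0.442  -0.0468  0.2611] [ 9.939e-01 -1.105e-01  2.000e-04 -1.000e-04] [ 0.2  0.4 -4.4] 0.681
ring n 3463 med [ 0.0021  0.0002 -0.0103] top z -0.0119 yspan [-0.022  0.022] skew deg 0.21 x@0 0.0016
world [ 0.4435 -0.0473  0.3144]
(0.5, 0.05, 0.33, 30, 0) err 0.0 step 0.07 q5 1.13 1.23 [-0.12  0.27  1.64 -0.    1.23  0.92]
(np.float64(0.58213), np.float64(0.125282), 0.3, 58, 0) err 0.0 step 0.05 q5 1.23 1.24 [ 0.02  0.44  1.46 -0.    1.24  0.58]
[0.001, -0.001, -0.474, 0.173, -0.536, -0.132] -> [0.471 0.002 0.275] 
[0.0, -0.002, -0.475, 0.357, -0.436, -0.131] -> [0.5   0.05  0.288] (0.5, 0.05, 0.33, 30, 0)
[0.0, 0.0, -0.311, 0.544, -0.121, 0.15] -> [0.541 0.088 0.273] 
[0.0, 0.0, -0.311, 0.557, 0.015, 0.15] -> [0.582 0.125 0.258] (np.float64(0.58213), np.float64(0.125282), 0.3, 58, 0)
```

Call:
move_arm(plan=[[[0, 0, -0.08, 0.03, -0.09, -0.02, 1], [0, 0, -0.16, 0.06, -0.18, -0.04, 1], [0, 0, -0.24, 0.09, -0.27, -0.07, 1], [0, 0, -0.32, 0.12, -0.36, -0.09, 1], [0, 0, -0.4, 0.15, -0.45, -0.11, 1], [0, 0, -0.474, 0.173, -0.536, -0.132, 1], [0, 0, -0.474, 0.173, -0.536, -0.132, 1], [0, 0, -0.474, 0.173, -0.536, -0.132, 1]]])

```text
t: 54.0
tcp_pos: [0.4701, 0.0015, 0.2732]
tool_rot: [0.997, 0.075, -0.001, -0.0]
force: [-0.3, -0.2, -5.0]
finger_gap: 0.689
```

Call:
move_arm(plan=[[[0, 0, -0.08, 0.06, -0.07, -0.02, 1], [0, 0, -0.16, 0.12, -0.14, -0.04, 1], [0, 0, -0.24, 0.18, -0.22, -0.07, 1], [0, 0, -0.32, 0.24, -0.29, -0.09, 1], [0, 0, -0.4, 0.3, -0.37, -0.11, 1], [0, 0, -0.475, 0.357, -0.436, -0.131, 1], [0, 0, -0.475, 0.357, -0.436, -0.131, 1], [0, 0, -0.475, 0.357, -0.436, -0.131, 1]]])

```text
t: 55.0
tcp_pos: [0.4989, 0.0497, 0.2864]
tool_rot: [0.966, 0.258, -0.001, -0.0]
force: [0.4, -0.8, -5.0]
finger_gap: 0.684
```

Call:
move_arm(plan=[[[0, 0, -0.05, 0.09, -0.02, 0.02, 1], [0, 0, -0.1, 0.18, -0.04, 0.05, 1], [0, 0, -0.16, 0.27, -0.06, 0.07, 1], [0, 0, -0.21, 0.36, -0.08, 0.1, 1], [0, 0, -0.26, 0.45, -0.1, 0.12, 1], [0, 0, -0.311, 0.544, -0.121, 0.15, 1], [0, 0, -0.311, 0.544, -0.121, 0.15, 1], [0, 0, -0.311, 0.544, -0.121, 0.15, 1]]])

```text
t: 56.0
tcp_pos: [0.5402, 0.0878, 0.2716]
tool_rot: [0.927, 0.375, -0.0, -0.0]
force: [0.1, 1.1, -5.6]
finger_gap: 0.685
```

Call:
move_arm(plan=[[[0, 0, -0.05, 0.09, 0, 0.02, 1], [0, 0, -0.1, 0.18, 0, 0.05, 1], [0, 0, -0.16, 0.27, 0.01, 0.07, 1], [0, 0, -0.21, 0.36, 0.01, 0.1, 1], [0, 0, -0.26, 0.45, 0.015, 0.12, 1], [0, 0, -0.311, 0.557, 0.015, 0.15, 1], [0, 0, -0.311, 0.557, 0.015, 0.15, 1], [0, 0, -0.311, 0.557, 0.015, 0.15, 1]]])

```text
t: 57.0
tcp_pos: [0.5813, 0.1254, 0.2566]
tool_rot: [0.875, 0.485, -0.0, -0.0]
force: [0.2, -0.4, -4.3]
finger_gap: 0.685
```

```bash
python3 log.py; python3 - <<'E'
from ring import *
w=ring(); save(w,'w11'); P=cloud(w); n=np.array([.529,.8486]); d=np.array([.8486,-.529])
for lo,hi in ((.268,.283),(.283,.30)):
  for r in rects(w,P,lo,hi,60): 
    if r[2]<.75: print(r,'n',round(n@r[2:4],4),'d',round(d@r[2:4],4))
E
```

```text
57.0 [ 0.025  0.442  1.462 -0.     1.238  0.583] [0.5813 0.1254 0.2566] [ 8.745e-01  4.850e-01 -5.000e-04 -2.000e-04] [ 0.2 -0.4 -4.3] 0.685
ring n 3466 med [ 0.0011 -0.0002 -0.0103] top z -0.0118 yspan [-0.021  0.021] skew deg 0.22 x@0 0.0007
world [0.5816 0.1261 0.3098]
([319.0, 4.0], np.int32(195), 0.6413, 0.2199, 7, 3, -32.7) n 0.5259 d 0.4279
([249.0, 325.0], np.int32(470), 0.5596, 0.1441, 18, 6, -89.8) n 0.4183 d 0.3986
([387.0, 325.0], np.int32(481), 0.6087, 0.1131, 18, 7, 23.5) n 0.418 d 0.4567
([228.0, 340.0], np.int32(1600), 0.5585, 0.1471, 22, 10, -53.0) n 0.4203 d 0.3961
([408.0, 340.0], np.int32(1574), 0.6118, 0.1138, 21, 10, -12.3) n 0.4202 d 0.459
```

View pics/w11.png

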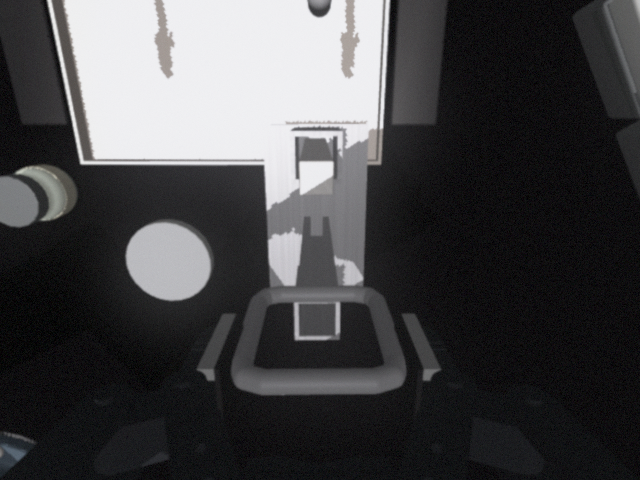

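The picture shows the ring held squarely (columns 235–405, mid 318) and the nose of hook 2 straight ahead at (319,5). I advance 90 mm and lower to entry height.

Call:
move_arm(plan=[[[0, 0, 0, 0.1, 0, 0.02, 1], [0, 0, 0, 0.25, 0, 0.05, 1], [0, 0, 0, 0.4, 0, 0.08, 1], [0, 0, 0, 0.55, 0.01, 0.11, 1], [0, 0, 0, 0.7, 0.01, 0.15, 1], [0, 0, 0, 0.85, 0.01, 0.15, 1], [0, 0, 0, 0.9, 0.01, 0.15, 1], [0, 0, 0, 0.9, 0.01, 0.15, 1]]])

```text
t: 58.05
tcp_pos: [0.6302, 0.2016, 0.2418]
tool_rot: [0.874, 0.485, -0.0, -0.0]
force: [-0.5, -0.4, -5.5]
finger_gap: 0.686
```

```bash
cat > hk.py <<'E'
from ring import *
import sys
w=ring(); save(w,sys.argv[1]); P=cloud(w); n=np.array([.529,.8486]); d=np.array([.8486,-.529])
s=status.sense(); print(s['t'],s['tcp_pos'].round(4),s['force'].round(1),'tcp n,d',(n@s['tcp_pos'][:2]).round(4),(d@s['tcp_pos'][:2]).round(4))
for lo,hi in ((.2,.2495),(.25,.268),(.268,.283),(.283,.287)):
  q=P[(P[...,2]>lo)&(P[...,2]<hi)]; N=q[:,:2]@n; E=q[:,:2]@d
  for h in (.2578,.4278):
    k=(abs(E-h)<.012)&(abs(N-.5443)<.03)
    if k.sum()>20: print(lo,h,k.sum(),'n',np.percentile(N[k],[2,50,98]).round(4),'d',np.median(E[k]).round(4),'zmax',q[k,2].max().round(4))
E
python3 hk.py w12
```

```text
ring n 3468 med [ 0.0011 -0.0002 -0.0103] top z -0.0118 yspan [-0.022  0.021] skew deg 0.24 x@0 0.0007
world [0.6305 0.2022 0.2951]
58.1 [0.63   0.2011 0.2418] [ 0.2  0.5 -4.7] tcp n,d 0.5039 0.4282
0.2 0.4278 274 n [0.5601 0.5675 0.574 ] d 0.4337 zmax 0.2152
0.268 0.4278 4437 n [0.5282 0.5543 0.5734] d 0.4278 zmax 0.283
0.283 0.4278 185 n [0.5628 0.5656 0.5686] d 0.4281 zmax 0.2848
```

View pics/w12.png

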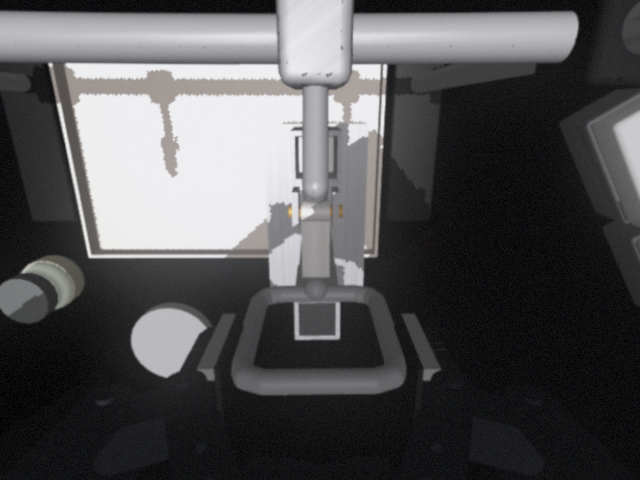

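The picture shows the nose ball at (316,289), just ahead of the ring's upper bar, and the orange hinge pin at row 211. I use both to fix the seat.

```bash
python3 - <<'E'
from kin import *
w=snapshot('wrist'); P=cloud(w); n=np.array([.529,.8486]); d=np.array([.8486,-.529])
for nm,uv,z in (('nose',(316,289),.276),('pinL',(291,211),.276),('pinR',(340,211),.276)):
    p=onz(w,uv,z)[0]; print(nm,p.round(4),'n',(p[:2]@n).round(4),'d',(p[:2]@d).round(4),'depth pt',P[uv[1],uv[0]].round(4), P[uv[1],uv[0],:2]@n)
for v in list(range(190,306,6)): print(v,P[v,316].round(4),round(float(P[v,316,:2]@n),4))
E
```

```text
nose [0.6429 0.2223 0.276 ] n 0.5287 d 0.428 depth pt [0.6435 0.2232 0.2785] 0.529872344562563
pinL [0.6506 0.2495 0.276 ] n 0.5559 d 0.4201 depth pt [0.6509 0.2498 0.2777] 0.5562835147016566
pinR [0.6638 0.2412 0.276 ] n 0.5558 d 0.4357 depth pt [0.6639 0.2415 0.2771] 0.5561286864623974
190 [0.6617 0.2521 0.2835] 0.564
196 [0.6606 0.2504 0.2821] 0.5619
202 [0.659  0.2479 0.2769] 0.559
208 [0.6582 0.2466 0.2788] 0.5575
214 [0.6573 0.2452 0.2794] 0.5557
220 [0.656  0.2431 0.2775] 0.5533
226 [0.6548 0.2413 0.2769] 0.5512
232 [0.6538 0.2396 0.2769] 0.5492
238 [0.6529 0.2381 0.2779] 0.5475
244 [0.6517 0.2363 0.2773] 0.5452
250 [0.6507 0.2347 0.278 ] 0.5434
256 [0.6497 0.233  0.2782] 0.5414
262 [0.6485 0.2311 0.2777] 0.5392
268 [0.6474 0.2294 0.2778] 0.5371
274 [0.6462 0.2274 0.2774] 0.5348
280 [0.6451 0.2258 0.2779] 0.5328
286 [0.644  0.224  0.2782] 0.5308
292 [0.6429 0.2223 0.2784] 0.5287
298 [0.6414 0.2199 0.2772] 0.5259
304 [0.5908 0.1411 0.0985] 0.4323
```

Call:
move_arm(plan=[[[0, 0, 0, 0.06, 0, 0, 1], [0, 0, 0, 0.12, 0, 0, 1], [0, 0, 0, 0.18, 0, 0, 1], [0, 0, 0, 0.24, 0, 0, 1], [0, 0, 0, 0.3, 0, 0, 1], [0, 0, 0, 0.364, 0, 0, 1], [0, 0, 0, 0.364, 0, 0, 1], [0, 0, 0, 0.364, 0, 0, 1]]])

```text
t: 59.15
tcp_pos: [0.6493, 0.2321, 0.2417]
tool_rot: [0.875, 0.485, -0.0, -0.0]
force: [-0.0, -0.5, -5.6]
finger_gap: 0.685
```

```bash
python3 hk.py w13
```

```text
ring n 3479 med [ 0.0011 -0.0002 -0.0102] top z -0.0116 yspan [-0.021  0.022] skew deg 0.23 x@0 0.0006
world [0.6495 0.2327 0.2948]
59.2 [0.6492 0.232  0.2417] [-0.8 -1.1 -5.1] tcp n,d 0.5403 0.4282
0.2 0.4278 497 n [0.536  0.5411 0.5429] d 0.4338 zmax 0.23
0.268 0.4278 3119 n [0.5357 0.5566 0.5735] d 0.4277 zmax 0.283
0.283 0.4278 121 n [0.5635 0.5657 0.5687] d 0.4277 zmax 0.2847
```

Call:
move_arm(plan=[[[0, 0, 0, 0, 0, 0.05, 1], [0, 0, 0, 0, 0, 0.1, 1], [0, 0, 0, 0, 0, 0.15, 1], [0, 0, 0, 0, 0, 0.2, 1], [0, 0, 0, 0, 0, 0.24, 1], [0, 0, 0, 0, 0, 0.28, 1], [0, 0, 0, 0, 0, 0.32, 1], [0, 0, 0, 0, 0, 0.32, 1]]], force=120)

```text
t: 60.2
tcp_pos: [0.6483, 0.2324, 0.2076]
tool_rot: [0.875, 0.485, -0.001, -0.001]
force: [0.7, 0.1, -5.5]
finger_gap: 0.684
```

```bash
python3 hk.py w14
```

```text
ring n 4320 med [ 0.015   0.0003 -0.0294] top z -0.034 yspan [-0.007  0.007] skew deg -0.81 x@0 0.013
world [0.6557 0.2432 0.2831]
60.25 [0.6486 0.2325 0.2079] [-1.  -0.5 -4.5] tcp n,d 0.5405 0.4274
0.25 0.4278 450 n [0.5362 0.5404 0.5433] d 0.4333 zmax 0.2614
0.268 0.4278 5702 n [0.5296 0.556  0.5736] d 0.428 zmax 0.283
0.283 0.4278 196 n [0.5636 0.566  0.5689] d 0.4278 zmax 0.2846
```

The ring's bar has passed below the gate line and the closed gate is visible above it again. I lower the last 7–8 mm to the seat.

Call:
move_arm(plan=[[[0, 0, 0, 0, 0, 0.02, 1], [0, 0, 0, 0, 0, 0.04, 1], [0, 0, 0, 0, 0, 0.06, 1], [0, 0, 0, 0, 0, 0.07, 1], [0, 0, 0, 0, 0, 0.075, 1], [0, 0, 0, 0, 0, 0.075, 1], [0, 0, 0, 0, 0, 0.075, 1], [0, 0, 0, 0, 0, 0.075, 1]]])

```text
t: 61.25
tcp_pos: [0.6501, 0.2326, 0.2031]
tool_rot: [0.875, 0.485, 0.001, -0.0]
force: [0.4, 3.2, 0.9]
finger_gap: 0.68
```

```bash
python3 hk.py w15
```

```text
ring n 4435 med [ 0.0152 -0.0007 -0.034 ] top z -0.0385 yspan [-0.008  0.006] skew deg -0.08 x@0 0.0138
world [0.6567 0.2447 0.2831]
61.3 [0.6501 0.2326 0.2031] [0.9 1.7 2.3] tcp n,d 0.5413 0.4286
0.25 0.4278 335 n [0.5375 0.5432 0.5446] d 0.4373 zmax 0.257
0.268 0.4278 5642 n [0.5349 0.5572 0.5736] d 0.4279 zmax 0.283
0.283 0.4278 216 n [0.5635 0.566  0.5689] d 0.4279 zmax 0.2845
```

View pics/w15.png

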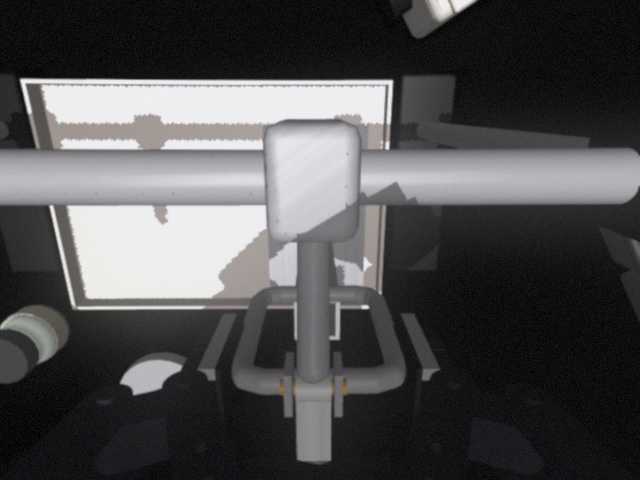

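The closed gate is at (314,430), over the ring's bar (row 380), and the weight has come off the wrist, so the ring is seated. I release and rise.

Call:
move_arm(plan=[[[0, 0, 0, 0, 0, 0, 0.5], [0, 0, 0, 0, 0, 0, 0], [0, 0, 0, 0, 0, 0, 0], [0, 0, 0, 0, 0, 0, 0], [0, 0, 0, 0, 0, -0.1, 0], [0, 0, 0, 0, 0, -0.25, 0], [0, 0, 0, 0, 0, -0.4, 0], [0, 0, 0, 0, 0, -0.5, 0]]])

```text
t: 62.3
tcp_pos: [0.6501, 0.2324, 0.2545]
tool_rot: [0.875, 0.485, 0.001, 0.0]
force: [0.2, 1.3, 0.1]
finger_gap: 0.999
```

Call:
move_arm(plan=[[[0, 0, 0, 0, 0, -0.2, 0], [0, 0, 0, 0, 0, -0.4, 0], [0, 0, 0, 0, 0, -0.6, 0], [0, 0, 0, 0, 0, -0.8, 0], [0, 0, 0, -0.2, 0, -0.9, 0], [0, 0, 0, -0.4, 0, -0.9, 0], [0, 0, 0, -0.6, 0, -0.9, 0], [0, 0, 0, -0.6, 0, -0.9, 0]]])

```text
t: 63.3
tcp_pos: [0.6164, 0.1795, 0.3425]
tool_rot: [0.875, 0.484, -0.001, -0.0]
force: [0.1, 0.6, -0.5]
finger_gap: 0.996
```

```bash
cat > hung.py <<'E'
from kin import *
import sys
w=snapshot('wrist'); save(w,sys.argv[1]); P=cloud(w); n=np.array([.529,.8486]); d=np.array([.8486,-.529])
for h in (.2578,.4278):
    N=P[...,:2]@n-.5445; E=P[...,:2]@d-h; Z=P[...,2]
    for nm,m in (('gate',(abs(E)<.004)&(abs(N)<.012)&(Z>.23)&(Z<.3)),('ringtop',(abs(E)>.009)&(abs(E)<.024)&(abs(N)<.03)&(Z>.23)&(Z<.32)),('bar',(abs(E)<.03)&(abs(N)<.09)&(Z>.15)&(Z<.2))):
        if m.sum()>5: print(h,nm,m.sum(),'n',np.percentile(N[m],[5,50,95]).round(4),'z',np.percentile(Z[m],[5,50,98]).round(4),'d',np.median(E[m]).round(4))
E
python3 hung.py w16; python3 log.py; python3 - <<'E'
from kin import *
plan([(.52,.05,.40,75,0),(.3743,-.2860,.33,95.8,0),(.3743,-.2860,.202,95.8,0)])
t=snapshot('top'); Q=cloud(t)
for lo,hi in ((.19,.23),(.122,.14),(.01,.03)):
  for r in rects(t,Q,lo,hi,15):
    if -.6<r[3]<.1 and .3<r[2]<.65: print(r)
E
```

```text
0.2578 gate 977 n [-0.0114 -0.0027  0.0108] z [0.2428 0.2496 0.2784] d 0.0022
0.2578 ringtop 10 n [0.01   0.0123 0.0133] z [0.2756 0.2772 0.2786] d 0.0094
0.4278 gate 640 n [-0.011   0.0009  0.0108] z [0.2744 0.2776 0.2795] d -0.0002
0.4278 ringtop 666 n [-0.0026  0.001   0.0043] z [0.2498 0.2524 0.2543] d -0.0094
0.4278 bar 85 n [0.0522 0.0552 0.0593] z [0.1529 0.1686 0.171 ] d 0.0061
63.35 [1.110e-01 4.460e-01 1.216e+00 1.000e-03 1.480e+00 6.700e-01] [0.6171 0.1804 0.3425] [ 8.749e-01  4.842e-01  0.000e+00 -3.000e-04] [ 0.4  0.3 -0.1] 1.002
(0.52, 0.05, 0.4, 75, 0) err 0.0 step 0.07 q5 1.42 1.47 [-0.12  0.24  1.48 -0.    1.42  0.14]
(0.3743, -0.286, 0.33, 95.8, 0) err 0.0 step 0.15 q5 1.21 1.38 [-0.89  0.23  1.71  0.    1.21 -0.99]
(0.3743, -0.286, 0.202, 95.8, 0) err 0.0 step 0.04 q5 0.87 1.17 [-0.89  0.41  1.87 -0.    0.87 -0.99]
[-0.0, -0.0, -0.19, -0.81, -0.065, -0.08] -> [0.569 0.115 0.35 ] 
[-0.0, -0.001, -0.189, -0.792, -0.185, -0.08] -> [0.52  0.05  0.358] (0.52, 0.05, 0.4, 75, 0)
[-0.0, 0.0, -0.116, -0.906, -0.134, 0.175] -> [ 0.484 -0.034  0.341] 
[-0.0, 0.0, -0.116, -0.889, -0.216, 0.175] -> [ 0.447 -0.118  0.324] 
[-0.0, 0.0, -0.115, -0.866, -0.296, 0.176] -> [ 0.411 -0.202  0.306] 
[-0.001, 0.0, -0.116, -0.837, -0.373, 0.175] -> [ 0.374 -0.286  0.289] (0.3743, -0.286, 0.33, 95.8, 0)
[0.0, 0.0, 0.0, 0.0, 0.0, 0.64] -> [ 0.374 -0.286  0.225] 
[0.0, 0.0, 0.0, 0.001, 0.0, 0.64] -> [ 0.374 -0.286  0.161] (0.3743, -0.286, 0.202, 95.8, 0)
([409.0, 275.0], np.int32(55), 0.3745, -0.2842, 56, 10, 6.1)
([497.0, 243.0], np.int32(74), 0.4909, -0.5833, 32, 31, -15.4)
([421.0, 270.0], np.int32(28), 0.3947, -0.3373, 18, 13, -88.1)
([487.0, 277.0], np.int32(196), 0.3771, -0.5493, 66, 59, -88.9)
([480.0, 247.0], np.int32(106), 0.4869, -0.5728, 80, 63, 16.5)
([468.0, 275.0], np.int32(16), 0.3917, -0.5206, 39, 7, -23.2)
```

Hook 2: the gate is shut (z≈0.277) and the ring's bar lies within 2 mm of the seat. Bar Y's top now appears 15 mm aside, which would be leaning within the pocket slack. I check it on the way to carrier 2.

Call:
move_arm(plan=[[[0, 0, -0.06, -0.25, -0.02, -0.05, 0], [0, 0, -0.12, -0.5, -0.04, -0.08, 0], [0, 0, -0.19, -0.81, -0.065, -0.08, 0], [0, 0, -0.25, -1, -0.1, -0.1, 0], [0, 0, -0.3, -1, -0.15, -0.12, 0], [0, 0, -0.379, -1, -0.2, -0.16, 0], [0, 0, -0.379, -1, -0.2, -0.16, 0], [0, 0, -0.379, -1, -0.2, -0.16, 0]]])

```text
t: 64.4
tcp_pos: [0.5481, 0.1077, 0.358]
tool_rot: [0.793, 0.609, 0.0, -0.0]
force: [0.1, 0.5, -0.1]
finger_gap: 0.997
```

```bash
python3 - <<'E'
from kin import *
plan([(.50,.02,.40,80,0),(.40,-.25,.36,95.8,0)])
E
```

```text
(0.5, 0.02, 0.4, 80, 0) err 0.0 step 0.03 q5 1.4 1.43 [-0.18  0.21  1.53 -0.    1.4  -0.01]
(0.4, -0.25, 0.36, 95.8, 0) err 0.0 step 0.11 q5 1.29 1.38 [-0.8   0.2   1.66 -0.    1.29 -0.9 ]
[0.0, -0.001, -0.11, -0.972, -0.239, -0.005] -> [0.5   0.02  0.358] (0.5, 0.02, 0.4, 80, 0)
[-0.0, 0.0, -0.117, -0.944, -0.172, 0.133] -> [ 0.467 -0.07   0.345] 
[-0.0, 0.0, -0.117, -0.924, -0.259, 0.134] -> [ 0.433 -0.16   0.332] 
[-0.0, 0.0, -0.117, -0.897, -0.342, 0.133] -> [ 0.4   -0.25   0.319] (0.4, -0.25, 0.36, 95.8, 0)
```

Call:
move_arm(plan=[[[0, 0, -0.04, -0.25, -0.06, 0, 0], [0, 0, -0.08, -0.5, -0.12, 0, 0], [0, 0, -0.11, -0.75, -0.18, 0, 0], [0, 0, -0.11, -0.972, -0.239, 0, 0], [0, 0, -0.11, -0.972, -0.239, 0, 0], [0, 0, -0.11, -0.972, -0.239, 0, 0], [0, 0, -0.11, -0.972, -0.239, 0, 0], [0, 0, -0.11, -0.972, -0.239, 0, 0]]])

```text
t: 65.4
tcp_pos: [0.4998, 0.0199, 0.3581]
tool_rot: [0.766, 0.643, 0.0, -0.0]
force: [0.0, -0.2, -0.7]
finger_gap: 1.0
```

Call:
move_arm(plan=[[[0, 0, -0.04, -0.25, -0.05, 0.04, 0], [0, 0, -0.08, -0.5, -0.1, 0.08, 0], [0, 0, -0.117, -0.75, -0.14, 0.12, 0], [0, 0, -0.117, -0.944, -0.172, 0.133, 0], [0, 0, -0.117, -0.944, -0.172, 0.133, 0], [0, 0, -0.117, -0.944, -0.172, 0.133, 0], [0, 0, -0.117, -0.944, -0.172, 0.133, 0], [0, 0, -0.117, -0.944, -0.172, 0.133, 0]]])

```text
t: 66.4
tcp_pos: [0.4665, -0.0701, 0.3449]
tool_rot: [0.735, 0.678, 0.0, -0.0]
force: [-0.5, -0.2, 0.0]
finger_gap: 0.998
```

Call:
move_arm(plan=[[[0, 0, -0.04, -0.25, -0.07, 0.04, 0], [0, 0, -0.08, -0.5, -0.14, 0.08, 0], [0, 0, -0.117, -0.75, -0.2, 0.12, 0], [0, 0, -0.117, -0.924, -0.259, 0.134, 0], [0, 0, -0.117, -0.924, -0.259, 0.134, 0], [0, 0, -0.117, -0.924, -0.259, 0.134, 0], [0, 0, -0.117, -0.924, -0.259, 0.134, 0], [0, 0, -0.117, -0.924, -0.259, 0.134, 0]]])

```text
t: 67.4
tcp_pos: [0.4331, -0.1601, 0.3315]
tool_rot: [0.703, 0.711, 0.0, -0.0]
force: [0.2, 0.2, -0.6]
finger_gap: 1.004
```

Call:
move_arm(plan=[[[0, 0, -0.04, -0.25, -0.09, 0.04, 0], [0, 0, -0.08, -0.5, -0.18, 0.08, 0], [0, 0, -0.117, -0.75, -0.27, 0.12, 0], [0, 0, -0.117, -0.897, -0.342, 0.133, 0], [0, 0, -0.117, -0.897, -0.342, 0.133, 0], [0, 0, -0.117, -0.897, -0.342, 0.133, 0], [0, 0, -0.117, -0.897, -0.342, 0.133, 0], [0, 0, -0.117, -0.897, -0.342, 0.133, 0]]])

```text
t: 68.4
tcp_pos: [0.3997, -0.2501, 0.3182]
tool_rot: [0.67, 0.742, 0.0, -0.0]
force: [-0.2, 0.9, 0.1]
finger_gap: 0.998
```

```bash
python3 log.py; python3 - <<'E'
from kin import *
w=snapshot('wrist'); P=cloud(w); t=snapshot('top'); Q=cloud(t); a=snapshot('side'); C=cloud(a)
for lo,hi in ((.062,.072),(.1,.11),(.122,.14),(.19,.23)):
  print(lo)
  for n,s,X in (('w',w,P),('t',t,Q),('s',a,C)):
    for r in rects(s,X,lo,hi,12): 
      if -.45<r[3]<-.15 and .25<r[2]<.65: print(n,r)
c=a['img'][150:300,330:510]
cv2.imwrite('pics/m17.png',cv2.hconcat([cv2.resize(c,(400,333)),cv2.resize(w['img'],(400,333))])[:,:,::-1])
plan([(.3745,-.2860,.33,95.8,0)])
E
```

```text
68.4 [-0.797  0.196  1.66   0.     1.286 -0.899] [ 0.3997 -0.2501  0.3182] [ 6.700e-01  7.423e-01  2.000e-04 -0.000e+00] [-0.2  0.9  0.1] 0.998
0.062
w ([288.0, 172.0], np.int32(425), 0.3669, -0.2314, 33, 32, -83.5)
w ([290.0, 224.0], np.int32(44), 0.373, -0.285, 20, 1, 6.4)
w ([291.0, 265.0], np.int32(233), 0.3785, -0.3344, 32, 16, 9.5)
w ([284.0, 287.0], np.int32(39), 0.3724, -0.3587, 14, 4, 7.0)
s ([413.0, 241.0], np.int32(53), 0.3786, -0.3412, 36, 33, -87.2)
s ([403.0, 248.0], np.int32(22), 0.3705, -0.2853, 23, 16, 10.4)
s ([398.0, 256.0], np.int32(20), 0.3532, -0.238, 29, 15, -52.1)
0.1
w ([287.0, 234.0], np.int32(62), 0.373, -0.285, 20, 1, 5.7)
s ([405.0, 237.0], np.int32(20), 0.3713, -0.2876, 16, 15, 50.4)
0.122
w ([285.0, 242.0], np.int32(129), 0.373, -0.285, 20, 2, 3.7)
w ([302.0, 298.0], np.int32(339), 0.3937, -0.3407, 17, 17, -84.5)
s ([410.0, 221.0], np.int32(28), 0.3942, -0.3386, 27, 14, -38.9)
s ([406.0, 230.0], np.int32(33), 0.3721, -0.284, 23, 12, 12.0)
0.19
w ([278.0, 278.0], np.int32(1032), 0.3736, -0.2869, 61, 8, 6.0)
s ([408.0, 207.0], np.int32(78), 0.3709, -0.285, 60, 14, 2.6)
(0.3745, -0.286, 0.33, 95.8, 0) err 0.0 step 0.01 q5 1.21 1.28 [-0.89  0.23  1.71 -0.    1.21 -0.99]
[0.0, -0.0, 0.001, -0.329, -0.286, 0.297] -> [ 0.375 -0.286  0.288] (0.3745, -0.286, 0.33, 95.8, 0)
```

View pics/m17.png

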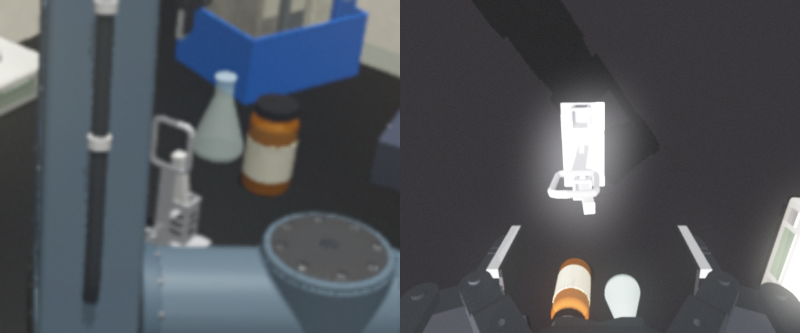

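The bar leans in its pocket: the top is 15 mm off, which is about 0.15 rad, the pocket's slack limit, and within tolerance. In the wrist view the ring is at (575,185). I move over the ring.

Call:
move_arm(plan=[[[0, 0, 0, -0.1, -0.1, 0.1, 0], [0, 0, 0, -0.2, -0.2, 0.2, 0], [0, 0, 0, -0.329, -0.286, 0.297, 0], [0, 0, 0, -0.329, -0.286, 0.297, 0], [0, 0, 0, -0.329, -0.286, 0.297, 0], [0, 0, 0, -0.329, -0.286, 0.297, 0], [0, 0, 0, -0.329, -0.286, 0.297, 0], [0, 0, 0, -0.329, -0.286, 0.297, 0]]])

```text
t: 69.55
tcp_pos: [0.3746, -0.2861, 0.2886]
tool_rot: [0.67, 0.742, 0.0, 0.0]
force: [0.5, -0.4, -0.1]
finger_gap: 1.005
```

```bash
python3 log.py; python3 ring.py | head -3; python3 - <<'E'
from kin import *
plan([(.3745,-.2860,.202,95.8,0)])
E
```

```text
69.55 [-0.89   0.227  1.706  0.     1.208 -0.992] [ 0.3746 -0.2861  0.2886] [6.702e-01 7.422e-01 1.000e-04 1.000e-04] [ 0.5 -0.4 -0.1] 1.005
ring n 905 med [ 1.000e-04 -2.000e-04  1.174e-01] top z 0.1157 yspan [-0.022  0.022] skew deg 0.41 x@0 -0.0002
world [ 0.3744 -0.2863  0.2144]
([316.0, 248.0], np.int32(1328), 0.3733, -0.2871, 61, 8, 6.0)
(0.3745, -0.286, 0.202, 95.8, 0) err 0.0 step 0.04 q5 0.87 1.17 [-0.89  0.41  1.87 -0.    0.87 -0.99]
[0.0, -0.0, 0.0, 0.0, -0.0, 0.64] -> [ 0.375 -0.286  0.225] 
[0.0, -0.0, 0.001, 0.001, -0.001, 0.641] -> [ 0.374 -0.286  0.16 ] (0.3745, -0.286, 0.202, 95.8, 0)
```

Call:
move_arm(plan=[[[0, 0, 0, 0, 0, 0.2, 0], [0, 0, 0, 0, 0, 0.4, 0], [0, 0, 0, 0, 0, 0.55, 0], [0, 0, 0, 0, 0, 0.7, 0], [0, 0, 0, 0, 0, 0.8, 0], [0, 0, 0, 0, 0, 0.9, 0], [0, 0, 0, 0, 0, 0.9, 0], [0, 0, 0, 0, 0, 0.9, 0]]])

```text
t: 70.6
tcp_pos: [0.3746, -0.2865, 0.1987]
tool_rot: [0.67, 0.742, 0.0, 0.0]
force: [0.8, -0.2, 0.3]
finger_gap: 0.998
```

Call:
move_arm(plan=[[[0, 0, 0, 0, 0, 0.1, 0], [0, 0, 0, 0, 0, 0.2, 0], [0, 0, 0, 0, 0, 0.3, 0], [0, 0, 0, 0, 0, 0.38, 0], [0, 0, 0, 0, 0, 0.38, 0.5], [0, 0, 0, 0, 0, 0.38, 1], [0, 0, 0, 0, 0, 0.38, 1], [0, 0, 0, 0, 0, 0.38, 1]]], force=110)

```text
t: 71.6
tcp_pos: [0.3741, -0.2862, 0.161]
tool_rot: [0.67, 0.742, -0.0, -0.0]
force: [-1.2, 1.5, 5.6]
finger_gap: 0.689
```

Call:
move_arm(plan=[[[0, 0, 0, 0, 0, -0.05, 1], [0, 0, 0, 0, 0, -0.15, 1], [0, 0, 0, 0, 0, -0.3, 1], [0, 0, 0, 0, 0, -0.45, 1], [0, 0, 0, 0, 0, -0.6, 1], [0, 0, 0, 0, 0, -0.75, 1], [0, 0, 0, 0, 0, -0.9, 1], [0, 0, 0, 0, 0, -1, 1]]])

```text
t: 72.6
tcp_pos: [0.3744, -0.2861, 0.2611]
tool_rot: [0.67, 0.742, 0.0, 0.0]
force: [0.2, -0.8, -4.7]
finger_gap: 0.682
```

```bash
python3 log.py; python3 ring.py | head -2; python3 - <<'E'
from kin import *
n=np.array([.529,.8486]); d=np.array([.8486,-.529]); p=.4145*n+.2570*d; print(p)
plan([(.43,-.15,.34,80,0),(.45,0,.34,70,0),(*p,.303,58,0)])
E
```

```text
72.6 [-0.891  0.259  1.746  0.     1.136 -0.992] [ 0.3744 -0.2861  0.2611] [6.704e-01 7.420e-01 2.000e-04 1.000e-04] [ 0.2 -0.8 -4.7] 0.682
ring n 3477 med [ 0.0013 -0.0001 -0.0101] top z -0.0115 yspan [-0.022  0.022] skew deg 0.63 x@0 0.0008
world [ 0.3742 -0.2853  0.3141]
[0.4373607 0.2157917]
(0.43, -0.15, 0.34, 80, 0) err 0.0 step 0.08 q5 1.15 1.23 [-0.58  0.19  1.73  0.    1.23 -0.41]
(0.45, 0, 0.34, 70, 0) err 0.0 step 0.06 q5 1.22 1.22 [-0.25  0.18  1.74  0.    1.22  0.1 ]
(np.float64(0.43736070000000005), np.float64(0.21579169999999995), 0.303, 58, 0) err 0.0 step 0.09 q5 1.15 1.21 [0.23 0.28 1.71 0.   1.15 0.79]
[0.001, 0.001, 0.176, 0.652, 0.344, -0.182] -> [ 0.402 -0.218  0.28 ] 
[0.001, 0.001, 0.175, 0.693, 0.25, -0.183] -> [ 0.43  -0.15   0.299] (0.43, -0.15, 0.34, 80, 0)
[0.0, -0.0, 0.111, 0.756, -0.031, 0.0] -> [ 0.44  -0.075  0.299] 
[0.0, -0.0, 0.112, 0.75, -0.097, 0.001] -> [ 0.45  -0.     0.298] (0.45, 0, 0.34, 70, 0)
[0.0, -0.0, 0.133, 0.992, -0.429, 0.185] -> [0.444 0.108 0.28 ] 
[0.0, -0.0, 0.133, 0.942, -0.53, 0.185] -> [0.437 0.216 0.261] (np.float64(0.43736070000000005), np.float64(0.21579169999999995), 0.303, 58, 0)
```

Call:
move_arm(plan=[[[0, 0, 0.03, 0.11, 0.06, -0.03, 1], [0, 0, 0.06, 0.22, 0.12, -0.06, 1], [0, 0, 0.09, 0.33, 0.18, -0.09, 1], [0, 0, 0.12, 0.44, 0.24, -0.12, 1], [0, 0, 0.15, 0.55, 0.3, -0.15, 1], [0, 0, 0.176, 0.652, 0.344, -0.182, 1], [0, 0, 0.176, 0.652, 0.344, -0.182, 1], [0, 0, 0.176, 0.652, 0.344, -0.182, 1]]])

```text
t: 73.65
tcp_pos: [0.4018, -0.2182, 0.2784]
tool_rot: [0.72, 0.694, -0.0, -0.0]
force: [-0.0, -0.8, -5.7]
finger_gap: 0.683
```

Call:
move_arm(plan=[[[0, 0, 0.03, 0.11, 0.04, -0.03, 1], [0, 0, 0.06, 0.23, 0.08, -0.06, 1], [0, 0, 0.09, 0.35, 0.12, -0.09, 1], [0, 0, 0.12, 0.46, 0.16, -0.12, 1], [0, 0, 0.15, 0.58, 0.2, -0.15, 1], [0, 0, 0.175, 0.693, 0.25, -0.183, 1], [0, 0, 0.175, 0.693, 0.25, -0.183, 1], [0, 0, 0.175, 0.693, 0.25, -0.183, 1]]])

```text
t: 74.65
tcp_pos: [0.4293, -0.1503, 0.2967]
tool_rot: [0.766, 0.643, -0.0, -0.0]
force: [0.4, -0.5, -6.7]
finger_gap: 0.677
```

Call:
move_arm(plan=[[[0, 0, 0.02, 0.12, 0, 0, 1], [0, 0, 0.04, 0.25, -0.01, 0, 1], [0, 0, 0.06, 0.38, -0.02, 0, 1], [0, 0, 0.08, 0.5, -0.02, 0, 1], [0, 0, 0.1, 0.63, -0.03, 0, 1], [0, 0, 0.111, 0.756, -0.031, 0, 1], [0, 0, 0.111, 0.756, -0.031, 0, 1], [0, 0, 0.111, 0.756, -0.031, 0, 1]]])

```text
t: 75.65
tcp_pos: [0.4397, -0.0752, 0.297]
tool_rot: [0.793, 0.609, -0.0, 0.0]
force: [-0.3, -1.0, -4.5]
finger_gap: 0.683
```

Call:
move_arm(plan=[[[0, 0, 0.02, 0.12, -0.02, 0, 1], [0, 0, 0.04, 0.25, -0.03, 0, 1], [0, 0, 0.06, 0.38, -0.05, 0, 1], [0, 0, 0.08, 0.5, -0.06, 0, 1], [0, 0, 0.1, 0.63, -0.08, 0, 1], [0, 0, 0.112, 0.75, -0.097, 0, 1], [0, 0, 0.112, 0.75, -0.097, 0, 1], [0, 0, 0.112, 0.75, -0.097, 0, 1]]])

```text
t: 76.65
tcp_pos: [0.4496, -0.0001, 0.297]
tool_rot: [0.819, 0.574, -0.0, 0.0]
force: [-0.9, 0.7, -4.7]
finger_gap: 0.68
```

Call:
move_arm(plan=[[[0, 0, 0.02, 0.15, -0.07, 0, 1], [0, 0, 0.04, 0.33, -0.14, 0, 1], [0, 0, 0.06, 0.5, -0.21, 0, 1], [0, 0, 0.09, 0.66, -0.29, 0, 1], [0, 0, 0.11, 0.83, -0.36, 0, 1], [0, 0, 0.133, 0.992, -0.429, 0, 1], [0, 0, 0.133, 0.992, -0.429, 0, 1], [0, 0, 0.133, 0.992, -0.429, 0, 1]]])

```text
t: 77.65
tcp_pos: [0.4434, 0.1073, 0.297]
tool_rot: [0.848, 0.53, -0.0, 0.0]
force: [-0.5, 0.1, -5.2]
finger_gap: 0.682
```

```bash
python3 log.py; python3 - <<'E'
from kin import *
n=np.array([.529,.8486]); d=np.array([.8486,-.529]); p=.4145*n+.2570*d
plan([(*p,.303,58,0)])
E
```

```text
77.65 [-8.000e-03  1.940e-01  1.725e+00 -1.000e-03  1.222e+00  4.460e-01] [0.4434 0.1073 0.297 ] [ 8.48e-01  5.30e-01 -3.00e-04  4.00e-04] [-0.5  0.1 -5.2] 0.682
(np.float64(0.43736070000000005), np.float64(0.21579169999999995), 0.303, 58, 0) err 0.0 step 0.04 q5 1.15 1.21 [0.23 0.28 1.71 0.   1.15 0.79]
[0.0, 0.001, 0.133, 0.949, -0.53, 0.354] -> [0.437 0.216 0.261] (np.float64(0.43736070000000005), np.float64(0.21579169999999995), 0.303, 58, 0)
```

Call:
move_arm(plan=[[[0, 0, 0.02, 0.15, -0.09, 0.05, 1], [0, 0, 0.04, 0.32, -0.18, 0.12, 1], [0, 0, 0.06, 0.48, -0.27, 0.18, 1], [0, 0, 0.09, 0.64, -0.36, 0.24, 1], [0, 0, 0.11, 0.8, -0.45, 0.3, 1], [0, 0, 0.133, 0.949, -0.53, 0.354, 1], [0, 0, 0.133, 0.949, -0.53, 0.354, 1], [0, 0, 0.133, 0.949, -0.53, 0.354, 1]]])

```text
t: 78.65
tcp_pos: [0.4376, 0.2157, 0.2618]
tool_rot: [0.875, 0.485, -0.0, 0.0]
force: [0.1, -0.2, -5.6]
finger_gap: 0.684
```

```bash
python3 hk.py w18; python3 - <<'E'
import json
from h import *
s=status.sense(); R=Ro.from_quat(s['tool_rot']).as_matrix(); print(np.degrees(np.arctan2(R[1,0],R[0,0])),R[:,2])
E
```

```text
ring n 3471 med [ 0.0015  0.0001 -0.0101] top z -0.0115 yspan [-0.022  0.022] skew deg 0.69 x@0 0.0011
world [0.4382 0.2166 0.3148]
78.7 [0.4376 0.2158 0.2619] [-0.7  0.5 -6.1] tcp n,d 0.4146 0.2572
0.25 0.2578 119 n [0.526  0.5265 0.5286] d 0.2577 zmax 0.2668
0.268 0.2578 347 n [0.5248 0.5268 0.5286] d 0.2577 zmax 0.2797
57.975319233309634 [ 2.98933279e-04 -4.02873597e-04 -9.99999874e-01]
```

Call:
move_arm(plan=[[[0, 0, 0, 0.1, 0, 0.04, 1], [0, 0, 0, 0.25, 0, 0.08, 1], [0, 0, 0, 0.4, 0, 0.12, 1], [0, 0, 0, 0.55, 0, 0.16, 1], [0, 0, 0, 0.7, 0, 0.198, 1], [0, 0, 0, 0.85, 0, 0.198, 1], [0, 0, 0, 0.9, 0, 0.198, 1], [0, 0, 0, 0.9, 0, 0.198, 1]]])

```text
t: 79.7
tcp_pos: [0.4851, 0.2934, 0.2419]
tool_rot: [0.874, 0.485, 0.0, -0.0]
force: [-0.0, -0.7, -6.6]
finger_gap: 0.685
```

```bash
python3 hk.py w19; python3 - <<'E'
from kin import *
w=snapshot('wrist'); P=cloud(w); n=np.array([.529,.8486]); d=np.array([.8486,-.529])
# nose: lowest image row with z>.268 near hook 1's axis
Z=P[...,2]; E=P[...,:2]@d; N=P[...,:2]@n
m=(Z>.268)&(Z<.283)&(abs(E-.2578)<.006)&(N>.515)&(N<.58); print('nose front',np.percentile(N[m],[0.5,2]),'d',np.median(E[m&(N<.535)]))
# orange hinge pins
h=cv2.cvtColor(w['img'],cv2.COLOR_RGB2HSV); o=(h[...,0]>8)&(h[...,0]<28)&(h[...,1]>120)&(h[...,2]>60)&(Z>.26)&(Z<.29)
print(o.sum(),'pin n',np.median(N[o]),'d',np.unique(E[o].round(3)))
E
```

```text
ring n 3469 med [ 0.0014  0.0001 -0.01  ] top z -0.0116 yspan [-0.021  0.022] skew deg 0.68 x@0 0.001
world [0.4857 0.2941 0.295 ]
79.75 [0.4846 0.293  0.2419] [ 0.2  0.7 -5. ] tcp n,d 0.505 0.2563
0.268 0.2578 4455 n [0.528  0.5543 0.5734] d 0.2579 zmax 0.283
0.283 0.2578 153 n [0.5631 0.5654 0.5685] d 0.2578 zmax 0.2852
nose front [0.52653508 0.52811127] d 0.2577964870131935
8 pin n 0.5569623328837321 d [0.25]
```

Call:
move_arm(plan=[[[0, 0, 0, 0.06, 0.01, 0, 1], [0, 0, 0, 0.12, 0.01, 0, 1], [0, 0, 0, 0.18, 0.01, 0, 1], [0, 0, 0, 0.24, 0.01, 0, 1], [0, 0, 0, 0.3, 0.01, 0, 1], [0, 0, 0, 0.35, 0.01, 0, 1], [0, 0, 0, 0.35, 0.01, 0, 1], [0, 0, 0, 0.35, 0.01, 0, 1]]])

```text
t: 80.8
tcp_pos: [0.5041, 0.3222, 0.2418]
tool_rot: [0.875, 0.485, -0.0, -0.0]
force: [-0.3, 0.2, -5.6]
finger_gap: 0.682
```

```bash
python3 hk.py w20
```

```text
ring n 3459 med [ 0.0015  0.0002 -0.0101] top z -0.0115 yspan [-0.021  0.022] skew deg 0.72 x@0 0.001
world [0.5048 0.3229 0.2948]
80.85 [0.5041 0.3221 0.2418] [-0.6 -0.6 -5.3] tcp n,d 0.54 0.2574
0.2 0.2578 510 n [0.5365 0.5416 0.5432] d 0.2634 zmax 0.2299
0.268 0.2578 3084 n [0.5361 0.5566 0.5735] d 0.2578 zmax 0.283
0.283 0.2578 128 n [0.563  0.5656 0.5682] d 0.2579 zmax 0.2848
```

Call:
move_arm(plan=[[[0, 0, 0, 0, 0, 0.05, 1], [0, 0, 0, 0, 0, 0.1, 1], [0, 0, 0, 0, 0, 0.15, 1], [0, 0, 0, 0, 0, 0.2, 1], [0, 0, 0, 0, 0, 0.24, 1], [0, 0, 0, 0, 0, 0.28, 1], [0, 0, 0, 0, 0, 0.32, 1], [0, 0, 0, 0, 0, 0.32, 1]]], force=120)

```text
t: 81.85
tcp_pos: [0.5034, 0.3223, 0.2082]
tool_rot: [0.875, 0.485, -0.001, -0.001]
force: [0.6, 0.4, -5.6]
finger_gap: 0.678
```

```bash
python3 hk.py w21
```

```text
ring n 4217 med [ 0.0153  0.001  -0.0287] top z -0.0334 yspan [-0.006  0.008] skew deg -2.15 x@0 0.013
world [0.5114 0.3328 0.2831]
81.9 [0.5038 0.3225 0.2086] [ 0.2 -0.4 -6. ] tcp n,d 0.5402 0.2569
0.25 0.2578 461 n [0.5367 0.5405 0.5433] d 0.2633 zmax 0.2619
0.268 0.2578 5715 n [0.5289 0.5559 0.5735] d 0.2579 zmax 0.283
0.283 0.2578 192 n [0.5634 0.5657 0.5685] d 0.2579 zmax 0.285
```

Same readings as at hook 2: the bar is through and the gate is visible above it. I seat the ring, release and back away.

Call:
move_arm(plan=[[[0, 0, 0, 0, 0, 0.02, 1], [0, 0, 0, 0, 0, 0.04, 1], [0, 0, 0, 0, 0, 0.06, 1], [0, 0, 0, 0, 0, 0.07, 1], [0, 0, 0, 0, 0, 0.08, 1], [0, 0, 0, 0, 0, 0.08, 1], [0, 0, 0, 0, 0, 0.08, 1], [0, 0, 0, 0, 0, 0.08, 1]]])

```text
t: 82.9
tcp_pos: [0.5053, 0.3229, 0.2027]
tool_rot: [0.875, 0.485, 0.002, -0.0]
force: [2.3, 3.4, 0.5]
finger_gap: 0.679
```

```bash
python3 hk.py w22
```

```text
ring n 4473 med [ 0.0152 -0.     -0.0345] top z -0.0389 yspan [-0.007  0.007] skew deg -1.54 x@0 0.014
world [0.5125 0.3347 0.2831]
82.95 [0.5053 0.3229 0.2027] [1.9 4.1 1.8] tcp n,d 0.5413 0.2579
0.25 0.2578 364 n [0.5386 0.5436 0.545 ] d 0.2634 zmax 0.2565
0.268 0.2578 5671 n [0.5353 0.5571 0.5736] d 0.2579 zmax 0.283
0.283 0.2578 218 n [0.5636 0.5658 0.5692] d 0.2577 zmax 0.2844
```

Call:
move_arm(plan=[[[0, 0, 0, 0, 0, 0, 0.5], [0, 0, 0, 0, 0, 0, 0], [0, 0, 0, 0, 0, 0, 0], [0, 0, 0, 0, 0, 0, 0], [0, 0, 0, 0, 0, -0.1, 0], [0, 0, 0, 0, 0, -0.25, 0], [0, 0, 0, 0, 0, -0.4, 0], [0, 0, 0, 0, 0, -0.5, 0]]])

```text
t: 83.95
tcp_pos: [0.5049, 0.3226, 0.2538]
tool_rot: [0.875, 0.485, 0.001, -0.0]
force: [-0.3, -0.2, 0.1]
finger_gap: 1.0
```

Call:
move_arm(plan=[[[0, 0, 0, 0, 0, -0.2, 0], [0, 0, 0, 0, 0, -0.4, 0], [0, 0, 0, 0, 0, -0.6, 0], [0, 0, 0, 0, 0, -0.8, 0], [0, 0, 0, -0.2, 0, -0.9, 0], [0, 0, 0, -0.4, 0.2, -0.9, 0], [0, 0, 0, -0.6, 0.4, -0.9, 0], [0, 0, 0, -0.7, 0.6, -0.9, 0]]])

```text
t: 84.95
tcp_pos: [0.5166, 0.229, 0.3419]
tool_rot: [0.875, 0.485, -0.001, -0.0]
force: [0.2, 0.4, -0.2]
finger_gap: 1.002
```

```bash
python3 hung.py w23; python3 log.py; python3 - <<'E'
from kin import *
t=snapshot('top'); Q=cloud(t)
for r in rects(t,Q,.009,.03,60):
    if -.6<r[3]<.3 and .3<r[2]<.7: print(r)
a=snapshot('side'); w=cv2.imread('pics/w23.png')[:,:,::-1]
cv2.imwrite('pics/m23.png',cv2.hconcat([cv2.resize(a['img'][150:390,80:400],(400,300)),cv2.resize(w,(400,300))])[:,:,::-1])
E
```

```text
0.2578 gate 1084 n [-0.0108 -0.0001  0.0103] z [0.246  0.2771 0.2793] d 0.0008
0.2578 ringtop 638 n [-0.0042 -0.0007  0.0026] z [0.2502 0.2527 0.2546] d 0.0109
0.2578 bar 577 n [-0.0636 -0.0543  0.0031] z [0.1541 0.1721 0.1863] d -0.002
0.4278 gate 1339 n [-0.0109 -0.0001  0.0107] z [0.2461 0.2762 0.2791] d -0.0009
0.4278 ringtop 542 n [-0.0032  0.0006  0.0039] z [0.249  0.2522 0.2544] d -0.014
0.4278 bar 1012 n [-0.0071  0.0582  0.0682] z [0.1532 0.1681 0.1955] d -0.0015
85.0 [ 0.217  0.325  1.41  -0.003  1.407  0.778] [0.5186 0.2269 0.3418] [ 8.752e-01  4.837e-01 -6.000e-04  1.200e-03] [ 1.3 -0.4  1.1] 0.998
([270.0, 187.0], np.int32(70), 0.6877, 0.1846, 151, 30, 46.4)
([266.0, 222.0], np.int32(71), 0.5548, 0.1888, 161, 14, -33.2)
([481.0, 247.0], np.int32(103), 0.4881, -0.5733, 79, 62, 10.3)
([275.0, 264.0], np.int32(474), 0.4091, 0.1508, 88, 88, 72.9)
```

View pics/m23.png

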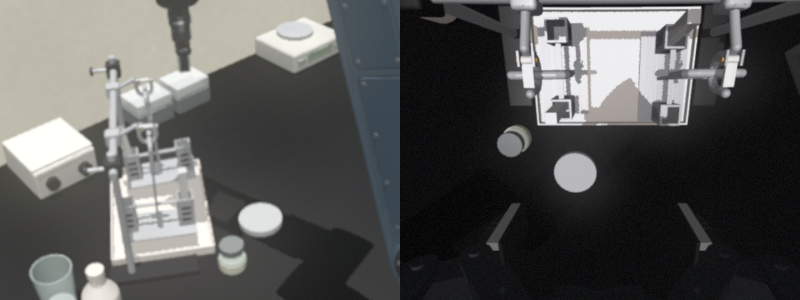

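Both carriers hang: gates (530,75) and (727,75) are shut over the rings. By depth, the bar tops stand in the pockets at z≈0.17. I run one last check for hidden bars and stray bystanders, then hand in.

```bash
python3 - <<'E'
from kin import *
P0=np.load('/tmp/P.npy')
for cam in ('top','side'):
    t=snapshot(cam); Q=cloud(t)
    m=[r for r in rects(t,Q,.006,.03,40) if 90<r[4]<145 and r[5]<32]; print(cam,m)
    if cam=='top':
        for lo,hi in ((.055,.08),(.009,.03),(.1,.155)):
            a=[r for r in rects(t,P0,lo,hi,40)]; b=[r for r in rects(t,Q,lo,hi,40)]
            for x,y,n in ((.497,.585,'beaker'),(.49,-.57,'flask'),(.38,.51,'wash'),(.377,-.53,'reagent'),(.408,.15,'petri'),(.35,.27,'jar')):
                f=lambda L:[r[2:4] for r in L if np.hypot(r[2]-x,r[3]-y)<.05]
                print(lo,n,f(a),f(b))
E
python3 hung.py w24
```

```text
top [([295.0, 138.0], np.int32(62), 0.8588, 0.0873, 110, 6, 88.7), ([329.0, 139.0], np.int32(59), 0.858, -0.0259, 103, 11, 87.3), ([516.0, 327.0], np.int32(98), 0.2139, -0.6816, 128, 22, 7.2)]
0.055 beaker [(0.4991, 0.5848)] [(0.498, 0.5863)]
0.055 flask [(0.4874, -0.5772)] [(0.4876, -0.5763)]
0.055 wash [] []
0.055 reagent [(0.3718, -0.5271)] [(0.3768, -0.5195)]
0.055 petri [] []
0.055 jar [(0.3517, 0.2749)] []
0.009 beaker [(0.4972, 0.5856)] [(0.4978, 0.5857)]
0.009 flask [(0.4867, -0.5678)] [(0.4866, -0.5717)]
0.009 wash [] []
0.009 reagent [] []
0.009 petri [(0.4079, 0.1494)] [(0.4091, 0.1513)]
0.009 jar [] []
0.1 beaker [] []
0.1 flask [(0.4888, -0.5836)] [(0.4893, -0.5828)]
0.1 wash [(0.3864, 0.5304)] [(0.386, 0.5314)]
0.1 reagent [(0.3779, -0.548)] [(0.3778, -0.5496)]
0.1 petri [] []
0.1 jar [] []
side []
0.2578 gate 1079 n [-0.0108 -0.0001  0.0107] z [0.2459 0.2771 0.2794] d 0.0008
0.2578 ringtop 638 n [-0.0044 -0.0009  0.0025] z [0.2502 0.2527 0.2547] d 0.0109
0.2578 bar 856 n [-0.0571 -0.0432  0.0073] z [0.1553 0.1696 0.1894] d 0.0007
0.4278 gate 1327 n [-0.0109 -0.      0.0108] z [0.2459 0.2762 0.2792] d -0.0008
0.4278 ringtop 530 n [-0.003   0.001   0.0043] z [0.2494 0.2522 0.2545] d -0.0139
0.4278 bar 988 n [-0.0071  0.058   0.0681] z [0.1531 0.1682 0.196 ] d -0.0015
```

```bash
python3 -c "
from station import manip,status
print(manip.sign_off()); print(status.sense()['t'])"
```

```text
the job is handed in; nothing more can be done
None
the job is handed in; nothing more can be done
```

I handed the job in at about 85 s, with both carriers hanging in their own hooks. Only two bars turned up in any view, and each carrier holds one. `sign_off` reports no verdict, so the result rests on the checks below.

**Last checks:**
- **Gates:** both look shut in the picture, with their tops at z ≈ 0.277 m.
- **Rings:** each upper bar lies within about 2 mm of its seat across the hook. Its top is at about 0.2545 m, where about 0.254 m is expected.
- **Bars:** both tops were at z ≈ 0.17 m over their pockets (0.173 m expected).
- **Bystanders:** five of the six were re-measured or seen standing with no real displacement. The sample jar was hidden from the top camera in the last measurement, but it stands in the final side and wrist pictures.
- **Robot:** it is clear of everything.

**What disagreed or went wrong:**
- **Fingertips:** they sit about 41 mm nearer the wrist than stated. The first grasp closed on nothing, and I corrected for it from the wrist camera.
- **First tilt:** my first tilted approach ran into a wrist singularity, so I re-planned it.
- **Top camera:** it reads about 3 mm off in y against the wrist camera. I used the wrist camera.
- **Leaning bar:** the bar in the carrier on hook 1 was found leaning about 0.15 rad after I had placed it. That is within the pocket's slack and the 0.25 rad limit.

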